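Open a parts case, refill it with beads and close it

TASK

Take the cover plate off the aluminium parts case (raise the end away from the lip, then draw it out) and set it aside flat on the cork pad; then use the scoop to move every ceramic bead from the two stock bins into the case, with your fingers off beads that are in a bin (a bead spilled elsewhere may be picked up by hand). Lay the empty scoop back on the bench mat, right way up, and close the case again: tilt the plate's short edge in under the overhanging lip and lower the other end until it lies flat on its ledges. Leave the meter, solder spool, screwdriver and cardboard box where they are.

Things in the scene. Friction and masses are not known exactly. Their poses are not given: they have to be found in the camera images.
- bin1: one grey open-front stock bin, fixed; x runs from its open front (no wall or lip, x -75 mm) to its back, y across. Origin on the bench, in the middle across. Inside 84 mm wide; floor top 4 mm above the bench, flat as far as x +35 mm, where the back slopes up and away at 50 degrees to its rim at x +65 mm, 40 mm high; side walls 40 mm high, 5 mm thick. A bin may be empty
- bin2: the other grey open-front stock bin, fixed; x runs from its open front (no wall or lip, x -75 mm) to its back, y across. Origin on the bench, in the middle across. Inside 84 mm wide; floor top 4 mm above the bench, flat as far as x +35 mm, where the back slopes up and away at 50 degrees to its rim at x +65 mm, 40 mm high; side walls 40 mm high, 5 mm thick. A bin may be empty
- case: aluminium parts case fixed to the bench, 132 (x) x 104 (y) mm. Origin under its centre on the bench; the lip is on its -x side. Cavity 120 x 92 mm, floor top at 4 mm; walls 6 mm thick, tops at 52 mm, but 57 mm on the -x side. Ledges 5 mm wide, tops at 46 mm, run along both sides (x -43 to +60 mm) and the +x wall to carry the cover; none under the lip
- case_lip (a point): middle of the free edge of the case's lip, at its underside, 46 mm to -x of the case's origin and 54 mm above it. The lip is 3 mm thick and overhangs the cavity 14 mm inwards from the -x wall, all along y
- cover_grip (a point): grip fin of the loose cover plate. Plate 115 (x) x 86 (y) x 4 mm, aluminium, 0.15 kg; black upright fin at its centre 44 (x) x 14 (y) mm, from 4 to 40 mm above the plate's underside. Point: fin's centre line, 30 mm above the underside; z up out of the plate. Seated, it is 76 mm above the case's origin. So it starts, one short edge under the lip
- scoop_grip (a point): where to grip the loose scoop: middle of its black handle bar, level along x, 16 (y) x 20 (z) mm, reaching 35 mm either way. The point is 64 mm above the scoop's underside and 75 mm behind the pan's centre. x points forward to the pan's open front edge, z up. Scoop 0.12 kg; set down level it stands on its pan
- scoop_pan (a point): middle of the scoop's steel pan, on top of its 2.5 mm floor (2.5 mm above the underside), axes as scoop_grip. Pan 80 (x) x 78 (y) mm, front edge open 40 mm ahead of the point, back wall 34 mm and side walls 24 mm high, the sides 74 mm apart in front, 66 at the back
- pad: flat brown cork pad 170 (x) x 140 (y) x 3 mm, fixed; origin under its centre. The cover is set aside on it while the case is open
- mat: flat blue bench mat 240 (x) x 160 (y) x 3 mm, fixed; origin under its centre. The scoop starts on it
- bead1_mid (a point): white ceramic bead, a barrel 19 mm in diameter and 16 mm high with 4.5 mm chamfered rims, 14 g; the point is its centre. May lie or roll on its side; some beads are absent
- bead2_mid (a point): white ceramic bead, a barrel 19 mm in diameter and 16 mm high with 4.5 mm chamfered rims, 14 g; the point is its centre. May lie or roll on its side; some beads are absent
- bead3_mid (a point): white ceramic bead, a barrel 19 mm in diameter and 16 mm high with 4.5 mm chamfered rims, 14 g; the point is its centre. May lie or roll on its side; some beads are absent
- bead4_mid (a point): white ceramic bead, a barrel 19 mm in diameter and 16 mm high with 4.5 mm chamfered rims, 14 g; the point is its centre. May lie or roll on its side; some beads are absent
- bead5_mid (a point): white ceramic bead, a barrel 19 mm in diameter and 16 mm high with 4.5 mm chamfered rims, 14 g; the point is its centre. May lie or roll on its side; some beads are absent
- bead6_mid (a point): white ceramic bead, a barrel 19 mm in diameter and 16 mm high with 4.5 mm chamfered rims, 14 g; the point is its centre. May lie or roll on its side; some beads are absent
- bead7_mid (a point): white ceramic bead, a barrel 19 mm in diameter and 16 mm high with 4.5 mm chamfered rims, 14 g; the point is its centre. May lie or roll on its side; some beads are absent
- bead8_mid (a point): white ceramic bead, a barrel 19 mm in diameter and 16 mm high with 4.5 mm chamfered rims, 14 g; the point is its centre. May lie or roll on its side; some beads are absent
- meter: loose hand-held test meter, 150 x 75 x 30 mm, a bystander; origin under its centre
- spool: loose solder spool standing on its flange, 70 mm diameter, 48 mm high, a bystander; origin under its centre
- driver: loose small screwdriver, 150 mm, a bystander; origin at its underside
- cardbox: loose small cardboard box, 60 x 85 x 35 mm, a bystander; origin under its centre
Not all that is in view belongs to the job. What is shaped like the part that bears scoop_grip but red is not meant. There is more than one size of the pad; the job needs the larger.

How it is judged:
By the outcome, as a careful person would: the job done as asked, in the order asked, and still so for the second after the job is handed in, with the robot touching nothing.
Of bead1, bead2, bead3, bead4, bead5, bead6, bead7, bead8 only 4 to 8 are there at a start; the rules pass over those that are not, and their reading is None.
At some moment in a run one of cover, scoop may be knocked a few centimetres aside while the robot is not near it.
It also fails if it takes over 192 s, if anything falls off the work surface, if the arm or the gripper's body presses on something with over 40 N, if the wrist force passes 120 N, or if a joint passes its speed limit or range.

ROBOT

A 6-joint arm with a two-finger parallel gripper is mounted at the origin on the work surface. World frame = base frame: x ahead of the robot, y to its left, z up, the work surface at z = 0. Lengths are in m, angles in degrees, forces in N, time in s.
With the tool pointing down it reaches from about 0.35 to 0.975 m from the base axis. Payload 4.9 kg.
Tool frame: the origin (TCP) lies at the very end of the fingers, on their centre line; the grasp point (between the pads) lies 19 mm behind it (ctrl.tcp_to_grasp is the distance from the TCP to the grasp point, in m); x points along the fingers, z is the direction in which the jaws open and shut, and the axes are right-handed (so a half turn about x gives the same grasp; the last joint's range is limited). The gripper opens to 85 mm and grips with 20 to 120 N. Pads are 22 mm wide; open, the fingers measure 114 mm over their backs; the gripper's body (76 mm by 85 mm) begins 54 mm behind the grasp point. The pads swing forward as they close: fully open they stand 13 mm farther back than shut.
Start: joints at [-79.813, 3.019, 92.412, -0, 84.569, -6.818], TCP at [0.183, -0.598, 0.206] pointing down, gripper open.
Joint ranges: [-172.51, 172.51], [-57.92, 126.97], [3.15, 148.05], [-58.71, 238.71], [5.1, 150.11], [-179.66, 179.66]. Speed limits (degrees/s): [147.25, 147.25, 180, 180, 180, 180].

INTERFACE

Orientations are given as [roll, pitch, yaw] about the fixed x, y, z axes, in that order (R = Rz(yaw) Ry(pitch) Rx(roll)).
In Python, from cell import ctrl, optics, finish_job gives the robot as it stands.
- The arm moves only by the tool send_rows, never from a script. Its argument "increments" is a list of rows, each a list of 2 entries, a list of its own where there are three numbers: the shift along the world's x, y, z in mm, then the turn, a rotation vector about the world's x, y, z in rad. In form: [[[x, y, z], [rx, ry, rz]], ...]. A call has 1 to 10 rows; each row shifts and turns the commanded pose from where the row before left it; what a row does not reach is not made up. A row lasts 1/12 s, in which the tool goes at most 41.7 mm and 7.16 degrees, less where a joint would pass 70% of its speed; a pose out of reach is approached as far as the arm can. A call with a gripper value outside its range is refused whole. "hand" is the opening, from 0 (shut) to 1 (fully open), set as the call begins (left out, the last holds). The fingers move at their own pace and stop on an object; "squeeze" is the grip in N (left out, the last holds). Time passes only in rows, so rows that do not move let the fingers close. It gives the time, the measured TCP pose, the force and the opening at its end, in the units of the state.
- ctrl.get_state(): the state, without advancing time (a new reading comes with each control period).
- optics.snapshot(name): name is "scene" or "side" or "wrist"; returns the picture (400x640x3 uint8, red, green, blue); there is no depth.
- optics.camera_params(name): a dict with "fx", "fy", "cx", "cy" (pixels), "pose" (4x4, takes a point from camera to world coordinates). Camera axes: x right, y down, z forward; pixel columns grow to the right and rows downward; lengths in m; the calibration is good to about 2 mm. A picture is of the moment at which its call begins: read the wrist's pose just before it. camera_params takes no time and is no camera call; for the wrist camera it gives the pose at the moment of the call.
- finish_job(): hands the job in, once; it reports no verdict.
The state is a dict: "time_s": time; "qpos": joint angles; "qvel": joint speeds; "effort": joint torques, N m; "position": TCP position; "eef_rot": TCP orientation; "wrist_force": force on the tool from outside, world axes, zero at the start; "ft_torque": the same for the moment, N m; "grip_width": opening from 0.0 (shut) to 1.0 (fully open).
Only numpy, scipy, OpenCV 4.12 (cv2) and the standard library are available. Lean on these libraries where they do the work, as an engineer would, in place of code of your own. Each camera call takes 0.05 s, during which the arm holds its last target.

## Working session

There is one attempt and no reset: what is moved stays moved. The work goes in short steps, Python scripts to look and compute and a tool call to move; the robot and the scene stay as the last step left them, time stands still between calls to the robot, and variables do not carry over. Pictures are saved under pics/ and viewed, and the job is handed in when it is done.

Besides the shell and the picture viewer there is one more tool, called after "Request:" in YAML: its name, and indented under it one key for each argument. send_rows: Moves the arm, as the interface text tells. Its arguments: {"type":"object","properties":{"increments":{"type":"array"},"hand":{"type":"number"},"squeeze":{"type":"number"}},"required":["increments"]}

```bash
ls; mkdir -p pics
python3 - <<'E'
from cell import ctrl, optics
import cv2
s=ctrl.get_state();print(s)
for n in ['scene','side','wrist']:
    p=optics.camera_params(n);print(n,p)
    im=optics.snapshot(n);cv2.imwrite(f'pics/{n}0.png',im[:,:,::-1])
E
```

```text
pics
{'time_s': 0.0, 'qpos': array([-7.98125410e+01,  3.05618910e+00,  9.24950862e+01,  1.02436569e-03,
        8.45679653e+01, -6.81733777e+00]), 'qvel': array([ 0.02525573, -0.13156616, -0.16438485,  0.07458621, -0.04879453,
       -0.04399657]), 'effort': array([ 1.92758698e-04, -3.93679798e+01, -3.70175385e+01, -8.03267562e-05,
        7.18904877e-03, -8.87378320e-06]), 'position': array([ 0.18267342, -0.59698329,  0.20454343]), 'eef_rot': array([172.6927686 ,  89.88075509,  99.69746737]), 'wrist_force': array([-0.36446008, -0.11168237,  0.0237507 ]), 'ft_torque': array([-0.02310086, -0.04260863,  0.05869471]), 'grip_width': 0.9980661188472167}
scene {'fx': 386.5272607782273, 'fy': 386.5272607782273, 'cx': 321.9673250593981, 'cy': 199.31248540512502, 'pose': array([[-0.29446485,  0.67907432, -0.6724199 ,  1.21751855],
       [ 0.95566096,  0.21042389, -0.20599495,  0.23067179],
       [ 0.00160733, -0.70326372, -0.71092725,  0.84514916],
       [ 0.        ,  0.        ,  0.        ,  1.        ]])}
side {'fx': 406.3420303094339, 'fy': 406.3420303094339, 'cx': 318.55142531180246, 'cy': 202.82582970441484, 'pose': array([[-0.81127136, -0.32997151,  0.4826568 , -0.02585117],
       [-0.5842214 ,  0.48983303, -0.64710815,  0.65932924],
       [-0.02289399, -0.80695874, -0.59016392,  0.68360586],
       [ 0.        ,  0.        ,  0.        ,  1.        ]])}
wrist {'fx': 319.52361644057163, 'fy': 319.52361644057163, 'cx': 319.643582433071, 'cy': 196.33705243271763, 'pose': array([[ 0.29351974, -0.90782106, -0.29951142,  0.25977948],
       [-0.95595138, -0.27931967, -0.09020797, -0.57487438],
       [-0.00176674,  0.31279617, -0.94981863,  0.37262426],
       [ 0.        ,  0.        ,  0.        ,  1.        ]])}
```

View pics/scene0.png

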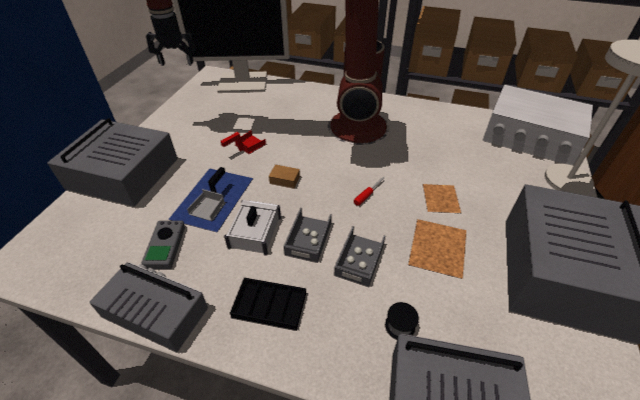

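View pics/side0.png

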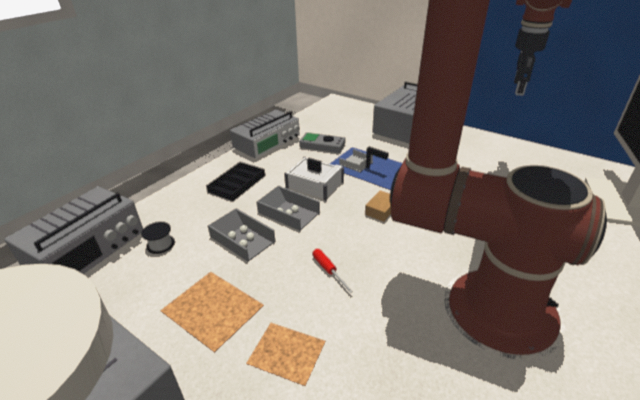

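View pics/wrist0.png

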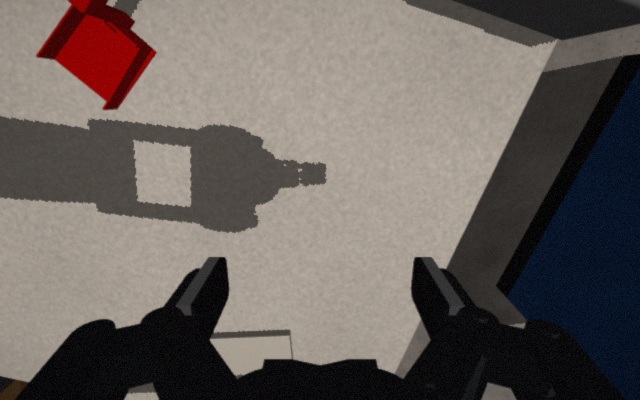

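Candidates: scoop – black handle on blue mat (scene 215,182) vs the red decoy (scene 240,142), so I choose the black one. Pads – large (438,247) vs small (441,198), so I choose the large one. Case is the light box with the black fin (253,225), not the black tray (269,303). Next I'll check close crops.

```bash
cat > h.py <<'E'
import numpy as np, cv2
from scipy.optimize import least_squares
from cell import ctrl, optics
def proj(p,P):
    P=np.atleast_2d(P);T=np.linalg.inv(p['pose']);c=P@T[:3,:3].T+T[:3,3]
    return np.c_[p['fx']*c[:,0]/c[:,2]+p['cx'],p['fy']*c[:,1]/c[:,2]+p['cy']]
def ray(p,uv,z):
    d=p['pose'][:3,:3]@np.array([(uv[0]-p['cx'])/p['fx'],(uv[1]-p['cy'])/p['fy'],1]);o=p['pose'][:3,3]
    return o+d*(z-o[2])/d[2]
def crop(im,x0,y0,x1,y1,s,name):
    c=cv2.resize(im[y0:y1,x0:x1,::-1],None,fx=s,fy=s,interpolation=cv2.INTER_CUBIC)
    cv2.imwrite('pics/'+name,c)
def Rz(a): a=np.radians(a);return np.array([[np.cos(a),-np.sin(a),0],[np.sin(a),np.cos(a),0],[0,0,1]])
def fit(obs,x0):
    """obs: list (cam params, local pts Nx3, pixels Nx2); pose x,y,yaw(deg)"""
    f=lambda q:np.concatenate([(proj(p,np.atleast_2d(L)@Rz(q[2]).T+[q[0],q[1],0])-u).ravel() for p,L,u in obs])
    r=least_squares(f,x0,x_scale=[.01,.01,1]);return r.x,np.sqrt(np.mean(r.fun**2)),r.fun
E
python3 - <<'E'
from h import *
a=cv2.imread('pics/scene0.png')[:,:,::-1];b=cv2.imread('pics/side0.png')[:,:,::-1]
crop(a,160,150,320,270,5,'c1.png');crop(a,270,190,400,290,6,'c2.png');crop(b,240,120,410,240,4.7,'c3.png');crop(b,190,170,330,270,5.7,'c4.png')
E
```

```text
(no output)
```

View pics/c1.png

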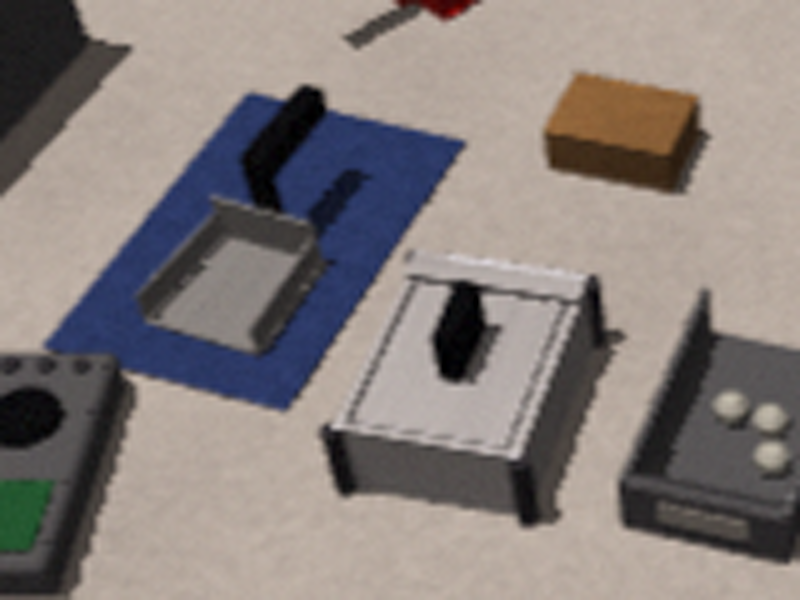

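View pics/c2.png

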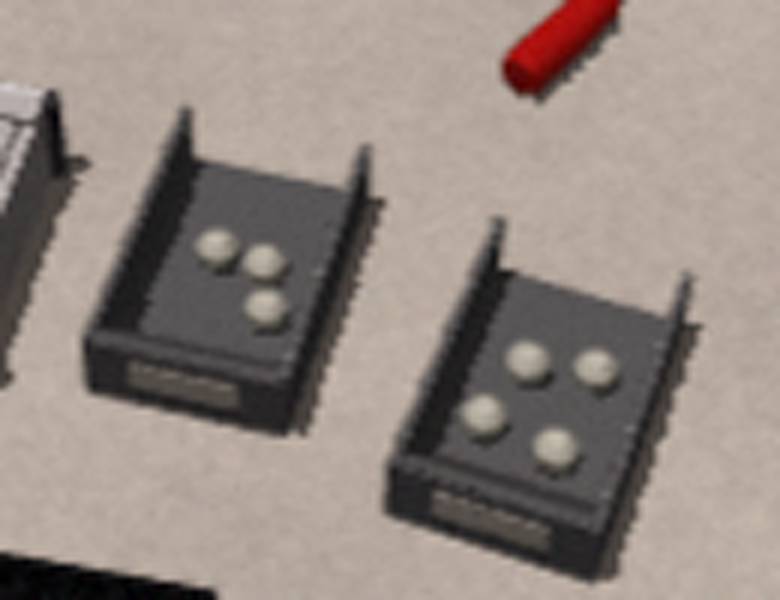

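View pics/c3.png

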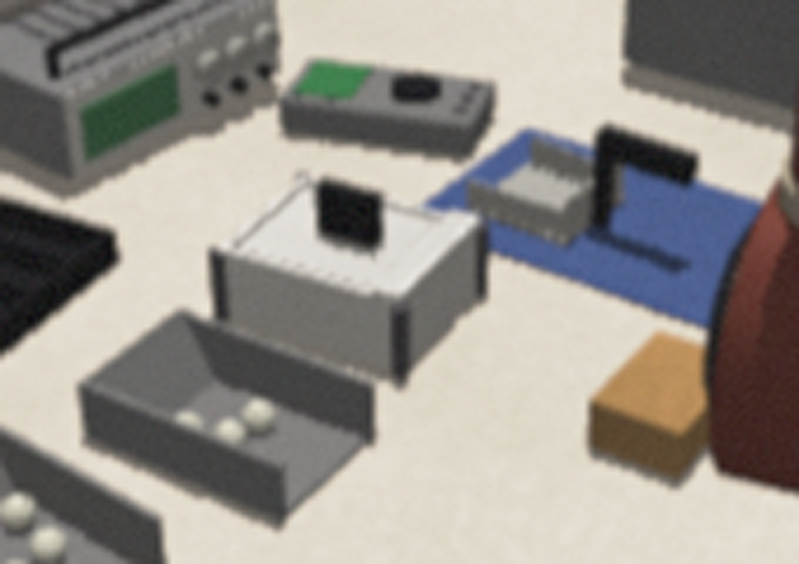

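View pics/c4.png

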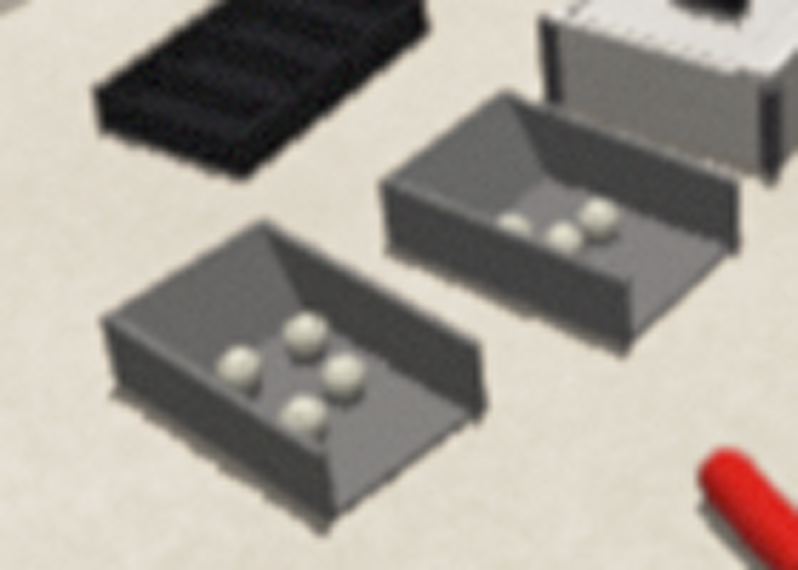

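Crops confirm: 3 beads in the bin by the case, 4 in the other (7 total); the black-handled scoop is on the blue mat, pan facing away from the robot; the lip is on the case's robot side. Now I'll fit poses.

```bash
cat > fit0.py <<'E'
from h import *
S=optics.camera_params('scene');D=optics.camera_params('side')
A=lambda l,o,s:np.array(l,float)/s+np.array(o)-0.0
def do(name,so,do_,x0):
    r=fit([(S,np.array(so[0])/1000,A(*so[1])),(D,np.array(do_[0])/1000,A(*do_[1]))],x0)
    print(name,np.round(r[0],4),'rms px',round(r[1],2),np.round(r[2],1).reshape(-1,2).tolist());return r[0]
C1=((160,150),5);C2=((270,190),6);C3=((240,120),4.7);C4=((190,170),5.7)
do('case',([[-66,-52,57],[-66,52,57],[66,52,52],[66,-52,52],[66,52,0],[66,-52,0]],([[405,253],[598,278],[520,457],[325,427],[530,522],[345,492]],)+C1),
 ([[-66,52,57],[66,52,52],[-66,-52,57],[-66,52,0],[66,52,0]],([[405,292],[213,250],[485,217],[402,384],[222,318]],)+C3),[.55,-.2,0])
do('bin2',([[-75,-44.5,40],[-75,44.5,40],[-75,-42,4],[-75,42,4]],([[497,220],[687,275],[505,268],[672,318]],)+C2),
 ([[-75,47,0],[-75,-47,40],[-75,-47,0],[65,47,40],[65,-47,40]],([[325,530],[482,345],[485,412],[103,322],[263,222]],)+C4),[.6,.1,0])
do('bin1',([[-75,-44.5,40],[-75,44.5,40],[-75,-42,4],[-75,42,4]],([[185,110],[365,150],[195,158],[352,190]],)+C2),
 ([[-75,47,0],[-75,-47,40],[-75,-47,0],[65,47,40],[65,-47,40]],([[625,353],[740,183],[740,250],[383,183],[505,93]],)+C4),[.6,0,0])
do('scoop',([[40,-38,4],[40,38,4],[-40,-34,37],[-40,34,37],[-110,0,77]],([[145,320],[260,355],[213,198],[315,230],[312,88]],)+C1),
 ([[-40,0,77],[-110,0,77]],([[605,130],[692,155]],)+C3),[.5,-.3,0])
print('scoop3D')
def tri(u,v):
    f=lambda X:np.r_[(proj(S,X)-u).ravel(),(proj(D,X)-v).ravel()]
    r=least_squares(f,[.5,0,.03]);return r.x,np.abs(r.fun).max()
# cover fin top centre
print(tri(A([465,288],*C1),A([352,190],*C3)))
# mat corners, pad corners
print([np.round(ray(S,A(c,*C1),.003),3) for c in [[250,95],[465,143],[290,408],[48,345]]])
print([np.round(ray(S,c,.003),3) for c in [[417,221],[467,227],[463,275],[409,266]]])
# beads z .004+.0085 
print('b1',[np.round(ray(S,A(c,*C2),.0125),3) for c in [[217,247],[264,261],[267,308]]])
print('b2',[np.round(ray(S,A(c,*C2),.0125),3) for c in [[528,361],[597,368],[485,415],[556,448]]])
E
python3 fit0.py
```

```text
case [ 0.5988 -0.1579  6.4635] rms px 1.13 [[1.0, -1.5], [-2.5, -1.6], [-0.1, -0.3], [0.9, -0.1], [-0.1, -1.3], [0.2, -1.0], [-1.5, 0.9], [-0.1, -0.1], [-1.8, -0.3], [-0.6, -2.2], [-0.8, 0.1]]
bin2 [ 0.6054  0.1483 -4.4885] rms px 0.6 [[0.6, -1.1], [0.4, -1.0], [-0.6, -0.5], [0.5, -0.1], [-0.1, -0.6], [-1.0, -0.8], [-0.2, -0.4], [-0.4, -0.3], [0.2, -0.4]]
bin1 [ 0.5778 -0.0048  1.2214] rms px 0.76 [[0.2, -1.3], [0.1, -1.6], [-0.2, -0.7], [1.2, -0.1], [-0.6, -0.5], [-0.7, -1.0], [-0.4, -1.0], [-0.4, -0.2], [0.1, -0.7]]
scoop [ 0.5578 -0.3289 -2.6379] rms px 0.94 [[0.3, 0.0], [-0.2, -0.4], [0.1, -1.0], [-0.4, -2.0], [-0.4, -0.8], [-2.0, -0.7], [-0.9, 0.5]]
scoop3D
(array([ 0.58939479, -0.15489608,  0.09055174]), np.float64(0.27715826564775625))
[array([ 0.396, -0.41 ,  0.003]), array([ 0.397, -0.254,  0.003]), array([ 0.631, -0.256,  0.003]), array([ 0.63 , -0.414,  0.003])]
[array([0.424, 0.276, 0.003]), array([0.405, 0.416, 0.003]), array([0.575, 0.413, 0.003]), array([0.588, 0.277, 0.003])]
b1 [array([ 0.563, -0.016,  0.013]), array([0.565, 0.008, 0.012]), array([0.591, 0.018, 0.012])]
b2 [array([0.585, 0.138, 0.013]), array([0.579, 0.168, 0.012]), array([0.619, 0.127, 0.012]), array([0.627, 0.161, 0.012])]
```

```bash
cat >> h.py <<'E'
from scipy.spatial.transform import Rotation as Ro
def toolR(s=None):
    s=s or ctrl.get_state();return Ro.from_euler('xyz',s['eef_rot'],degrees=True).as_matrix()
E
python3 - <<'E'
from h import *
s=ctrl.get_state();R=toolR(s);print(np.round(R,3))
W=optics.camera_params('wrist')['pose']
print('cam in tool',np.round(R.T@(W[:3,3]-s['position']),4),np.round(R.T@W[:3,:3],3))
z=R[:,2];print('jaw yaw',np.degrees(np.arctan2(z[1],z[0])))
E
```

```text
[[-0.     0.956  0.292]
 [ 0.002  0.292 -0.956]
 [-1.     0.    -0.002]]
cam in tool [-0.1679  0.0802  0.001 ] [[-0.    -0.313  0.95 ]
 [ 0.001 -0.95  -0.313]
 [ 1.     0.001  0.   ]]
jaw yaw -72.99473263199586
```

Request:
send_rows:
  increments:
    - [[15,15,5],[0,0,-0.01]]
    - [[28,29,5],[0,0,-0.014]]
    - [[28,29,5],[0,0,-0.014]]
    - [[28,29,5],[0,0,-0.014]]
    - [[28,29,5],[0,0,-0.014]]
    - [[28,29,5],[0,0,-0.014]]
    - [[28,29,5],[0,0,-0.014]]
    - [[28,29,5],[0,0,-0.014]]
    - [[28,29,5],[0,0,-0.014]]
    - [[28,29,5],[0,0,-0.014]]
  hand: 1

```text
time_s: 0.98
position: [0.4507, -0.3198, 0.2558]
eef_rot: [-136.7, 90.0, 142.5]
wrist_force: [-0.6, -1.1, 0.2]
grip_width: 1.0
```

Request:
send_rows:
  increments:
    - [[28,29,0],[0,0,-0.014]]
    - [[28,29,0],[0,0,-0.014]]
    - [[28,29,0],[0,0,-0.014]]
    - [[28,29,0],[0,0,-0.014]]
    - [[28,29,0],[0,0,0]]
    - [[15,15,0],[0,0,0]]
    - [[0,0,0],[0,0,0]]
    - [[0,0,0],[0,0,0]]

```text
time_s: 1.65
position: [0.605, -0.1607, 0.2551]
eef_rot: [-99.7, 89.9, 176.4]
wrist_force: [0.2, -0.1, 0.6]
grip_width: 0.998
```

```bash
cat > wl.py <<'E'
import sys
from h import *
n=sys.argv[1]
s=ctrl.get_state();p=optics.camera_params('wrist');im=optics.snapshot('wrist')
cv2.imwrite(f'pics/{n}.png',im[:,:,::-1]);np.save(f'pics/{n}.npy',p)
R=toolR(s);print(s['time_s'],np.round(s['position'],4),'app',np.round(R[:,0],3),'jawyaw',np.degrees(np.arctan2(R[1,2],R[0,2])).round(2),s['grip_width'].round(2),np.round(s['wrist_force'],1))
E
python3 wl.py w1
```

```text
Traceback (most recent call last):
  File "wl.py", line 6, in <module>
    R=toolR(s);print(s['time_s'],np.round(s['position'],4),'app',np.round(R[:,0],3),'jawyaw',np.degrees(np.arctan2(R[1,2],R[0,2])).round(2),s['grip_width'].round(2),np.round(s['wrist_force'],1))
                                                                                                                                            ^^^^^^^^^^^^^^^^^^^^^
AttributeError: 'float' object has no attribute 'round'
```

View pics/w1.png

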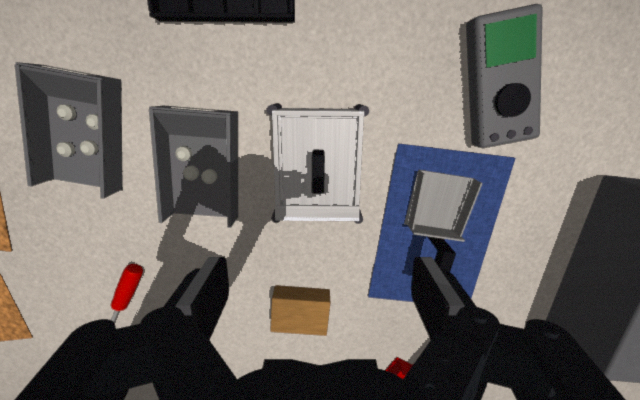

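The wrist view shows everything: case (318,165), fin (318,172), scoop (443,205), bin1 (195,165), bin2 (70,130). Next I'll crop to refine.

```bash
sed -i "s/s\['grip_width'\].round(2)/round(float(s['grip_width']),2)/" wl.py
python3 - <<'E'
from h import *
a=cv2.imread('pics/w1.png')[:,:,::-1]
crop(a,255,95,385,230,5.5,'w1a.png' );crop(a,365,130,520,310,4,'w1b.png');crop(a,0,50,260,240,3,'w1c.png')
s=ctrl.get_state();R=toolR(s);print(np.round(s['position'],4),'jawyaw',np.degrees(np.arctan2(R[1,2],R[0,2])))
E
```

```text
[ 0.6045 -0.1616  0.2552] jawyaw -83.96561042920996
```

View pics/w1a.png

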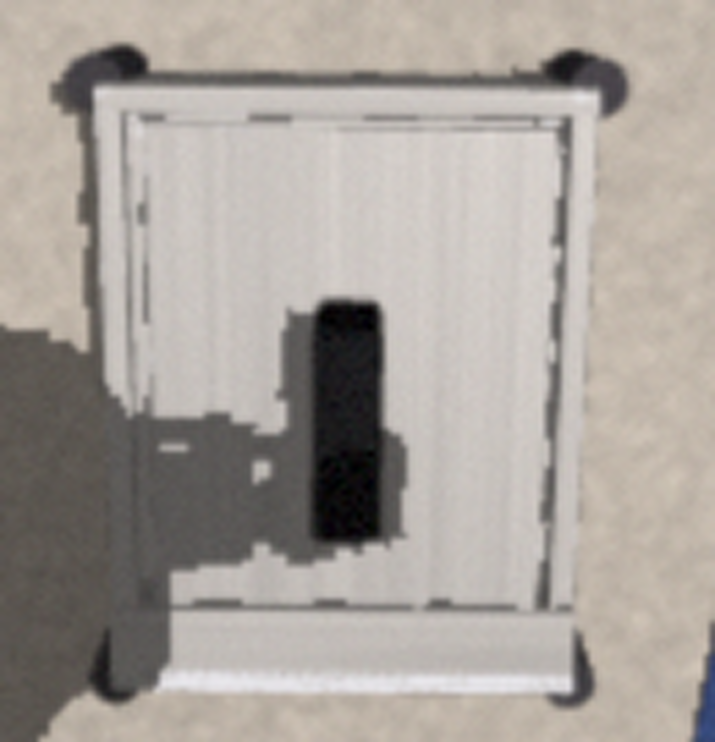

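View pics/w1b.png

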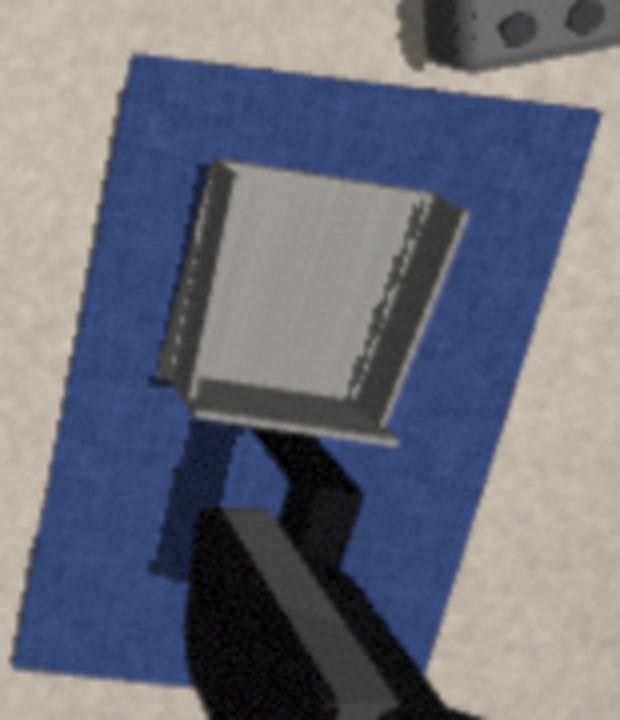

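View pics/w1c.png

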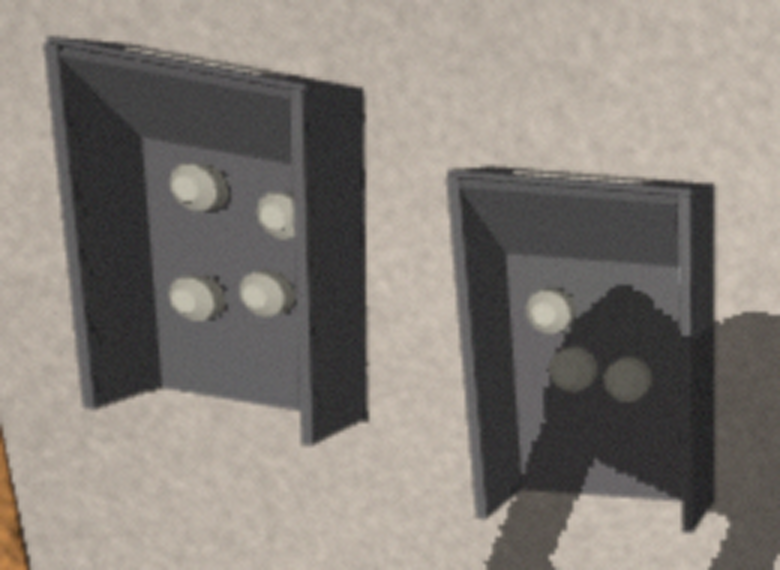

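```bash
cat > fit1.py <<'E'
from h import *
W=np.load('pics/w1.npy',allow_pickle=True).item()
S=optics.camera_params('scene');D=optics.camera_params('side')
A=lambda l,o,s:np.array(l,float)/s+np.array(o)
def go(n,L,u,o,s,x0,extra=[]):
    r=fit([(W,np.array(L)/1000,A(u,o,s))]+extra,x0);print(n,np.round(r[0],4),round(r[1],2),np.round(r[2],1).reshape(-1,2).tolist());return r[0]
a=((255,95),5.5);b=((365,130),4);c=((0,50),3)
cL=[[66,52,52],[66,-52,52],[-46,-52,57],[-66,-52,57],[-66,52,57],[-46,52,57]];cu=[[95,87],[600,92],[573,608],[576,692],[110,690],[108,607]]
go('case',cL,cu,*a,[.6,-.16,6])
go('plate',[[-22,7,86],[-22,-7,86],[22,7,50],[22,-7,50],[57.5,43,50],[57.5,-43,50]],[[313,540],[380,540],[317,302],[380,302],[143,122],[562,124]],*a,[.6,-.16,6])
go('scoop',[[40,37,5.5],[40,-37,5.5],[40,38,27],[40,-38,27],[-40,35,37],[-40,-35,37]],[[235,168],[430,193],[213,162],[467,210],[192,413],[397,442]],*b,[.55,-.33,0])
go('bin2',[[-75,-44.5,40],[-75,44.5,40],[-75,-47,0],[-75,42,4],[35,42,4],[65,44.5,40]],[[308,442],[90,406],[366,420],[162,387],[143,138],[53,43]],*c,[.6,.15,0])
go('bin1',[[-75,-44.5,40],[-75,44.5,40],[-75,-47,0],[35,42,4],[35,-42,4],[65,44.5,40],[65,-44.5,40]],[[690,529],[484,516],[714,510],[505,253],[680,265],[453,175],[687,188]],*c,[.6,0,0])
print('mat',[np.round(ray(W,A(q,*b),.003),3) for q in [[133,55],[600,112],[12,668]]])
print('b1',[np.round(ray(W,A(q,*c),.0125),3) for q in [[550,312],[574,369],[629,379]]])
print('b2',[np.round(ray(W,A(q,*c),.0125),3) for q in [[199,187],[283,215],[197,298],[267,294]]])
E
python3 fit1.py
```

```text
case [ 0.5982 -0.1601  5.6755] 0.51 [[-0.6, -0.7], [0.2, -0.7], [0.8, 0.7], [-0.5, 0.6], [0.2, 0.3], [-0.0, 0.1]]
plate [ 0.5989 -0.161   5.5778] 0.62 [[-0.2, 0.7], [0.3, 0.8], [-0.1, -1.2], [0.4, -1.1], [0.0, 0.1], [-0.5, 0.5]]
scoop [ 0.5584 -0.3317 -2.5534] 2.3 [[-4.4, -2.5], [0.2, -0.6], [5.3, 2.8], [-0.7, -0.5], [-0.2, 0.3], [-0.3, 0.4]]
bin2 [ 0.6058  0.1447 -4.5149] 0.95 [[-0.4, 0.5], [-0.6, -0.0], [0.8, -1.0], [0.2, -0.8], [0.3, -1.5], [-0.2, 2.3]]
bin1 [ 0.5788 -0.0065  2.2431] 2.57 [[-0.9, 0.0], [-1.1, -0.0], [0.4, -4.9], [-0.5, -1.3], [6.3, -0.8], [-1.4, 2.3], [-2.3, 3.4]]
mat [array([ 0.63 , -0.263,  0.003]), array([ 0.629, -0.421,  0.003]), array([ 0.392, -0.26 ,  0.003])]
b1 [array([0.589, 0.014, 0.013]), array([0.564, 0.004, 0.013]), array([ 0.562, -0.02 ,  0.013])]
b2 [array([0.626, 0.158, 0.013]), array([0.618, 0.124, 0.013]), array([0.578, 0.165, 0.013]), array([0.583, 0.135, 0.013])]
```

Request:
send_rows:
  increments:
    - [[-2,0.5,-25],[0,0,0]]
    - [[-2,0.5,-35],[0,0,0]]
    - [[-2,0.5,-35],[0,0,0]]
    - [[0,0,-35],[0,0,0]]
    - [[0,0,-30],[0,0,0]]
    - [[0,0,-20],[0,0,0]]
    - [[0,0,-10],[0,0,0]]
    - [[0,0,-5],[0,0,0]]
    - [[0,0,0],[0,0,0]]
  hand: 0.9

```text
time_s: 2.45
position: [0.5981, -0.1609, 0.0604]
eef_rot: [-110.9, 89.9, 165.0]
wrist_force: [-0.2, 0.2, -0.0]
grip_width: 0.901
```

```bash
python3 wl.py w2
```

```text
2.45 [ 0.5981 -0.1609  0.0604] app [-0.001  0.    -1.   ] jawyaw -84.07 0.9 [-0.2  0.2 -0. ]
```

View pics/w2.png

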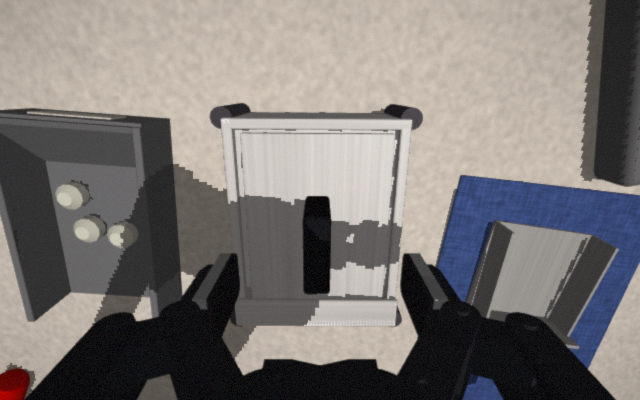

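Request:
send_rows:
  increments:
    - [[0,0,0],[0,0,0]]
    - [[0,0,0],[0,0,0]]
    - [[0,0,0],[0,0,0]]
    - [[0,0,0],[0,0,0]]
    - [[0,0,0],[0,0,0]]
    - [[0,0,0],[0,0,0]]
    - [[0,0,0],[0,0,0]]
    - [[0,0,0],[0,0,0]]
  hand: 0
  squeeze: 80

```text
time_s: 3.17
position: [0.5988, -0.1601, 0.0608]
eef_rot: [-112.1, 90.0, 163.9]
wrist_force: [-0.5, -0.5, -0.2]
grip_width: 0.001
```

```bash
python3 wl.py w3
```

```text
3.1667 [ 0.5988 -0.1601  0.0608] app [-0.  0. -1.] jawyaw -83.99 0.0 [-0.5 -0.5 -0.2]
```

View pics/w3.png

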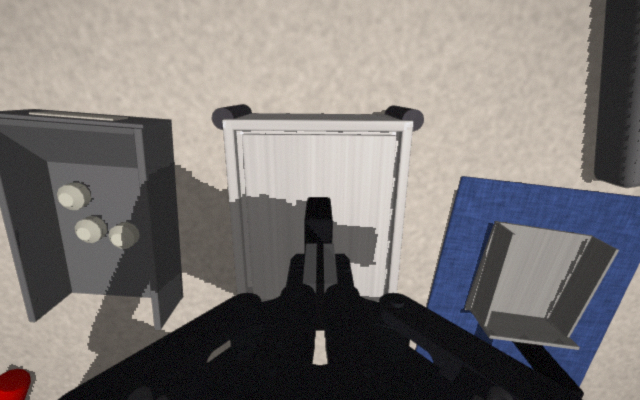

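Run:
```python
from h import *
a=cv2.imread('pics/w3.png')[:,:,::-1]
crop(a,230,100,420,370,2.9,'w3a.png')
W=np.load('pics/w3.npy',allow_pickle=True).item()
s=ctrl.get_state();R=toolR(s);t=s['position']
print('tcp',proj(W,t),'grasp',proj(W,t-R[:,0]*.019), 'pad edge fwd',proj(W,t+R[:,1]*.011))
b=optics.snapshot('side');crop(b,270,110,390,200,6,'s3.png')
```

```text
tcp [[317.70830672 237.60171333]] grasp [[317.50294359 253.46845974]] pad edge fwd [[317.69340119 219.96960318]]
```

View pics/w3a.png

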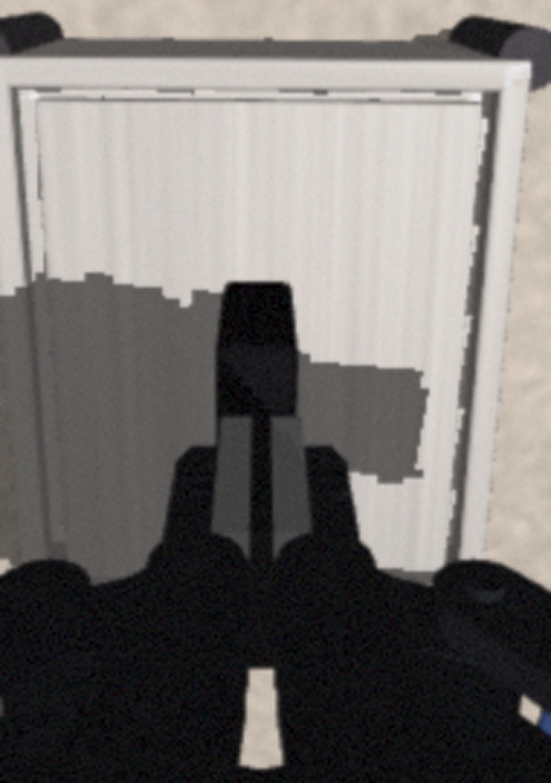

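View pics/s3.png

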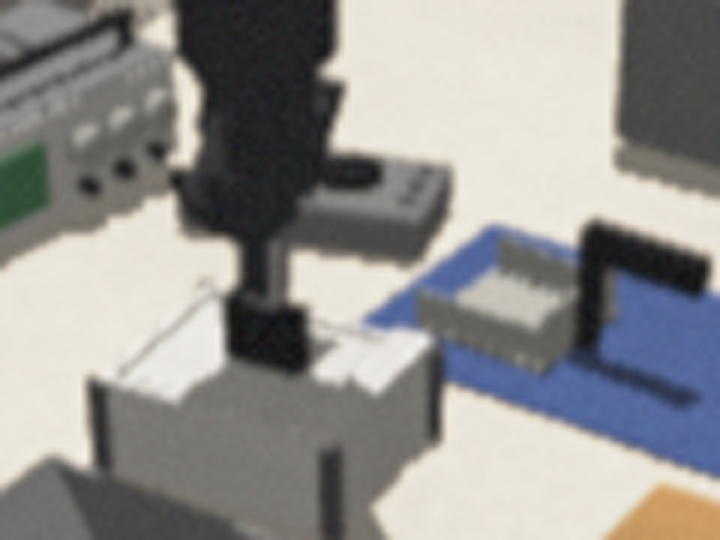

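Run:
```python
from h import *
W=np.load('pics/w3.npy',allow_pickle=True).item()
D=optics.camera_params('side');S=optics.camera_params('scene')
s=ctrl.get_state();t=s['position'];R=toolR(s)
L=np.array([[x,y,z] for z in(.05,.086) for x in(-.022,.022) for y in(-.007,.007)])
P=L@Rz(5.8).T+[.5985,-.1605,0]
pw=(proj(W,P)-[230,100])*2.9;pd=(proj(D,P)-[270,110])*6
for l,a,b in zip(L,pw,pd):print(l,a.round(),b.round())
for h in(0,.019,.04):
  for y in (-.011,.011):
    Q=t-R[:,0]*h+R[:,1]*y;print('tool',h,y,((proj(W,Q)-[230,100])*2.9).round(),((proj(D,Q)-[270,110])*6).round())
b=optics.snapshot('scene');crop(b,215,150,295,260,7,'s3b.png')
```

```text
[-0.022 -0.007  0.05 ] [288. 471.] [311. 367.]
[-0.022  0.007  0.05 ] [224. 470.] [296. 380.]
[ 0.022 -0.007  0.05 ] [291. 279.] [234. 345.]
[0.022 0.007 0.05 ] [222. 279.] [220. 358.]
[-0.022 -0.007  0.086] [294. 572.] [309. 303.]
[-0.022  0.007  0.086] [217. 572.] [295. 316.]
[ 0.022 -0.007  0.086] [298. 347.] [231. 282.]
[0.022 0.007 0.086] [214. 346.] [217. 295.]
tool 0 -0.011 [[254. 448.]] [[283. 349.]]
tool 0 0.011 [[254. 348.]] [[244. 338.]]
tool 0.019 -0.011 [[254. 499.]] [[282. 316.]]
tool 0.019 0.011 [[254. 389.]] [[243. 305.]]
tool 0.04 -0.011 [[253. 568.]] [[281. 278.]]
tool 0.04 0.011 [[253. 447.]] [[241. 267.]]
```

View pics/s3b.png

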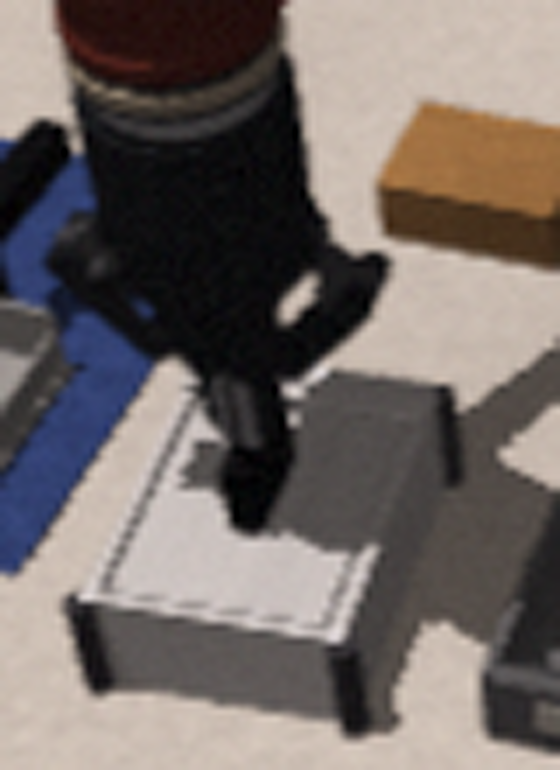

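Grip reads fully shut, so the fin is apparently not between the pads. I'll raise 60 mm and check the true fingertip position against the reported TCP.

Request:
send_rows:
  increments:
    - [[0,0,20],[0,0,0]]
    - [[0,0,30],[0,0,0]]
    - [[0,0,20],[0,0,0]]
    - [[0,0,0],[0,0,0]]

```text
time_s: 3.65
position: [0.6021, -0.1614, 0.1369]
eef_rot: [62.3, 89.4, -21.7]
wrist_force: [0.5, -0.1, 1.4]
grip_width: 0.001
```

```bash
python3 wl.py w4
python3 - <<'E'
from h import *
D=optics.camera_params('side');S=optics.camera_params('scene')
s=ctrl.get_state();t=s['position'];R=toolR(s)
d=optics.snapshot('side').copy();c=optics.snapshot('scene').copy();w=cv2.imread('pics/w4.png')[:,:,::-1].copy()
for im,p in((d,D),(c,S),(w,np.load('pics/w4.npy',allow_pickle=True).item())):
    for h,col in((0,(255,0,0)),(.025,(0,255,0))):
        u=proj(p,t-R[:,0]*h)[0];print(u.round(1));cv2.circle(im,tuple(int(round(v)) for v in u),0,col,-1)
crop(d,270,60,390,200,4,'s4.png');crop(c,205,130,305,260,4.5,'s4b.png');crop(w,220,100,420,370,2.2,'s4c.png')
a=[cv2.imread('pics/'+n) for n in('s4.png','s4b.png')]
cv2.imwrite('pics/s4x.png',np.hstack([cv2.copyMakeBorder(x,0,590-x.shape[0],0,0,0) for x in a])[:, :800])
E
```

```text
3.65 [ 0.6021 -0.1614  0.1369] app [ 0.009 -0.004 -1.   ] jawyaw -83.99 0.0 [ 0.5 -0.1  1.4]
[312.7 144.8]
[312.5 136.9]
[247.1 198.8]
[245.8 191.9]
[316.7 237.5]
[316.4 258.6]
```

View pics/s4.png

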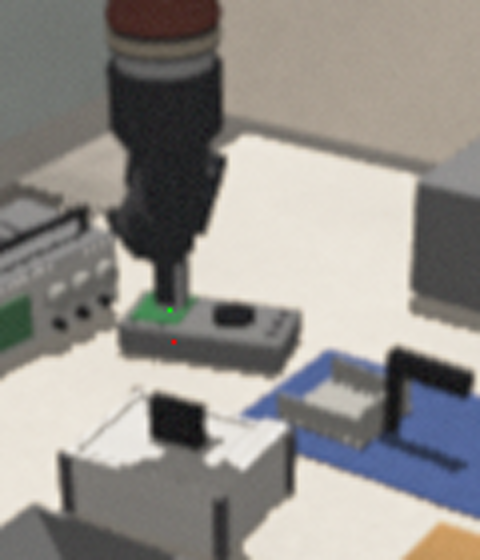

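View pics/s4c.png

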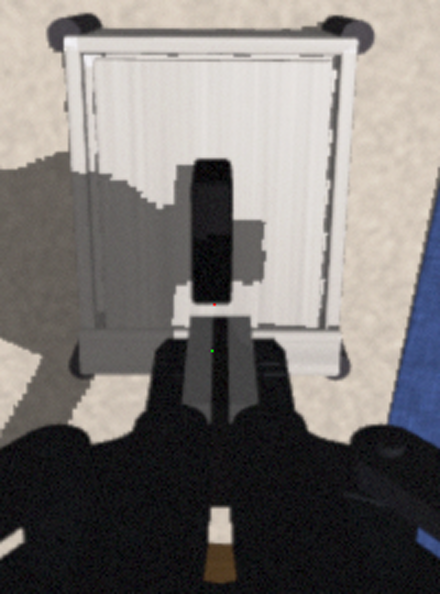

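Run:
```python
from h import *
print(ctrl.tcp_to_grasp,[a for a in dir(ctrl) if a[0]!='_'])
s=ctrl.get_state();t=s['position'];R=toolR(s)
W=np.load('pics/w4.npy',allow_pickle=True).item()
for h in(.02,.023,.026,.029,.032): print(h,[((proj(W,t-R[:,0]*h+R[:,1]*y)-[220,100])*2.2)[0,1].round(1) for y in(-.011,0,.011)])
c=cv2.imread('pics/s4b.png');print(c.shape)
```

```text
0.0187 ['PlanningError', 'get_state', 'tcp_to_grasp']
0.02 [np.float64(377.9), np.float64(338.5), np.float64(297.6)]
0.023 [np.float64(384.3), np.float64(344.4), np.float64(303.0)]
0.026 [np.float64(391.0), np.float64(350.5), np.float64(308.5)]
0.029 [np.float64(397.8), np.float64(356.8), np.float64(314.1)]
0.032 [np.float64(405.0), np.float64(363.4), np.float64(320.0)]
(585, 450, 3)
```

View pics/s4b.png

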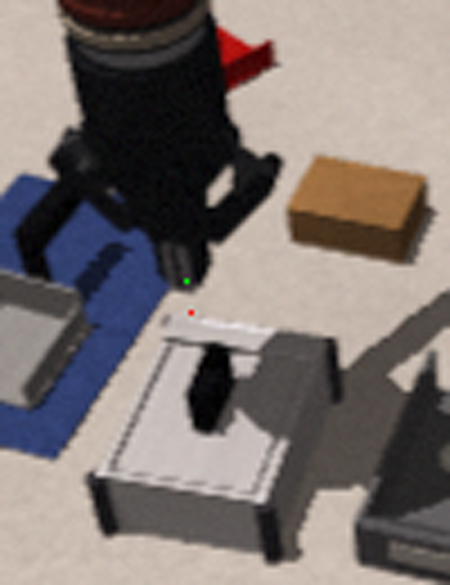

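All three cameras agree that the real fingertip sits about 26 mm behind the reported TCP along the tool. I'll correct for that, reopen, descend deeper and watch the force.

Request:
send_rows:
  increments:
    - [[0,0,0],[0,0,0]]
    - [[0,0,0],[0,0,0]]
    - [[0,0,0],[0,0,0]]
    - [[0,0,0],[0,0,0]]
  hand: 0.85

```text
time_s: 4.13
position: [0.5983, -0.16, 0.1297]
eef_rot: [-118.0, 89.9, 158.0]
wrist_force: [0.0, 0.3, 0.5]
grip_width: 0.567
```

```bash
python3 wl.py w5
```

```text
4.1333 [ 0.5983 -0.16    0.1297] app [-0.002  0.001 -1.   ] jawyaw -84.0 0.57 [0.  0.3 0.5]
```

Request:
send_rows:
  increments:
    - [[0,0,0],[0,0,0]]
    - [[0,0,0],[0,0,0]]
    - [[0,0,-20],[0,0,0]]
    - [[0,0,-25],[0,0,0]]
    - [[0,0,-20],[0,0,0]]
    - [[0,0,-15],[0,0,0]]
    - [[0,0,-10],[0,0,0]]
    - [[0,0,-6],[0,0,0]]
    - [[0,0,0],[0,0,0]]

```text
time_s: 4.93
position: [0.598, -0.1598, 0.0335]
eef_rot: [-118.4, 89.9, 157.6]
wrist_force: [-1.1, -0.5, -0.4]
grip_width: 0.852
```

Request:
send_rows:
  increments:
    - [[0,0,0],[0,0,0]]
    - [[0,0,0],[0,0,0]]
    - [[0,0,0],[0,0,0]]
    - [[0,0,0],[0,0,0]]
    - [[0,0,0],[0,0,0]]
    - [[0,0,0],[0,0,0]]
    - [[0,0,0],[0,0,0]]
    - [[0,0,0],[0,0,0]]
  hand: 0
  squeeze: 80

```text
time_s: 5.6
position: [0.5995, -0.1603, 0.036]
eef_rot: [65.5, 89.9, -18.5]
wrist_force: [-1.8, 0.8, 5.6]
grip_width: 0.145
```

```bash
python3 wl.py w6
```

```text
5.6 [ 0.5995 -0.1603  0.036 ] app [ 0.001 -0.    -1.   ] jawyaw -83.99 0.15 [-1.8  0.8  5.6]
```

View pics/w6.png

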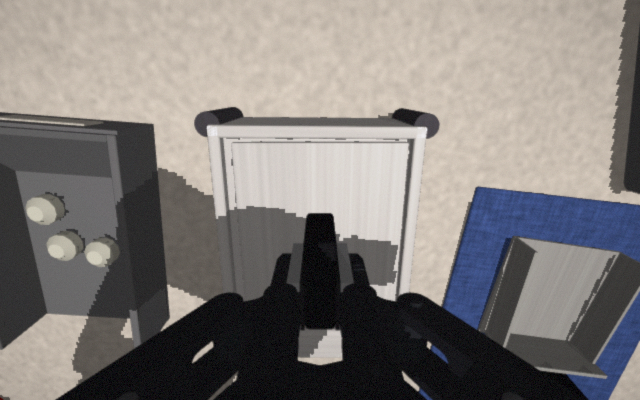

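Gripped (0.145 ≈ fin width). First a small tilt of about 6° about the ledge end.

Request:
send_rows:
  increments:
    - [[0.3,0,1.6],[0.0035,-0.0348,0]]
    - [[0.3,0,1.6],[0.0035,-0.0348,0]]
    - [[0.3,0,1.6],[0.0035,-0.0348,0]]
    - [[0,0,0],[0,0,0]]
    - [[0,0,0],[0,0,0]]

```text
time_s: 6.07
position: [0.5995, -0.1603, 0.0399]
eef_rot: [89.5, 84.0, 5.5]
wrist_force: [-0.4, -0.0, 3.3]
grip_width: 0.145
```

```bash
python3 wl.py w7
python3 - <<'E'
from h import *
b=optics.snapshot('side');crop(b,270,90,390,200,6,'s7.png')
E
```

```text
6.0667 [ 0.5995 -0.1603  0.0399] app [ 0.104  0.01  -0.995] jawyaw -84.02 0.14 [-0.4 -0.   3.3]
```

View pics/s7.png

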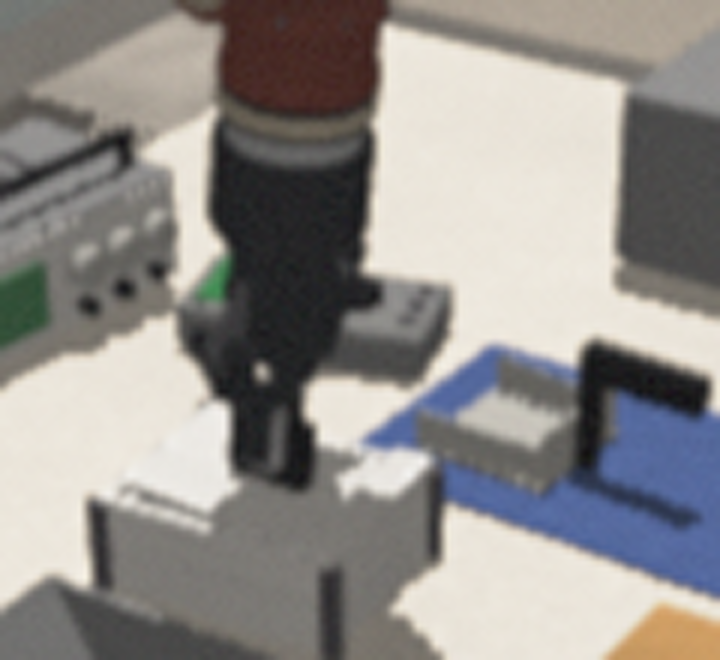

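The +x end is rising with little force. I'll continue to about 20°.

Request:
send_rows:
  increments:
    - [[0.1,0,2.3],[0.005,-0.049,0]]
    - [[0.1,0,2.3],[0.005,-0.049,0]]
    - [[0,0,2.3],[0.005,-0.049,0]]
    - [[0,0,2.3],[0.005,-0.049,0]]
    - [[0,0,2.3],[0.005,-0.049,0]]
    - [[0,0,0],[0,0,0]]
    - [[0,0,0],[0,0,0]]

```text
time_s: 6.75
position: [0.5987, -0.1602, 0.0501]
eef_rot: [89.9, 70.1, 5.9]
wrist_force: [-3.0, -0.3, 1.1]
grip_width: 0.146
```

```bash
python3 wl.py w8
python3 - <<'E'
from h import *
b=optics.snapshot('side');crop(b,270,90,390,200,6,'s8.png')
E
```

```text
6.75 [ 0.5987 -0.1602  0.0501] app [ 0.339  0.035 -0.94 ] jawyaw -84.03 0.15 [-3.  -0.3  1.1]
```

View pics/s8.png

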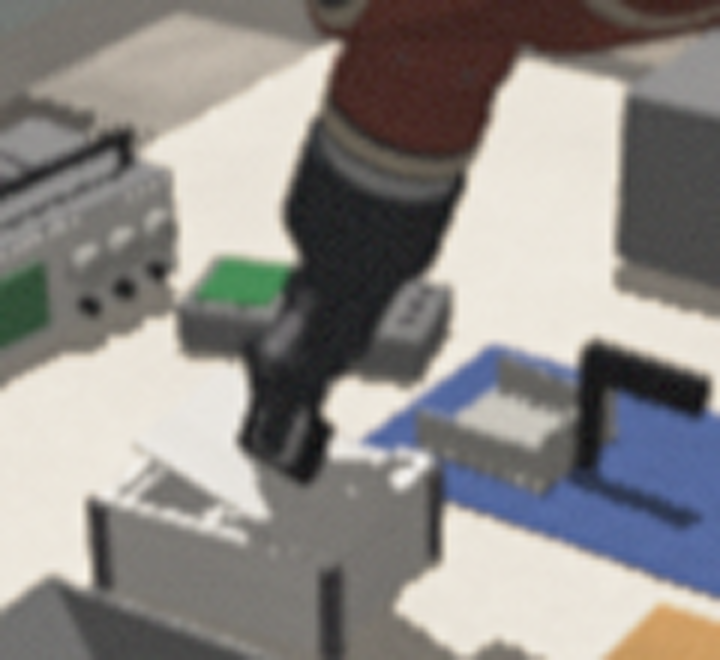

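View pics/w8.png

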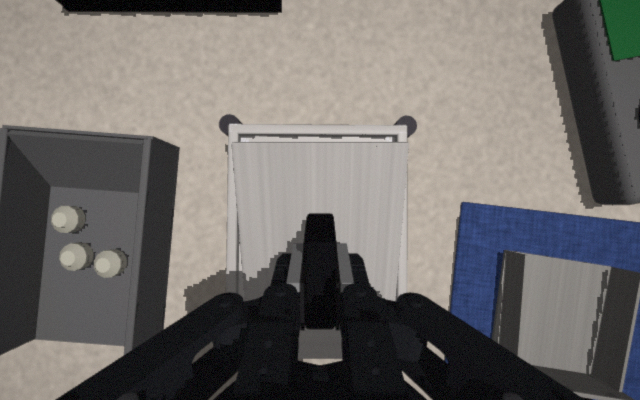

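Request:
send_rows:
  increments:
    - [[4.7,0.5,1.7],[0,0,0]]
    - [[6.5,0.7,2.4],[0,0,0]]
    - [[6.5,0.7,2.4],[0,0,0]]
    - [[8,0.8,3],[0,0,0]]
    - [[8,0.8,3],[0,0,0]]
    - [[3,0,10],[0,0,0]]
    - [[0,0,25],[0,0,0]]
    - [[0,0,35],[0,0,0]]
    - [[0,0,35],[0,0,0]]
    - [[0,0,20],[0,0,0]]

```text
time_s: 7.68
position: [0.6388, -0.1572, 0.1947]
eef_rot: [89.3, 69.5, 5.3]
wrist_force: [0.6, 0.2, -1.3]
grip_width: 0.151
```

```bash
python3 wl.py w9
python3 - <<'E'
from h import *
b=optics.snapshot('side');crop(b,200,40,400,200,4,'s9.png')
b=optics.snapshot('scene');crop(b,390,170,490,290,5,'p9.png')
E
```

```text
7.6833 [ 0.6388 -0.1572  0.1947] app [ 0.348  0.032 -0.937] jawyaw -84.0 0.15 [ 0.6  0.2 -1.3]
```

View pics/s9.png

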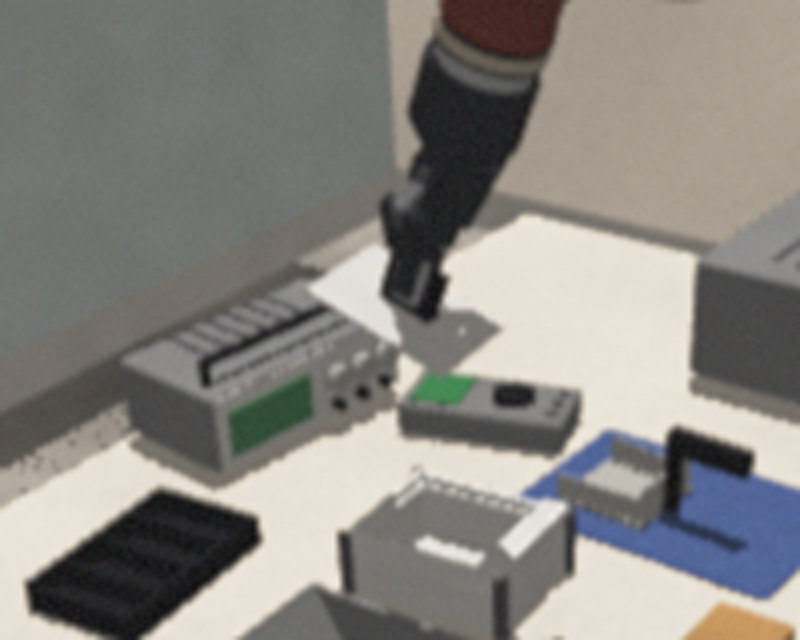

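View pics/p9.png

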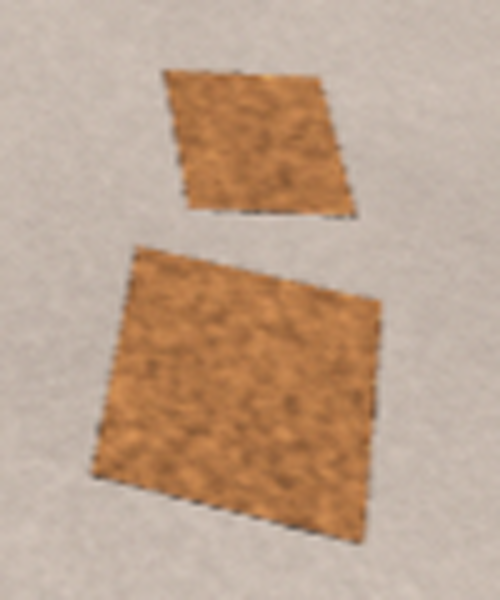

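Run:
```python
from h import *
S=optics.camera_params('scene')
u=np.array([[137,247],[382,300],[363,543],[93,475]])/5+[390,170]
print(fit([(S,np.array([[-85,-70,3],[-85,70,3],[85,70,3],[85,-70,3]])/1000,u)],[.5,.34,0]))
```

```text
(array([ 0.50131966,  0.34490969, -0.49752417]), np.float64(0.3351230334055751), array([-0.31254973, -0.48584264,  0.18539516,  0.09480576,  0.5264385 ,
        0.23856069, -0.43218723, -0.02313393]))
```

Request:
send_rows:
  increments:
    - [[-5,18,0],[-0.0025,0.025,-0.0075]]
    - [[-10,36,0],[-0.0025,0.025,-0.0075]]
    - [[-10,36,0],[-0.0025,0.025,-0.0075]]
    - [[-10,36,0],[-0.0025,0.025,-0.0075]]
    - [[-10,36,0],[-0.0025,0.025,-0.0075]]
    - [[-10,36,0],[-0.0025,0.025,-0.0075]]
    - [[-10,36,0],[-0.0025,0.025,-0.0075]]
    - [[-10,36,0],[-0.0025,0.025,-0.0075]]
    - [[-10,36,0],[-0.0025,0.025,-0.0075]]
    - [[-10,36,0],[-0.0025,0.025,-0.0075]]

```text
time_s: 8.67
position: [0.5394, 0.187, 0.1858]
eef_rot: [83.9, 84.5, -4.4]
wrist_force: [0.7, 0.4, -2.4]
grip_width: 0.145
```

Request:
send_rows:
  increments:
    - [[-10,36,-10],[-0.0025,0.025,-0.0075]]
    - [[-10,36,-20],[-0.0025,0.025,-0.0075]]
    - [[-10,36,-20],[-0.0025,0.025,-0.0075]]
    - [[-10,36,-20],[-0.0025,0.025,-0.0075]]
    - [[-4,14,-10],[0,0,0]]
    - [[0,0,0],[0,0,0]]
    - [[0,0,0],[0,0,0]]

```text
time_s: 9.25
position: [0.4963, 0.3411, 0.1066]
eef_rot: [-11.5, 88.8, -101.3]
wrist_force: [0.8, -1.1, -1.7]
grip_width: 0.149
```

```bash
python3 wl.py w10
python3 - <<'E'
from h import *
b=optics.snapshot('side');crop(b,130,180,330,370,3,'s10.png')
E
```

```text
9.25 [0.4963 0.3411 0.1066] app [-0.004 -0.021 -1.   ] jawyaw -89.79 0.15 [ 0.8 -1.1 -1.7]
```

View pics/s10.png

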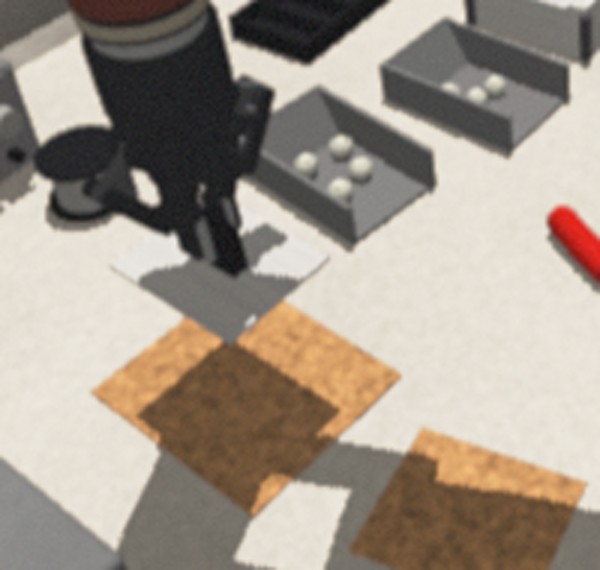

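View pics/w10.png

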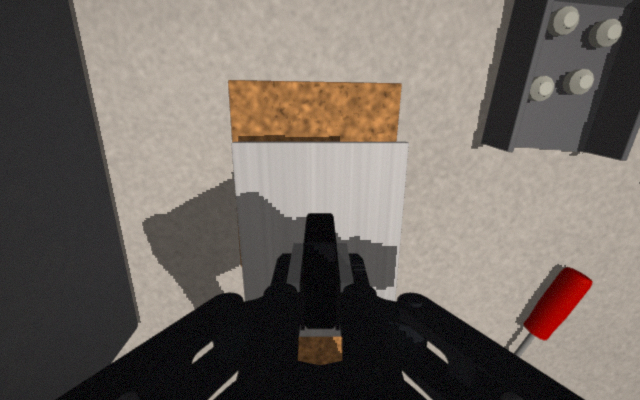

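Request:
send_rows:
  increments:
    - [[1,0,-20],[0,0,0]]
    - [[1,0,-25],[0,0,0]]
    - [[1,0,-25],[0,0,0]]
    - [[1,0,-15],[0,0,0]]
    - [[0,0,-7],[0,0,0]]
    - [[0,0,0],[0,0,0]]
    - [[0,0,0],[0,0,0]]

```text
time_s: 9.93
position: [0.5031, 0.3411, 0.0188]
eef_rot: [5.0, 89.0, -85.0]
wrist_force: [1.1, 0.7, -0.7]
grip_width: 0.147
```

```bash
python3 wl.py w11
python3 - <<'E'
from h import *
b=optics.snapshot('side');crop(b,130,180,330,370,3,'s11.png')
E
```

```text
9.9333 [0.5031 0.3411 0.0188] app [ 0.001 -0.017 -1.   ] jawyaw -89.97 0.15 [ 1.1  0.7 -0.7]
```

View pics/s11.png

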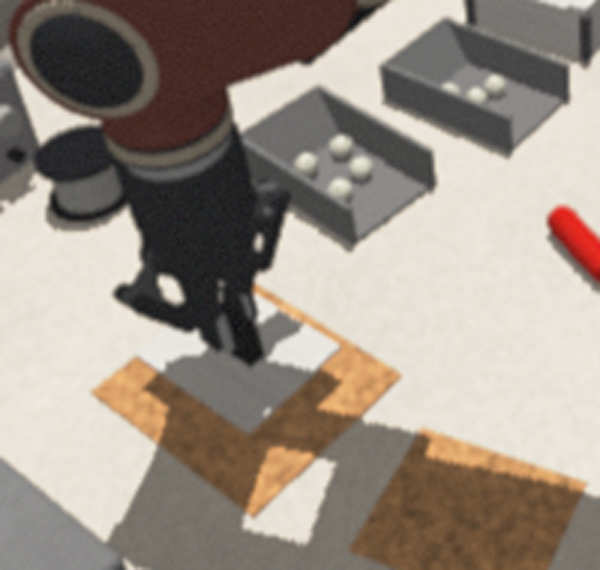

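Request:
send_rows:
  increments:
    - [[0,0,-6],[0.008,0,0]]
    - [[0,0,-6],[0.009,0,0]]
    - [[0,0,-4],[0,0,0]]
    - [[0,0,-3],[0,0,0]]
    - [[0,0,0],[0,0,0]]
    - [[0,0,0],[0,0,0]]

```text
time_s: 10.53
position: [0.5018, 0.3414, -0.0019]
eef_rot: [-33.9, 89.9, -123.8]
wrist_force: [-0.2, 0.4, -1.7]
grip_width: 0.145
```

Request:
send_rows:
  increments:
    - [[0,0,-2],[0,0,0]]
    - [[0,0,-2],[0,0,0]]
    - [[0,0,0],[0,0,0]]

```text
time_s: 10.78
position: [0.5019, 0.3415, -0.0057]
eef_rot: [-23.6, 89.9, -113.5]
wrist_force: [0.4, 0.1, -1.2]
grip_width: 0.148
```

Request:
send_rows:
  increments:
    - [[0,0,-1.5],[0,0,0]]
    - [[0,0,0],[0,0,0]]
    - [[0,0,0],[0,0,0]]

```text
time_s: 11.03
position: [0.5021, 0.3415, -0.0069]
eef_rot: [0.8, 90.0, -89.1]
wrist_force: [-0.2, -0.6, -2.3]
grip_width: 0.142
```

```bash
python3 wl.py w12
python3 - <<'E'
from h import *
b=optics.snapshot('side');crop(b,130,180,330,370,3,'s12.png')
E
```

```text
11.0333 [ 0.5021  0.3415 -0.0069] app [ 0.    -0.001 -1.   ] jawyaw -89.89 0.14 [-0.2 -0.6 -2.3]
```

View pics/s12.png

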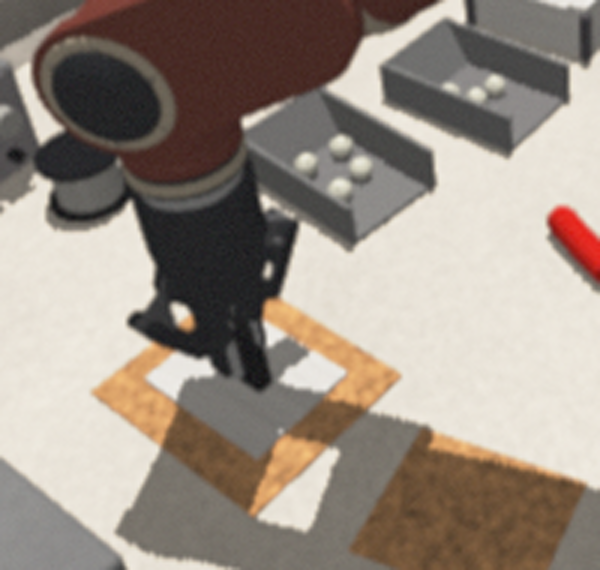

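Request:
send_rows:
  increments:
    - [[0,0,-1.5],[0,0,0]]
    - [[0,0,0],[0,0,0]]
    - [[0,0,0],[0,0,0]]

```text
time_s: 11.38
position: [0.5024, 0.3417, -0.007]
eef_rot: [5.5, 90.0, -84.4]
wrist_force: [-3.4, -1.7, 4.4]
grip_width: 0.146
```

Request:
send_rows:
  increments:
    - [[0,0,-1.5],[0,0,0]]
    - [[0,0,0],[0,0,0]]
    - [[0,0,0],[0,0,0]]

```text
time_s: 11.63
position: [0.5024, 0.3417, -0.0071]
eef_rot: [-17.2, 89.9, -107.1]
wrist_force: [-7.9, -3.1, 12.7]
grip_width: 0.149
```

Contact felt (12.7 N up), so the plate is down. I'll release.

Request:
send_rows:
  increments:
    - [[0,0,2.5],[0,0,0]]
    - [[0,0,0],[0,0,0]]
    - [[0,0,0],[0,0,0]]
    - [[0,0,0],[0,0,0]]
    - [[0,0,4],[0,0,0]]
  hand: 0.6

```text
time_s: 12.05
position: [0.5013, 0.3411, -0.0045]
eef_rot: [-47.9, 89.9, -137.8]
wrist_force: [0.3, 0.6, -0.3]
grip_width: 0.603
```

Request:
send_rows:
  increments:
    - [[0,0,15],[0,0,0]]
    - [[0,0,30],[0,0,0]]
    - [[0,0,40],[0,0,0]]
    - [[0,0,40],[0,0,0]]
    - [[0,0,40],[0,0,0]]
    - [[0,0,20],[0,0,0]]
    - [[0,0,0],[0,0,0]]

```text
time_s: 12.63
position: [0.5055, 0.3434, 0.1898]
eef_rot: [114.3, 89.3, 24.4]
wrist_force: [0.7, -0.0, -0.1]
grip_width: 0.596
```

```bash
python3 wl.py w13
python3 - <<'E'
from h import *
b=optics.snapshot('scene');cv2.imwrite('pics/sc13.png',b[:,:,::-1])
E
```

```text
12.6333 [0.5055 0.3434 0.1898] app [ 0.011  0.005 -1.   ] jawyaw -89.89 0.6 [ 0.7 -0.  -0.1]
```

View pics/w13.png

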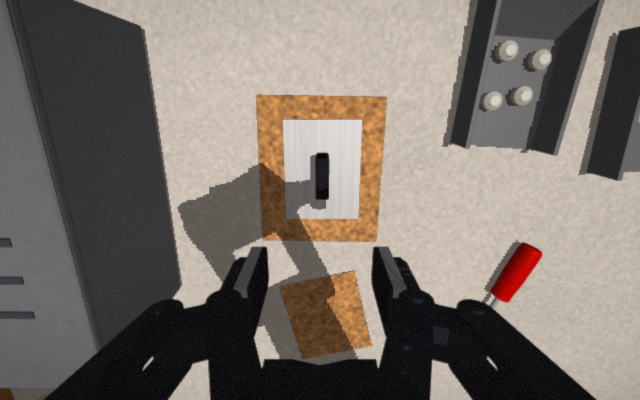

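View pics/sc13.png

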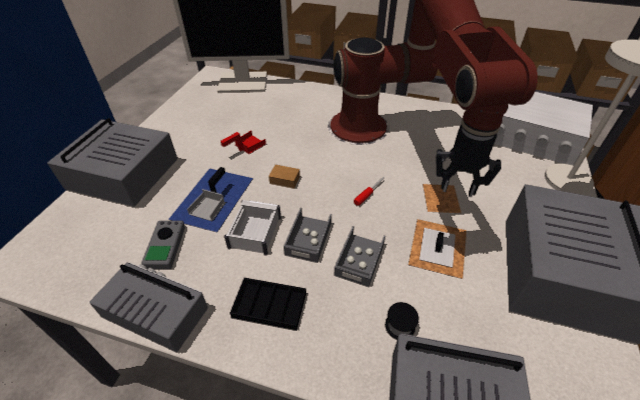

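The cover lies flat, centred on the large pad, and the case is empty. Now to the scoop.

Request:
send_rows:
  increments:
    - [[1,-20,15],[0,0,-0.003]]
    - [[1,-38,15],[0,0,-0.003]]
    - [[2,-40,15],[0,0,-0.003]]
    - [[2,-40,15],[0,0,-0.003]]
    - [[2,-40,0],[0,0,-0.003]]
    - [[2,-40,0],[0,0,-0.003]]
    - [[2,-40,0],[0,0,-0.003]]
    - [[2,-40,0],[0,0,-0.003]]
    - [[2,-40,0],[0,0,-0.003]]
    - [[2,-40,0],[0,0,-0.003]]
  hand: 0.85

```text
time_s: 13.57
position: [0.5185, -0.0361, 0.2379]
eef_rot: [-92.1, 89.7, 176.3]
wrist_force: [-0.1, -0.2, -0.6]
grip_width: 0.853
```

Request:
send_rows:
  increments:
    - [[2,-40,0],[0,0,-0.003]]
    - [[2,-40,0],[0,0,-0.003]]
    - [[2,-40,0],[0,0,-0.003]]
    - [[2,-40,0],[0,0,-0.003]]
    - [[2,-40,0],[0,0,-0.003]]
    - [[2,-40,0],[0,0,-0.002]]
    - [[0,-40,0],[0,0,0]]
    - [[0,-14,0],[0,0,0]]
    - [[0,0,0],[0,0,0]]
    - [[0,0,0],[0,0,0]]

```text
time_s: 14.4
position: [0.5311, -0.328, 0.2382]
eef_rot: [-127.2, 89.8, 140.2]
wrist_force: [0.8, 0.3, -1.1]
grip_width: 0.847
```

```bash
python3 wl.py w14
python3 - <<'E'
from h import *
a=cv2.imread('pics/w14.png')[:,:,::-1]
crop(a,200,80,440,340,2.3,'w14a.png')
E
```

```text
14.4 [ 0.5311 -0.328   0.2382] app [-0.003  0.003 -1.   ] jawyaw -92.66 0.85 [ 0.8  0.3 -1.1]
```

View pics/w14.png

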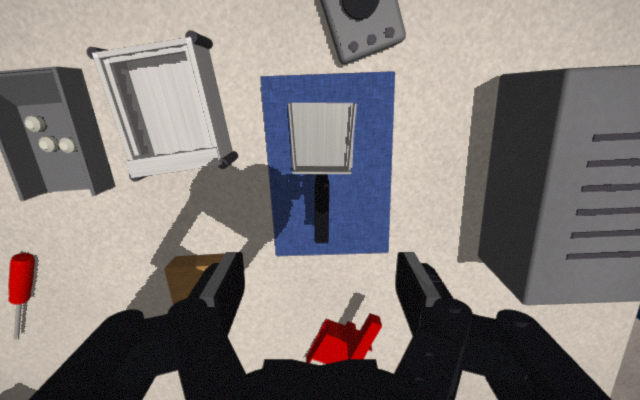

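View pics/w14a.png

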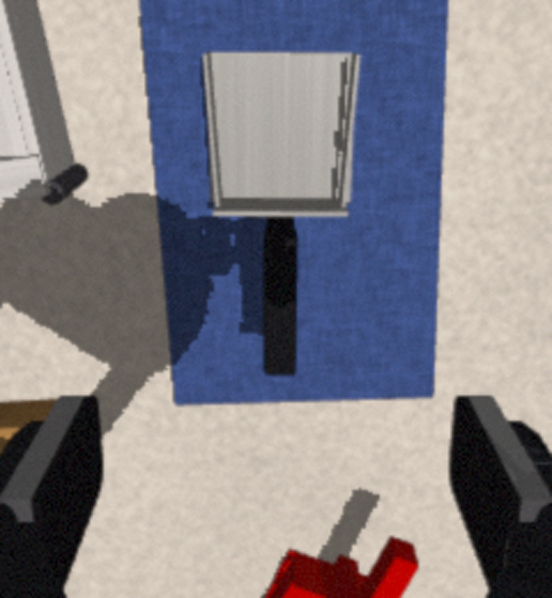

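Run:
```python
from h import *
W=np.load('pics/w14.npy',allow_pickle=True).item()
L=np.array([[-110,8,77],[-110,-8,77],[-40,35,37],[-40,-35,37],[40,39,27],[40,-39,27],[40,0,5.5]])/1000
u=np.array([[263,373],[297,373],[213,212],[348,212],[204,52],[360,52],[282,53]])/2.3+[200,80]
q,r,f=fit([(W,L,u)],[.558,-.33,0]);print(q,r,f.reshape(-1,2).round(1))
print('grip',q[:2]+(Rz(q[2])@[-.075,0,0])[:2])
```

```text
[ 0.55817176 -0.33287238 -2.88782668] 0.5595549951109874 [[ 0.4 -0.6]
 [-0.3 -0.5]
 [-0.   0.8]
 [ 0.2  1.2]
 [-0.4 -0.1]
 [ 0.3  0.3]
 [-0.2 -1. ]]
grip [ 0.483267   -0.32909382]
```

Request:
send_rows:
  increments:
    - [[-12,-0.5,-15],[0,0,0]]
    - [[-18,-0.5,-25],[0,0,0]]
    - [[-18,0,-35],[0,0,0]]
    - [[0,0,-35],[0,0,0]]
    - [[0,0,-35],[0,0,0]]
    - [[0,0,-30],[0,0,0]]
    - [[0,0,-20],[0,0,0]]
    - [[0,0,-12],[0,0,0]]
    - [[0,0,-8],[0,0,0]]
    - [[0,0,0],[0,0,0]]

```text
time_s: 15.28
position: [0.4835, -0.3277, 0.0244]
eef_rot: [-118.6, 89.9, 148.9]
wrist_force: [-0.3, -0.2, 0.0]
grip_width: 0.851
```

```bash
python3 wl.py w15
python3 - <<'E'
from h import *
b=optics.snapshot('scene');crop(b,160,110,280,250,4.2,'s15.png')
E
```

```text
15.2833 [ 0.4835 -0.3277  0.0244] app [-0.002  0.001 -1.   ] jawyaw -92.51 0.85 [-0.3 -0.2  0. ]
```

View pics/w15.png

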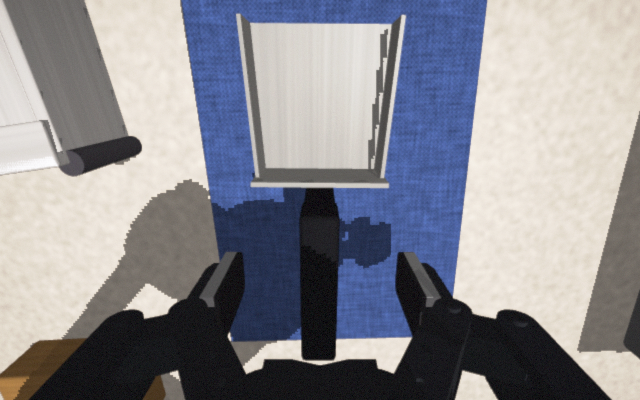

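View pics/s15.png

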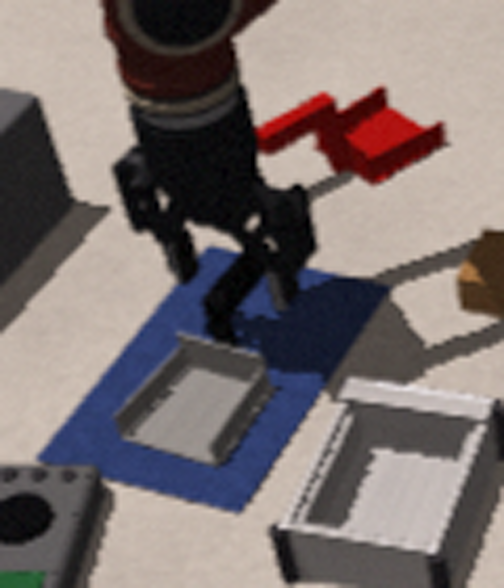

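Request:
send_rows:
  increments:
    - [[0,-0.5,0],[0,0,0]]
    - [[0,0,0],[0,0,0]]
    - [[0,0,0],[0,0,0]]
    - [[0,0,0],[0,0,0]]
    - [[0,0,0],[0,0,0]]
    - [[0,0,0],[0,0,0]]
    - [[0,0,0],[0,0,0]]
    - [[0,0,0],[0,0,0]]
  hand: 0
  squeeze: 110

```text
time_s: 16.05
position: [0.4844, -0.3303, 0.0267]
eef_rot: [32.9, 89.9, -59.7]
wrist_force: [-1.5, 0.4, 5.6]
grip_width: 0.167
```

```bash
python3 wl.py w16
```

```text
16.05 [ 0.4844 -0.3303  0.0267] app [ 0.001 -0.001 -1.   ] jawyaw -92.59 0.17 [-1.5  0.4  5.6]
```

View pics/w16.png

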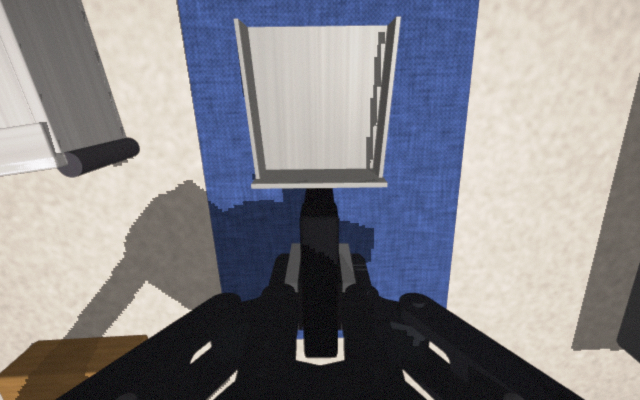

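Run:
```python
from h import *
W=np.load('pics/w16.npy',allow_pickle=True).item()
L=np.array([[-40,35,37],[-40,-35,37],[40,39,27],[40,-39,27],[40,37,5.5],[40,-37,5.5]])/1000
u=np.array([[251,185],[388,185],[236,20],[400,18],[249,27],[387,26]])
q,r,f=fit([(W,L,u)],[.558,-.33,0]);print(q,r,f.reshape(-1,2).round(1))
t=np.array([.4844,-.3303]);print('pan centre in tcp (scoop axes)',(Rz(-q[2])@np.r_[q[:2]-t,0])[:2], 'yaw rel',q[2]+92.59-90)
```

```text
[ 0.55761144 -0.33421051 -2.07156682] 1.5390010011832107 [[ 0.5  3.3]
 [-0.6  2.2]
 [-1.6 -2. ]
 [ 1.6 -1.5]
 [-0.6 -0.2]
 [ 0.8 -0.4]]
pan centre in tcp (scoop axes) [ 0.07330495 -0.00126152] yaw rel 0.5184331781008211
```

Request:
send_rows:
  increments:
    - [[0,0,10],[0,0,0]]
    - [[0,0,25],[0,0,0]]
    - [[0,0,35],[0,0,0]]
    - [[0,0,30],[0,0,0]]
    - [[0,0,15],[0,0,0]]
    - [[0,0,0],[0,0,0]]
    - [[0,0,0],[0,0,0]]

```text
time_s: 16.68
position: [0.4841, -0.3301, 0.1413]
eef_rot: [27.8, 89.9, -64.8]
wrist_force: [-1.1, -0.2, -1.0]
grip_width: 0.161
```

```bash
python3 wl.py w17
```

```text
16.6833 [ 0.4841 -0.3301  0.1413] app [ 0.001 -0.002 -1.   ] jawyaw -92.59 0.16 [-1.1 -0.2 -1. ]
```

View pics/w17.png

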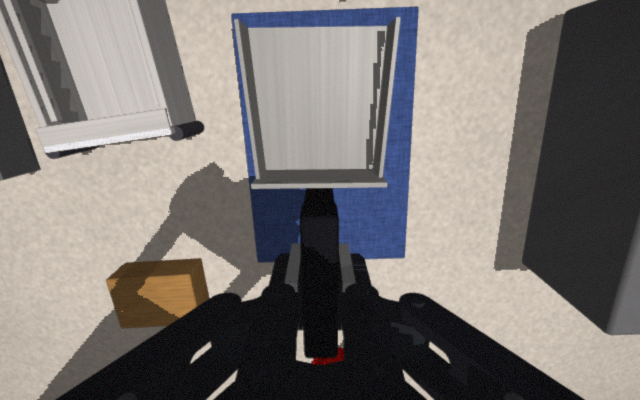

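Scoop is held firmly. Move to above the front of bin1.

Request:
send_rows:
  increments:
    - [[-2,15,10],[0,0,0.008]]
    - [[-5,33,10],[0,0,0.008]]
    - [[-6,36,5],[0,0,0.008]]
    - [[-6,36,0],[0,0,0.008]]
    - [[-6,36,0],[0,0,0.008]]
    - [[-6,36,0],[0,0,0.008]]
    - [[-6,36,0],[0,0,0.008]]
    - [[-6,36,0],[0,0,0.008]]
    - [[-5,36,0],[0,0,0.008]]
    - [[-2,24,0],[0,0,0]]

```text
time_s: 17.57
position: [0.4313, -0.0031, 0.1627]
eef_rot: [-103.6, 89.7, 168.0]
wrist_force: [0.5, -0.8, -1.2]
grip_width: 0.161
```

Request:
send_rows:
  increments:
    - [[0,0,-8],[0,0,0]]
    - [[0,0,-8],[0,0,0]]
    - [[0,0,0],[0,0,0]]
    - [[0,0,0],[0,0,0]]

```text
time_s: 17.9
position: [0.4327, -0.0065, 0.1475]
eef_rot: [-88.8, 89.7, -177.3]
wrist_force: [0.9, -0.4, -0.2]
grip_width: 0.164
```

```bash
python3 wl.py w18
```

```text
17.9 [ 0.4327 -0.0065  0.1475] app [-0.004 -0.    -1.   ] jawyaw -88.53 0.16 [ 0.9 -0.4 -0.2]
```

View pics/w18.png

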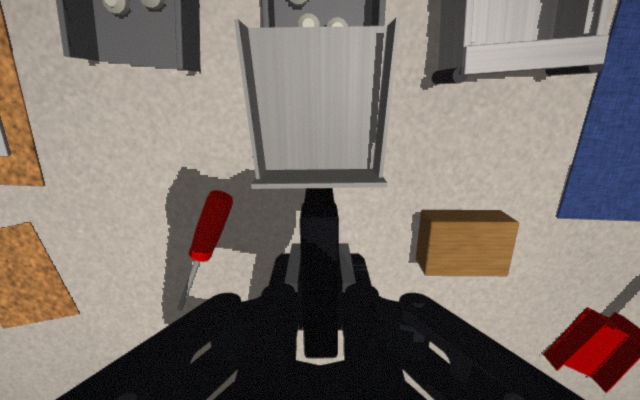

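Run:
```python
from h import *
a=cv2.imread('pics/w18.png')[:,:,::-1]
crop(a,225,0,415,50,4.2,'w18a.png')
W=np.load('pics/w18.npy',allow_pickle=True).item()
for q in([.5778,-.0048,1.2],[.5788,-.0065,2.2],[.578,-.006,1.7]):
    P=np.array([[-.06,44.5e-3,.04],[-.06,-44.5e-3,.04],[0,44.5e-3,.04],[0,-44.5e-3,.04]])@Rz(q[2]).T+[q[0],q[1],0]
    print(((proj(W,P)-[225,0])*4.2).round().tolist())
```

```text
[[171.0, 354.0], [631.0, 357.0], [155.0, -1.0], [652.0, 3.0]]
[[186.0, 353.0], [646.0, 347.0], [165.0, -2.0], [662.0, -8.0]]
[[180.0, 355.0], [640.0, 354.0], [162.0, 1.0], [658.0, -1.0]]
```

View pics/w18a.png

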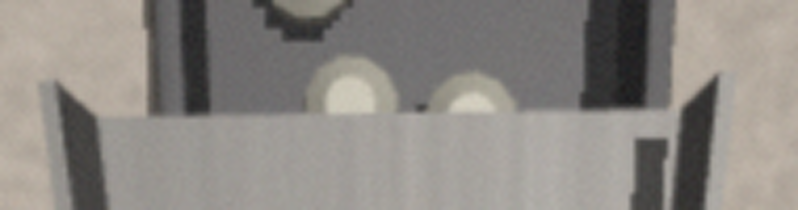

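```bash
cat >> h.py <<'E'
def panpose(W,s,l=(248.1,27.9),r=(385.7,25.2)):
    z=s['position'][2]-.0212
    return ray(W,l,z),ray(W,r,z)
E
python3 - <<'E'
from h import *
W=np.load('pics/w18.npy',allow_pickle=True).item();s=ctrl.get_state()
print(s['position'],W['pose'][:3,3])
a,b=panpose(W,s);m=(a+b)/2;print(a,b,m,np.linalg.norm(a-b),'yaw',np.degrees(np.arctan2((b-a)[0],-(b-a)[1])))
q=[.578,-.006,1.8];print('front mid in bin',(Rz(-q[2])@(m-[q[0],q[1],0]))*1000)
l=(251,185);r=(387,185);a,b=[ray(W,c,s['position'][2]-.0237+.034) for c in(l,r)];print('back',a,b,(a+b)/2,np.linalg.norm(a-b))
E
```

```text
[ 0.43336831 -0.00667283  0.14854224] [ 0.51397816 -0.00536125  0.31516217]
[0.54375542 0.03310435 0.12734224] [ 0.5469648  -0.0392577   0.12734224] [ 0.54536011 -0.00307667  0.12734224] 0.0724331768473568 yaw 2.5395013927574537
front mid in bin [-32.53196038   3.94712668 127.34224256]
back [0.4669002  0.02835161 0.15884224] [ 0.46874815 -0.04095563  0.15884224] [ 0.46782418 -0.00630201  0.15884224] 0.06933186839509337
```

Request:
send_rows:
  increments:
    - [[0,-1.3,-15],[0,0,-0.006]]
    - [[0,-1.3,-25],[0,0,-0.006]]
    - [[0,0,-18],[0,0,0]]
    - [[0,0,-8],[0,0,0]]
    - [[0,0,0],[0,0,0]]
    - [[0,0,0],[0,0,0]]

```text
time_s: 18.45
position: [0.4342, -0.009, 0.0841]
eef_rot: [-13.2, 90.0, -102.4]
wrist_force: [0.1, 0.2, -0.6]
grip_width: 0.163
```

```bash
python3 wl.py w19
python3 - <<'E'
from h import *
a=cv2.imread('pics/w19.png')[:,:,::-1]
crop(a,215,0,425,110,3.7,'w19a.png')
E
```

```text
18.45 [ 0.4342 -0.009   0.0841] app [-0.    -0.001 -1.   ] jawyaw -89.21 0.16 [ 0.1  0.2 -0.6]
```

View pics/w19a.png

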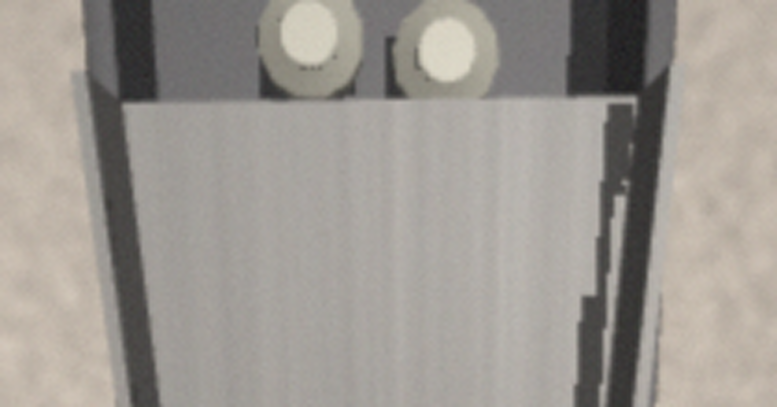

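Request:
send_rows:
  increments:
    - [[-6,-0.2,0],[0,0,0]]
    - [[-8,-0.2,-10],[0,0,0]]
    - [[0,0,-20],[0,0,0]]
    - [[0,0,-14],[0,0,0]]
    - [[0,0,-6],[0,0,0]]
    - [[0,0,0],[0,0,0]]
    - [[0,0,0],[0,0,0]]

```text
time_s: 19.08
position: [0.4205, -0.009, 0.0348]
eef_rot: [49.5, 89.9, -39.7]
wrist_force: [-0.6, 0.5, -0.8]
grip_width: 0.165
```

```bash
python3 wl.py w20
python3 - <<'E'
from h import *
b=optics.snapshot('side');crop(b,230,130,350,240,6,'s20.png')
E
```

```text
19.0833 [ 0.4205 -0.009   0.0348] app [ 0.001 -0.001 -1.   ] jawyaw -89.15 0.16 [-0.6  0.5 -0.8]
```

View pics/w20.png

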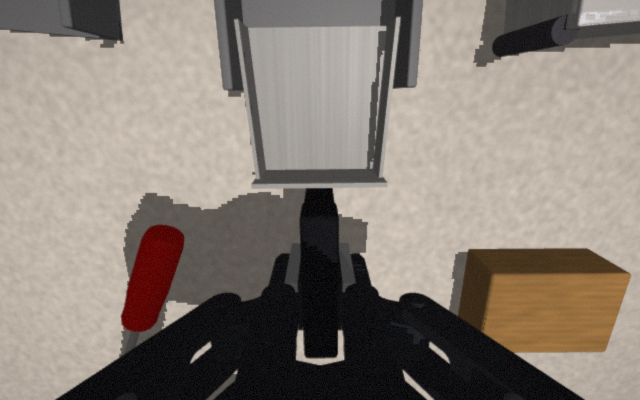

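View pics/s20.png

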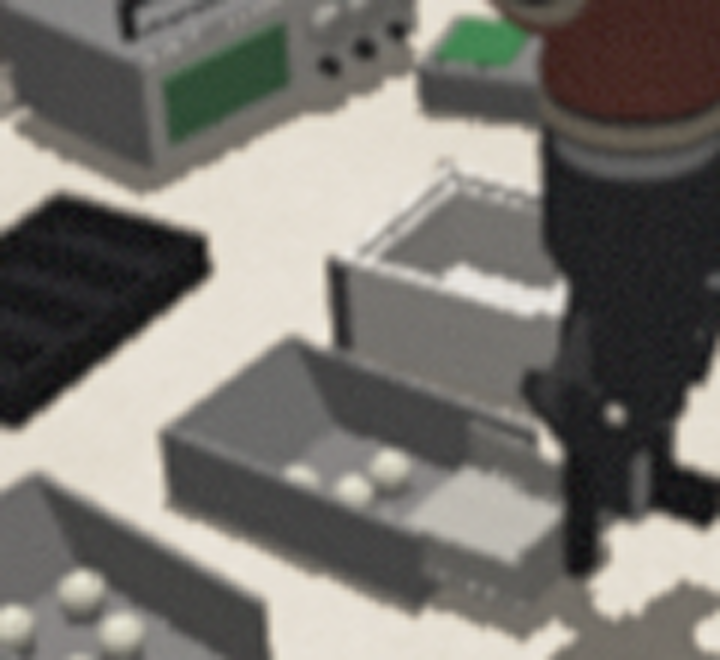

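Request:
send_rows:
  increments:
    - [[0,0,0],[0,0.022,0]]
    - [[0,0,-1],[0,0.022,0]]
    - [[0,0,-1],[0,0,0]]
    - [[0,0,0],[0,0,0]]

```text
time_s: 19.52
position: [0.4211, -0.0091, 0.0323]
eef_rot: [-89.5, 87.5, -178.6]
wrist_force: [-0.4, -0.7, 0.8]
grip_width: 0.167
```

Request:
send_rows:
  increments:
    - [[0,0,-1],[0,0,0]]
    - [[0,0,0],[0,0,0]]
    - [[0,0,0],[0,0,0]]

```text
time_s: 19.77
position: [0.4207, -0.0091, 0.0316]
eef_rot: [-89.5, 87.6, -178.6]
wrist_force: [-1.2, -0.2, 4.7]
grip_width: 0.162
```

Contact with the bin floor at about the expected height. Now push forward slowly.

Request:
send_rows:
  increments:
    - [[4,0.1,0.3],[0,0,0]]
    - [[5,0.16,0],[0,0,0]]
    - [[5,0.16,0],[0,0,0]]
    - [[5,0.16,0],[0,0,0]]
    - [[5,0.16,0],[0,0,0]]
    - [[5,0.16,0],[0,0,0]]
    - [[5,0.16,0],[0,0,0]]
    - [[5,0.16,0],[0,0,0]]

```text
time_s: 20.43
position: [0.459, -0.0077, 0.0317]
eef_rot: [-89.8, 87.4, -178.9]
wrist_force: [-4.6, 0.2, 7.4]
grip_width: 0.163
```

```bash
python3 wl.py w21
python3 - <<'E'
from h import *
b=optics.snapshot('side');crop(b,230,130,350,240,6,'s21.png')
E
```

```text
20.4333 [ 0.459  -0.0077  0.0317] app [-0.045 -0.001 -0.999] jawyaw -89.15 0.16 [-4.6  0.2  7.4]
```

View pics/w21.png

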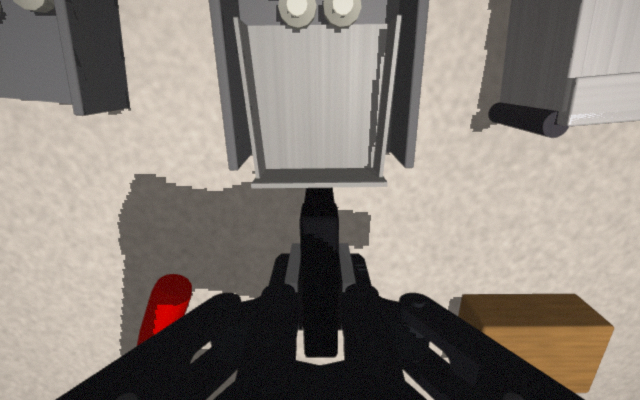

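View pics/s21.png

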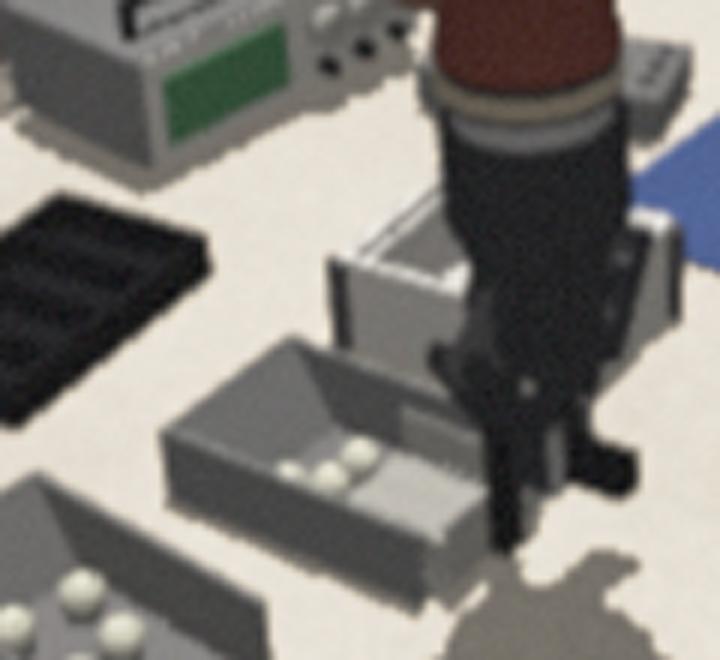

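Request:
send_rows:
  increments:
    - [[5,0.16,0],[0,0,0]]
    - [[5,0.16,0],[0,0,0]]
    - [[5,0.16,0],[0,0,0]]
    - [[5,0.16,0],[0,0,0]]
    - [[5,0.16,0],[0,0,0]]
    - [[5,0.16,0],[0,0,0]]
    - [[0,0,0],[0,0,0]]

```text
time_s: 21.12
position: [0.4897, -0.0068, 0.0317]
eef_rot: [-89.8, 87.5, -179.0]
wrist_force: [-0.4, 0.4, 4.7]
grip_width: 0.164
```

```bash
python3 wl.py w22
python3 - <<'E'
from h import *
b=optics.snapshot('side');crop(b,230,130,350,240,6,'s22.png')
E
```

```text
21.1167 [ 0.4897 -0.0068  0.0317] app [-0.043 -0.001 -0.999] jawyaw -89.15 0.16 [-0.4  0.4  4.7]
```

View pics/w22.png

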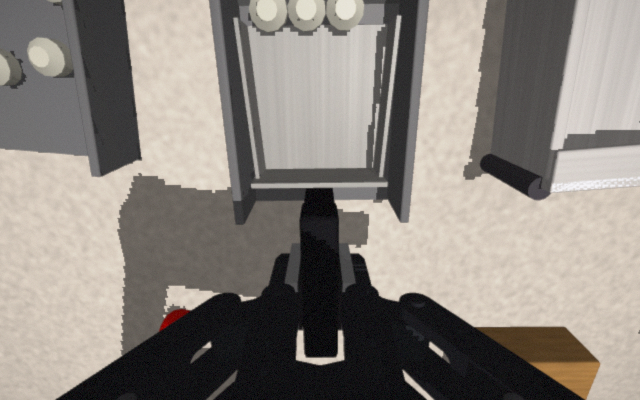

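View pics/s22.png

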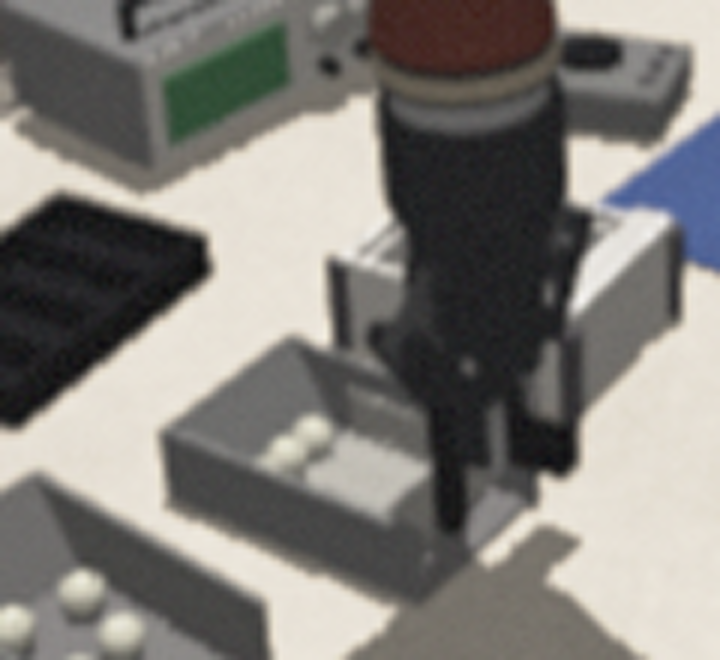

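Request:
send_rows:
  increments:
    - [[3,0.1,0],[0,0,0]]
    - [[3,0.1,0],[0,0,0]]
    - [[2,0.06,0],[0,0,0]]
    - [[0,0,0],[0,0,0]]

```text
time_s: 21.55
position: [0.4969, -0.0065, 0.0316]
eef_rot: [-89.8, 87.5, -179.0]
wrist_force: [-3.2, 0.5, 6.9]
grip_width: 0.163
```

Request:
send_rows:
  increments:
    - [[2,0.06,0],[0,0,0]]
    - [[2,0.06,0],[0,0,0]]
    - [[0,0,0],[0,0,0]]

```text
time_s: 21.8
position: [0.4995, -0.0064, 0.0316]
eef_rot: [-89.8, 87.2, -179.0]
wrist_force: [-8.7, -1.1, 11.1]
grip_width: 0.162
```

```bash
python3 wl.py w23
python3 - <<'E'
from h import *
b=optics.snapshot('side');crop(b,230,130,350,240,6,'s23.png')
E
```

```text
21.8 [ 0.4995 -0.0064  0.0316] app [-0.048 -0.001 -0.999] jawyaw -89.14 0.16 [-8.7 -1.1 11.1]
```

View pics/w23.png

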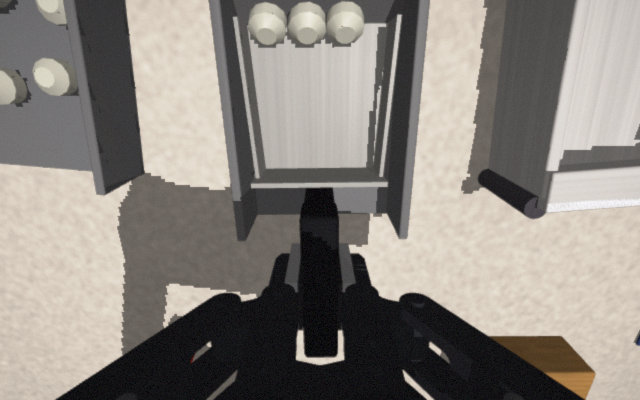

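View pics/s23.png

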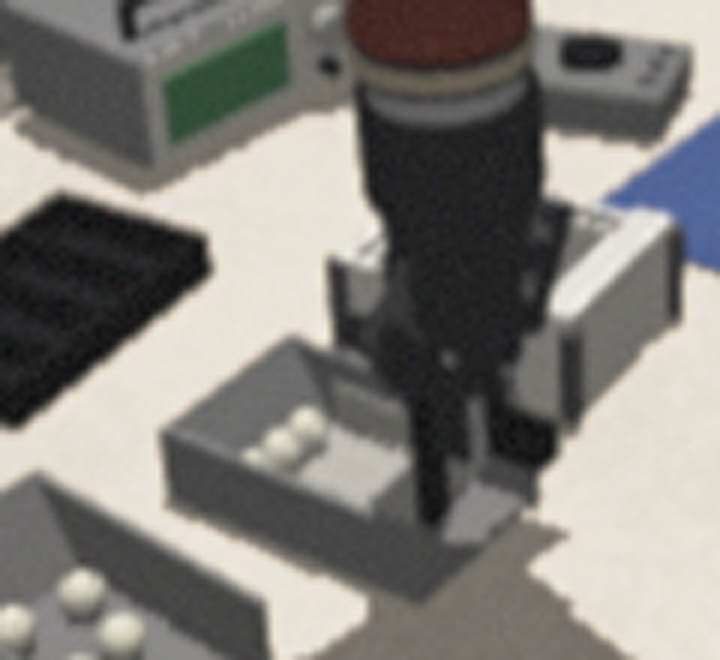

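Beads are leaning on the slope and onto the pan edge. Now tilt nose-up while climbing the slope.

Request:
send_rows:
  increments:
    - [[1,0,0],[0.001,-0.0365,0]]
    - [[2.5,0.1,0],[0.001,-0.0365,0]]
    - [[2.8,0.1,0],[0.001,-0.0365,0]]
    - [[2.8,0.1,0],[0.001,-0.0365,0]]
    - [[2.8,0.1,0],[0.001,-0.0365,0]]
    - [[2.8,0.1,0],[0.001,-0.0365,0]]

```text
time_s: 22.4
position: [0.514, -0.0055, 0.0294]
eef_rot: [91.1, 80.1, 2.0]
wrist_force: [-0.2, -0.1, -1.8]
grip_width: 0.165
```

```bash
python3 wl.py w24
python3 - <<'E'
from h import *
b=optics.snapshot('side');crop(b,230,130,350,240,6,'s24.png')
E
```

```text
22.4 [ 0.514  -0.0055  0.0294] app [ 0.172  0.006 -0.985] jawyaw -89.13 0.16 [-0.2 -0.1 -1.8]
```

View pics/w24.png

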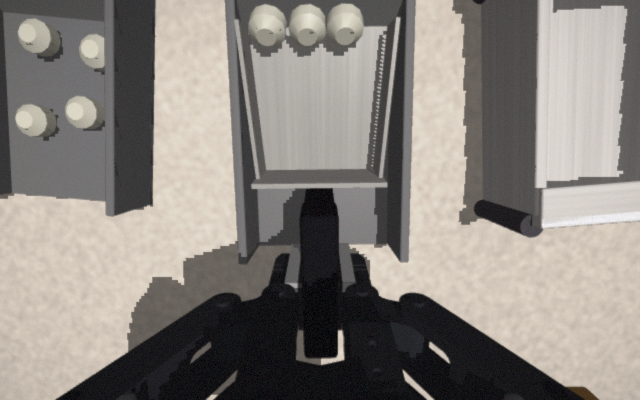

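View pics/s24.png

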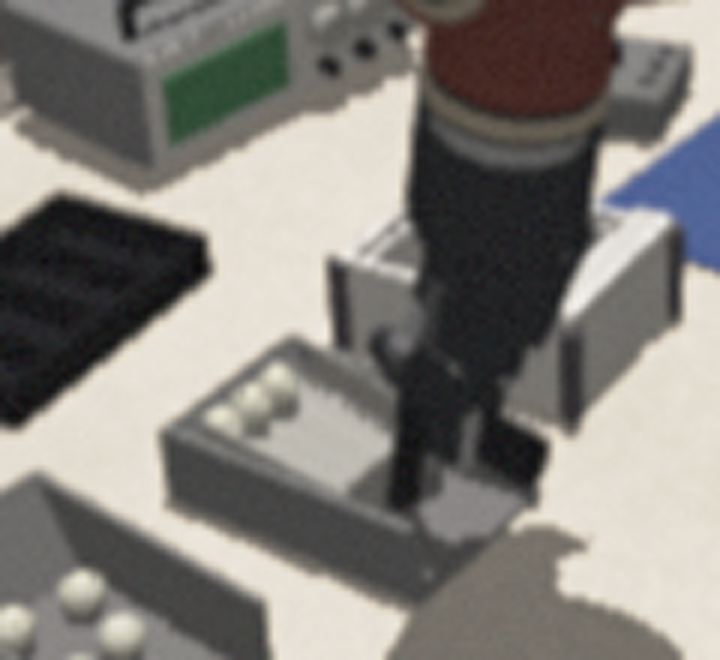

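Request:
send_rows:
  increments:
    - [[1.5,0.1,-1],[0,-0.01,0]]
    - [[1.5,0.1,-1],[0,-0.01,0]]
    - [[0.5,0,0],[0.001,-0.025,0]]
    - [[0.5,0,0],[0.001,-0.025,0]]
    - [[0.5,0,0],[0.001,-0.025,0]]
    - [[0.3,0,0],[0.001,-0.025,0]]
    - [[0.3,0,0],[0.001,-0.025,0]]
    - [[0.3,0,0],[0.001,-0.025,0]]

```text
time_s: 23.17
position: [0.5209, -0.0056, 0.0287]
eef_rot: [91.1, 70.2, 1.9]
wrist_force: [-0.1, -0.9, -2.0]
grip_width: 0.168
```

```bash
python3 wl.py w25
python3 - <<'E'
from h import *
b=optics.snapshot('side');crop(b,230,130,350,240,6,'s25.png')
E
```

```text
23.1667 [ 0.5209 -0.0056  0.0287] app [ 0.338  0.011 -0.941] jawyaw -89.09 0.17 [-0.1 -0.9 -2. ]
```

View pics/w25.png

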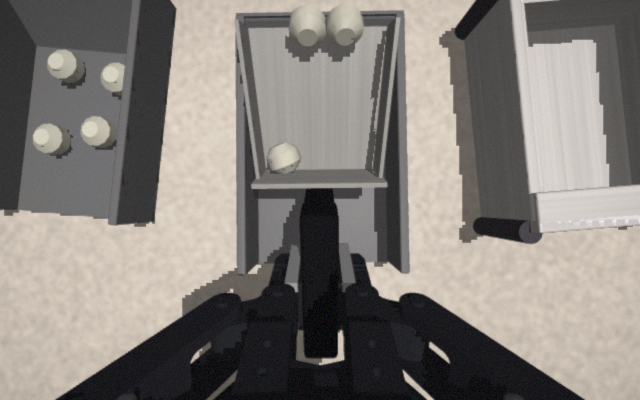

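View pics/s25.png

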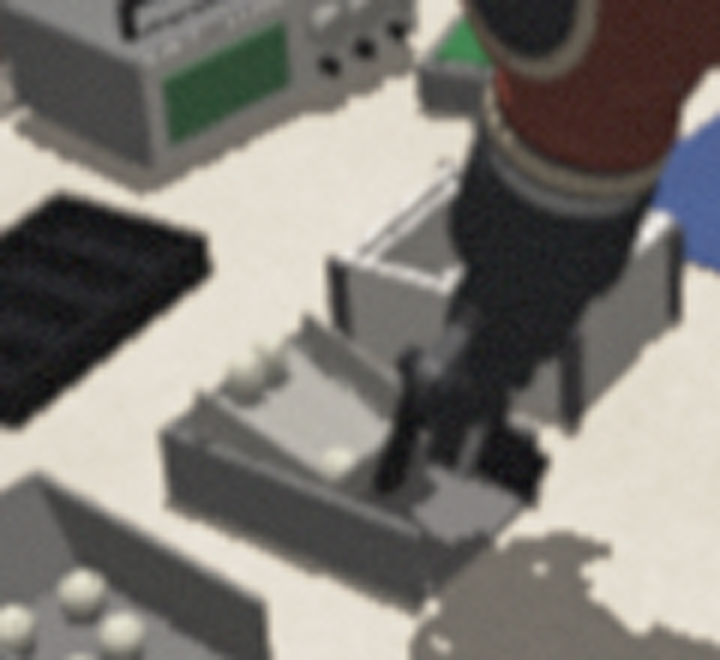

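Request:
send_rows:
  increments:
    - [[0,0,0],[0.001,-0.025,0]]
    - [[0,0,0],[0.001,-0.025,0]]
    - [[0,0,0],[0.001,-0.025,0]]
    - [[0,0,0],[0.001,-0.025,0]]
    - [[0,0,0],[0,0,0]]

```text
time_s: 23.68
position: [0.52, -0.0054, 0.0281]
eef_rot: [91.2, 64.6, 2.0]
wrist_force: [-0.5, 0.5, -1.7]
grip_width: 0.162
```

```bash
python3 wl.py w26
```

```text
23.6833 [ 0.52   -0.0054  0.0281] app [ 0.428  0.015 -0.903] jawyaw -89.06 0.16 [-0.5  0.5 -1.7]
```

View pics/w26.png

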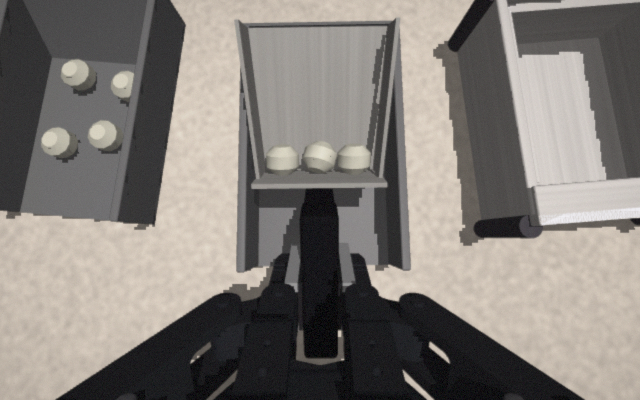

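All three beads are at the back of the pan. I'll lift and carry to the case.

Request:
send_rows:
  increments:
    - [[0,0,8],[0,0,0]]
    - [[0,0,16],[0,0,0]]
    - [[0,0,24],[0,0,0]]
    - [[0,0,26],[0,0,0]]
    - [[-4,-8,22],[0,0,0.008]]
    - [[-8,-20,10],[0,0,0.012]]
    - [[-10,-28,2],[0,0,0.012]]
    - [[-10,-30,0],[0,0,0.012]]
    - [[-10,-30,0],[0,0,0.012]]
    - [[-8,-26,0],[0,0,0.01]]

```text
time_s: 24.57
position: [0.4709, -0.1496, 0.1389]
eef_rot: [90.8, 64.4, 5.5]
wrist_force: [-0.3, -0.0, -1.3]
grip_width: 0.163
```

Request:
send_rows:
  increments:
    - [[-4,-16,0],[0,0,0.009]]
    - [[-2,-8,0],[0,0,0]]
    - [[0,0,0],[0,0,0]]
    - [[0,0,0],[0,0,0]]

```text
time_s: 24.9
position: [0.4653, -0.1716, 0.1376]
eef_rot: [91.2, 64.5, 6.3]
wrist_force: [0.8, 0.2, -1.5]
grip_width: 0.166
```

```bash
python3 wl.py w27
```

```text
24.9 [ 0.4653 -0.1716  0.1376] app [ 0.428  0.047 -0.902] jawyaw -84.78 0.17 [ 0.8  0.2 -1.5]
```

View pics/w27.png

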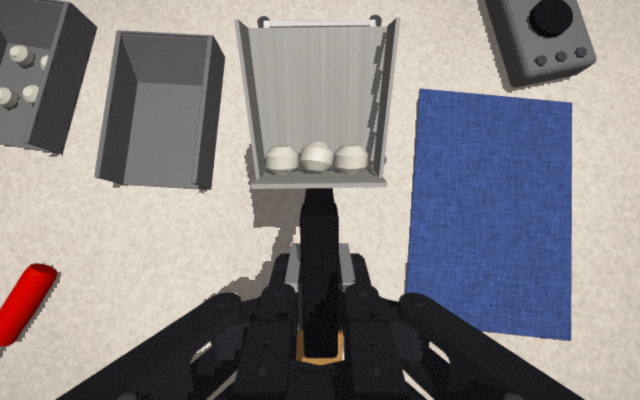

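```bash
cat > dump.py <<'E'
from h import *
def plan(th0,th1,fz0,fz1,n,yaw,fx=0.,a=114.,b=-23.7):
    off=lambda t:np.array([a*np.cos(t)-b*np.sin(t),a*np.sin(t)+b*np.cos(t)])
    T=np.radians(np.linspace(th0,th1,n+1));Z=np.linspace(fz0,fz1,n+1);X=np.linspace(0,fx,n+1)
    P=np.array([[x-off(t)[0],z-off(t)[1]] for x,z,t in zip(X,Z,T)])
    d=np.diff(P,axis=0);c,s=np.cos(np.radians(yaw)),np.sin(np.radians(yaw))
    for i in range(n):
        w=-(T[i+1]-T[i]);print([[round(d[i,0]*c,1),round(d[i,0]*s,1),round(d[i,1],1)],[round(-s*w,4),round(c*w,4),0]])
if __name__=='__main__':
    plan(25,-5,164,85,8,5.5);print();plan(-5,-48,85,58,16,5.5)
E
python3 dump.py
```

```text
[[np.float64(-1.5), np.float64(-0.1), np.float64(-2.4)], [np.float64(-0.0063), np.float64(0.0651), 0]]
[[np.float64(-1.0), np.float64(-0.1), np.float64(-2.3)], [np.float64(-0.0063), np.float64(0.0651), 0]]
[[np.float64(-0.5), np.float64(-0.0), np.float64(-2.3)], [np.float64(-0.0063), np.float64(0.0651), 0]]
[[np.float64(-0.0), np.float64(-0.0), np.float64(-2.3)], [np.float64(-0.0063), np.float64(0.0651), 0]]
[[np.float64(0.5), np.float64(0.0), np.float64(-2.3)], [np.float64(-0.0063), np.float64(0.0651), 0]]
[[np.float64(1.0), np.float64(0.1), np.float64(-2.3)], [np.float64(-0.0063), np.float64(0.0651), 0]]
[[np.float64(1.5), np.float64(0.1), np.float64(-2.4)], [np.float64(-0.0063), np.float64(0.0651), 0]]
[[np.float64(1.9), np.float64(0.2), np.float64(-2.5)], [np.float64(-0.0063), np.float64(0.0651), 0]]

[[np.float64(1.7), np.float64(0.2), np.float64(3.5)], [np.float64(-0.0045), np.float64(0.0467), 0]]
[[np.float64(1.9), np.float64(0.2), np.float64(3.4)], [np.float64(-0.0045), np.float64(0.0467), 0]]
[[np.float64(2.2), np.float64(0.2), np.float64(3.3)], [np.float64(-0.0045), np.floa
[... 616 characters left out ...]

[[np.float64(3.7), np.float64(0.4), np.float64(2.4)], [np.float64(-0.0045), np.float64(0.0467), 0]]
[[np.float64(3.8), np.float64(0.4), np.float64(2.2)], [np.float64(-0.0045), np.float64(0.0467), 0]]
[[np.float64(4.0), np.float64(0.4), np.float64(2.0)], [np.float64(-0.0045), np.float64(0.0467), 0]]
[[np.float64(4.2), np.float64(0.4), np.float64(1.8)], [np.float64(-0.0045), np.float64(0.0467), 0]]
[[np.float64(4.3), np.float64(0.4), np.float64(1.6)], [np.float64(-0.0045), np.float64(0.0467), 0]]
[[np.float64(4.5), np.float64(0.4), np.float64(1.4)], [np.float64(-0.0045), np.float64(0.0467), 0]]
[[np.float64(4.6), np.float64(0.4), np.float64(1.2)], [np.float64(-0.0045), np.float64(0.0467), 0]]
```

Request:
send_rows:
  increments:
    - [[-1.5,-0.1,-2.4],[-0.006,0.065,0]]
    - [[-1,-0.1,-2.3],[-0.006,0.065,0]]
    - [[-0.5,0,-2.3],[-0.006,0.065,0]]
    - [[0,0,-2.3],[-0.006,0.065,0]]
    - [[0.5,0,-2.3],[-0.006,0.065,0]]
    - [[1,0.1,-2.3],[-0.006,0.065,0]]
    - [[1.5,0.1,-2.4],[-0.006,0.065,0]]
    - [[2,0.2,-2.5],[-0.006,0.065,0]]
    - [[0,0,0],[0,0,0]]

```text
time_s: 25.7
position: [0.4691, -0.1695, 0.1178]
eef_rot: [-95.7, 85.5, 179.5]
wrist_force: [-0.7, 0.3, -1.5]
grip_width: 0.162
```

```bash
python3 wl.py w28
python3 - <<'E'
from h import *
b=optics.snapshot('side');crop(b,260,70,400,200,5,'s28.png')
E
```

```text
25.7 [ 0.4691 -0.1695  0.1178] app [-0.079  0.001 -0.997] jawyaw -84.77 0.16 [-0.7  0.3 -1.5]
```

View pics/w28.png

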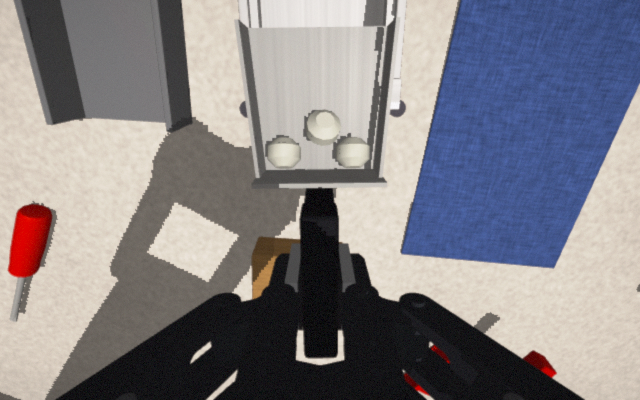

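View pics/s28.png

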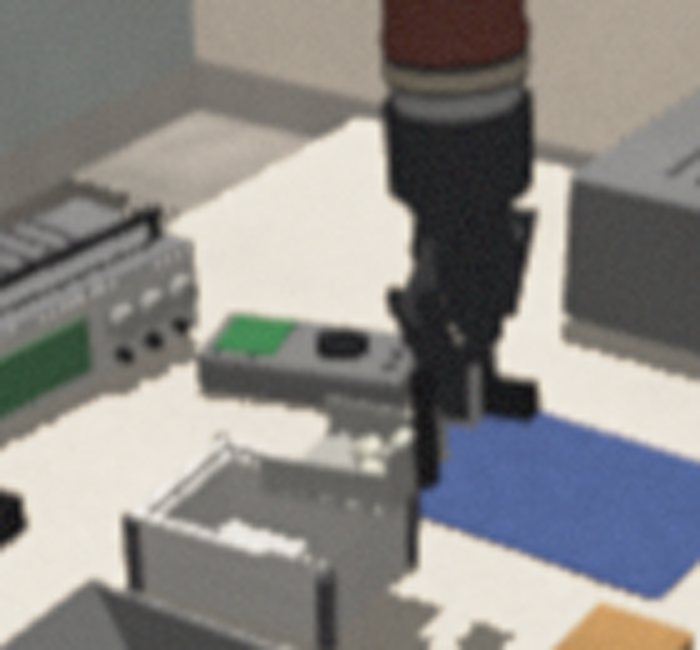

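Request:
send_rows:
  increments:
    - [[1.7,0.2,3.5],[-0.0045,0.047,0]]
    - [[1.9,0.2,3.4],[-0.0045,0.047,0]]
    - [[2.2,0.2,3.3],[-0.0045,0.047,0]]
    - [[2.4,0.2,3.2],[-0.0045,0.047,0]]
    - [[2.6,0.3,3.1],[-0.0045,0.047,0]]
    - [[2.8,0.3,3],[-0.0045,0.047,0]]
    - [[3.1,0.3,2.8],[-0.0045,0.047,0]]
    - [[3.3,0.3,2.7],[-0.0045,0.047,0]]

```text
time_s: 26.47
position: [0.4871, -0.1691, 0.1442]
eef_rot: [-90.4, 64.0, -175.5]
wrist_force: [-1.1, 0.4, -0.5]
grip_width: 0.167
```

Request:
send_rows:
  increments:
    - [[3.5,0.3,2.5],[-0.0045,0.047,0]]
    - [[3.7,0.4,2.4],[-0.0045,0.047,0]]
    - [[3.8,0.4,2.2],[-0.0045,0.047,0]]
    - [[4,0.4,2],[-0.0045,0.047,0]]
    - [[4.2,0.4,1.8],[-0.0045,0.047,0]]
    - [[4.3,0.4,1.6],[-0.0045,0.047,0]]
    - [[4.5,0.4,1.4],[-0.0045,0.047,0]]
    - [[4.6,0.4,1.2],[-0.0045,0.047,0]]
    - [[0,0,0],[0,0,0]]

```text
time_s: 27.22
position: [0.52, -0.1658, 0.1573]
eef_rot: [-90.1, 42.3, -175.1]
wrist_force: [0.3, -0.2, -0.8]
grip_width: 0.165
```

```bash
python3 wl.py w29
python3 - <<'E'
from h import *
b=optics.snapshot('side');crop(b,260,70,400,200,5,'s29.png')
E
```

```text
27.2167 [ 0.52   -0.1658  0.1573] app [-0.737 -0.063 -0.673] jawyaw -85.08 0.17 [ 0.3 -0.2 -0.8]
```

View pics/w29.png

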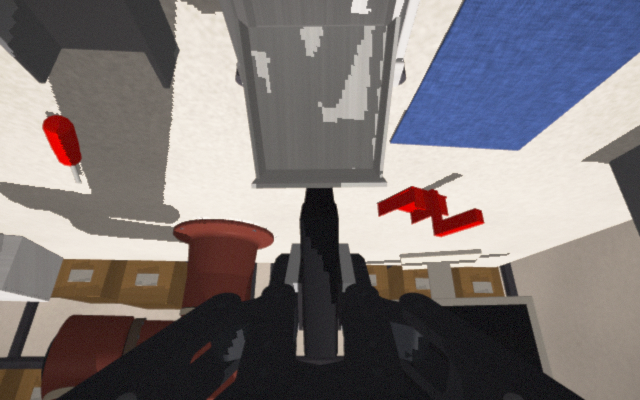

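View pics/s29.png

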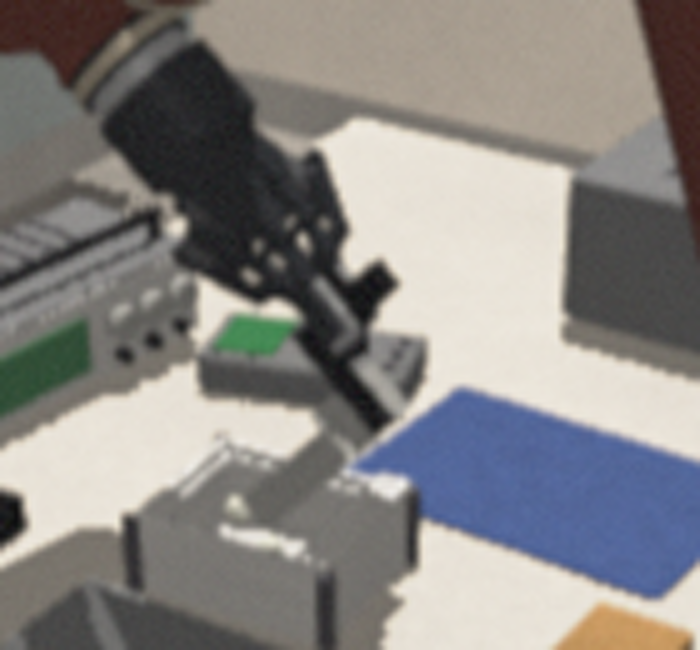

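Pan is empty and the beads fell into the case. Raise, re-level and go to bin2.

Request:
send_rows:
  increments:
    - [[-5,0,25],[0,-0.03,0]]
    - [[-8,0,30],[0.005,-0.06,0]]
    - [[-6,15,10],[0.006,-0.068,-0.016]]
    - [[-6,30,0],[0.006,-0.068,-0.017]]
    - [[-6,31,0],[0.006,-0.068,-0.017]]
    - [[-6,31,0],[0.006,-0.068,-0.017]]
    - [[-6,31,0],[0.006,-0.068,-0.017]]
    - [[-6,31,0],[0.004,-0.068,-0.017]]
    - [[-6,31,0],[0.002,-0.068,-0.017]]
    - [[-6,31,0],[0,-0.068,-0.017]]

```text
time_s: 28.15
position: [0.4578, 0.0657, 0.2244]
eef_rot: [-97.2, 79.0, 170.1]
wrist_force: [0.2, 0.3, -2.2]
grip_width: 0.163
```

Request:
send_rows:
  increments:
    - [[-6,31,0],[-0.002,-0.068,-0.017]]
    - [[-6,31,-10],[-0.004,-0.068,-0.017]]
    - [[0,20,-20],[-0.005,-0.06,-0.017]]
    - [[0,11,-20],[-0.004,-0.04,-0.01]]
    - [[0,0,-20],[0,0,0]]
    - [[0,0,0],[0,0,0]]
    - [[0,0,0],[0,0,0]]

```text
time_s: 28.73
position: [0.4453, 0.1574, 0.153]
eef_rot: [123.5, 87.4, 27.7]
wrist_force: [0.5, -0.5, -0.3]
grip_width: 0.164
```

```bash
python3 wl.py w30
```

```text
28.7333 [0.4453 0.1574 0.153 ] app [ 0.04   0.021 -0.999] jawyaw -95.79 0.16 [ 0.5 -0.5 -0.3]
```

View pics/w30.png

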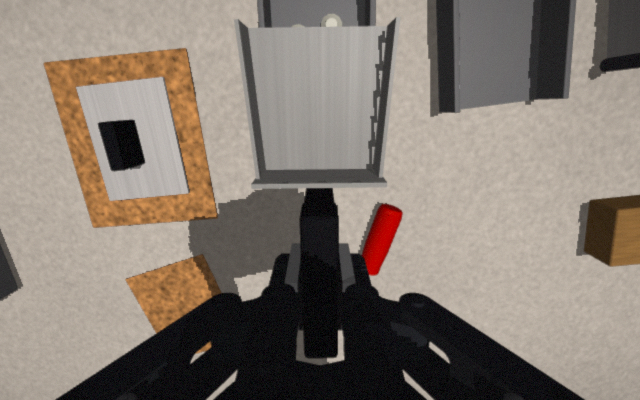

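Request:
send_rows:
  increments:
    - [[0,0,-10],[-0.01,0.02,0]]
    - [[0,0,-20],[-0.011,0.02,0]]
    - [[0,0,-10],[0,0,0]]
    - [[0,0,0],[0,0,0]]
    - [[0,0,0],[0,0,0]]

```text
time_s: 29.2
position: [0.4469, 0.1573, 0.1138]
eef_rot: [111.5, 89.9, 15.6]
wrist_force: [0.4, 0.2, -1.4]
grip_width: 0.162
```

```bash
python3 wl.py w31
python3 - <<'E'
from h import *
a=cv2.imread('pics/w31.png')[:,:,::-1]
crop(a,215,0,425,110,3.7,'w31a.png')
W=np.load('pics/w31.npy',allow_pickle=True).item();s=ctrl.get_state()
a,b=panpose(W,s);m=(a+b)/2;print(m,'yaw',np.degrees(np.arctan2((b-a)[0],-(b-a)[1])))
q=[.6056,.1455,-4.5];print('front mid in bin',(Rz(-q[2])@(m-[q[0],q[1],0]))*1000)
P=np.array([[x,y,.04] for x in(-.04,-.01) for y in (.047,.042,-.042,-.047)])@Rz(q[2]).T+[q[0],q[1],0]
print(((proj(W,P)-[215,0])*3.7).round().tolist())
E
```

```text
29.2 [0.4469 0.1573 0.1138] app [ 0.001  0.    -1.   ] jawyaw -95.87 0.16 [ 0.4  0.2 -1.4]
[0.55944826 0.14626791 0.09333909] yaw -4.803055314493752
front mid in bin [-46.06971507  -2.85548236  93.33909244]
[[108.0, 124.0], [135.0, 124.0], [591.0, 112.0], [618.0, 111.0], [92.0, -64.0], [120.0, -65.0], [596.0, -77.0], [625.0, -78.0]]
```

View pics/w31a.png

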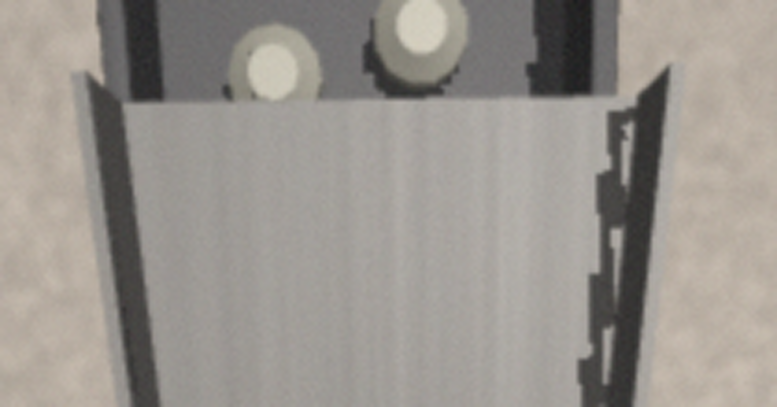

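Request:
send_rows:
  increments:
    - [[-6,2,-8],[0,0,0.005]]
    - [[-6,1.4,-14],[0,0,0]]
    - [[0,0,-10],[0,0,0]]
    - [[0,0,0],[0,0,0]]
    - [[0,0,0],[0,0,0]]

```text
time_s: 29.67
position: [0.4342, 0.161, 0.081]
eef_rot: [95.7, 90.0, 0.2]
wrist_force: [0.3, -0.5, -0.9]
grip_width: 0.165
```

```bash
python3 wl.py w32
python3 - <<'E'
from h import *
a=cv2.imread('pics/w32.png')[:,:,::-1]
crop(a,215,0,425,110,3.7,'w32a.png')
E
```

```text
29.6667 [0.4342 0.161  0.081 ] app [ 0.  0. -1.] jawyaw -95.52 0.17 [ 0.3 -0.5 -0.9]
```

View pics/w32a.png

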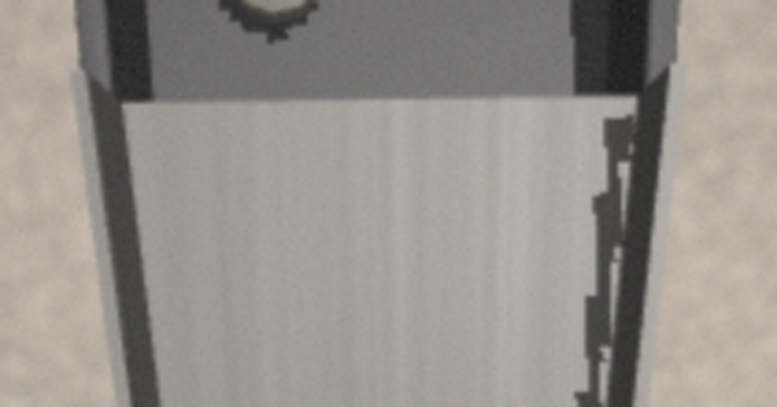

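Request:
send_rows:
  increments:
    - [[0,0.6,-10],[0,0,0]]
    - [[0,0,-18],[0,0,0]]
    - [[0,0,-12],[0,0,0]]
    - [[0,0,-6],[0,0,0]]
    - [[0,0,0],[0.0017,0.022,0]]
    - [[0,0,-1],[0.0017,0.022,0]]
    - [[0,0,-1],[0,0,0]]
    - [[0,0,0],[0,0,0]]

```text
time_s: 30.38
position: [0.436, 0.1617, 0.0343]
eef_rot: [-89.9, 87.6, 174.5]
wrist_force: [0.3, 0.4, -0.8]
grip_width: 0.162
```

```bash
python3 wl.py w33
```

```text
30.3833 [0.436  0.1617 0.0343] app [-0.041  0.004 -0.999] jawyaw -95.56 0.16 [ 0.3  0.4 -0.8]
```

View pics/w33.png

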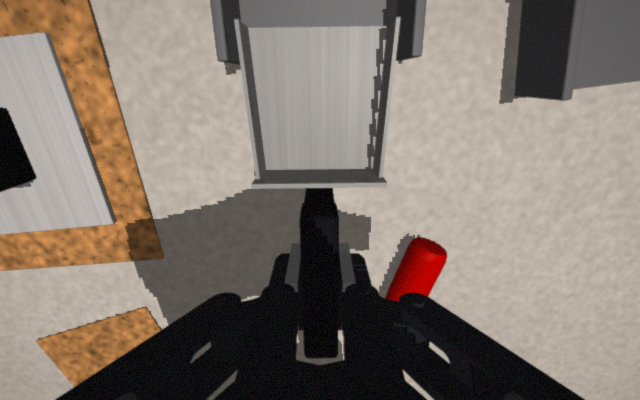

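Request:
send_rows:
  increments:
    - [[3,-0.2,-1],[0,0,0]]
    - [[4,-0.3,-1],[0,0,0]]
    - [[5,-0.4,0],[0,0,0]]
    - [[5,-0.4,0],[0,0,0]]
    - [[5,-0.4,0],[0,0,0]]
    - [[5,-0.4,0],[0,0,0]]

```text
time_s: 30.93
position: [0.4625, 0.1596, 0.0319]
eef_rot: [-89.6, 87.6, 174.8]
wrist_force: [-2.3, 1.5, 3.5]
grip_width: 0.164
```

Request:
send_rows:
  increments:
    - [[5,-0.4,0],[0,0,0]]
    - [[5,-0.4,0],[0,0,0]]
    - [[5,-0.4,0],[0,0,0]]
    - [[5,-0.4,0],[0,0,0]]
    - [[5,-0.4,0],[0,0,0]]
    - [[5,-0.4,0],[0,0,0]]
    - [[0,0,0],[0,0,0]]

```text
time_s: 31.52
position: [0.4932, 0.1571, 0.0318]
eef_rot: [-89.6, 87.7, 174.8]
wrist_force: [1.6, 0.2, 0.8]
grip_width: 0.165
```

```bash
python3 wl.py w34
```

```text
31.5167 [0.4932 0.1571 0.0318] app [-0.041  0.004 -0.999] jawyaw -95.55 0.17 [1.6 0.2 0.8]
```

View pics/w34.png

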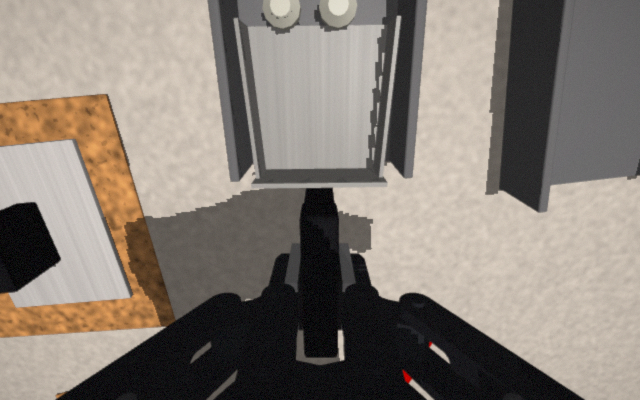

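Request:
send_rows:
  increments:
    - [[5,-0.4,0],[0,0,0]]
    - [[5,-0.4,0],[0,0,0]]
    - [[5,-0.4,0],[0,0,0]]
    - [[5,-0.4,0],[0,0,0]]
    - [[4,-0.3,0],[0,0,0]]
    - [[3,-0.2,0],[0,0,0]]
    - [[2,-0.2,0],[0,0,0]]
    - [[0,0,0],[0,0,0]]

```text
time_s: 32.23
position: [0.5208, 0.1549, 0.0317]
eef_rot: [-89.3, 87.5, 175.1]
wrist_force: [-2.8, 1.1, 5.4]
grip_width: 0.163
```

```bash
python3 wl.py w35
python3 - <<'E'
from h import *
b=optics.snapshot('side');crop(b,190,150,320,270,5,'s35.png')
E
```

```text
32.2333 [0.5208 0.1549 0.0317] app [-0.043  0.004 -0.999] jawyaw -95.54 0.16 [-2.8  1.1  5.4]
```

View pics/w35.png

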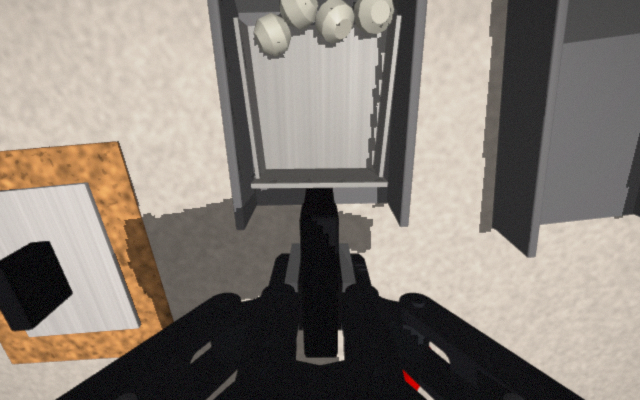

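View pics/s35.png

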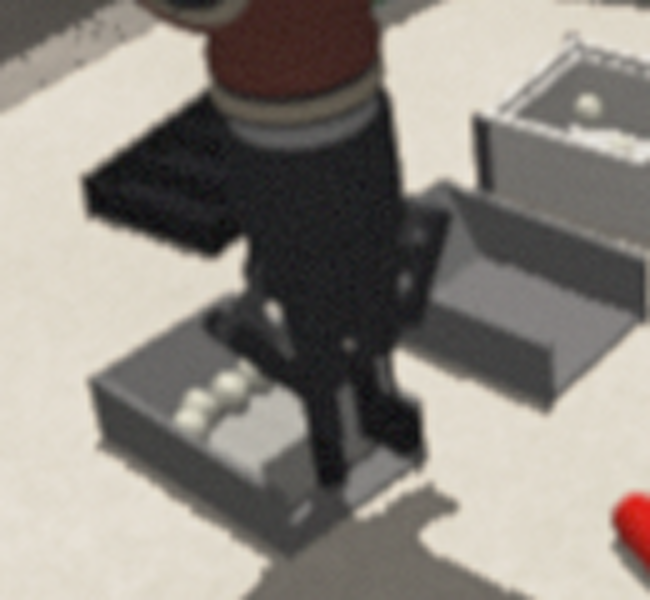

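Request:
send_rows:
  increments:
    - [[2,-0.2,0],[0,0,0]]
    - [[2,-0.2,0],[0,0,0]]
    - [[2,-0.2,0],[0,0,0]]
    - [[1.5,-0.1,0],[0,0,0]]
    - [[0,0,0],[0,0,0]]

```text
time_s: 32.75
position: [0.5278, 0.1542, 0.0317]
eef_rot: [-89.2, 87.5, 175.3]
wrist_force: [-5.1, 0.2, 6.7]
grip_width: 0.166
```

```bash
python3 wl.py w36
python3 - <<'E'
from h import *
b=cv2.imread('pics/w36.png')[:,:,::-1];crop(b,200,0,440,200,3.2,'w36a.png')
E
```

```text
32.75 [0.5278 0.1542 0.0317] app [-0.044  0.004 -0.999] jawyaw -95.53 0.17 [-5.1  0.2  6.7]
```

View pics/w36a.png

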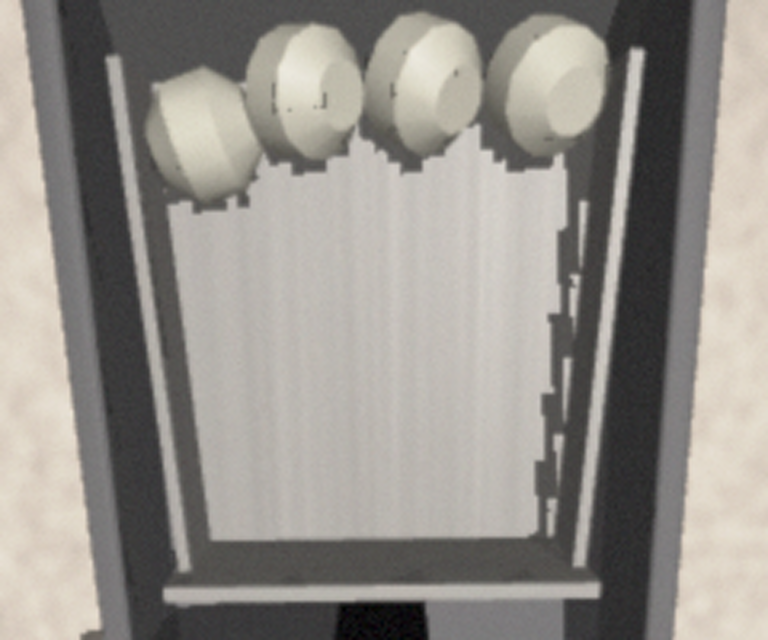

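Request:
send_rows:
  increments:
    - [[1.5,-0.1,0],[-0.003,-0.0365,0]]
    - [[2.7,-0.2,0],[-0.003,-0.0365,0]]
    - [[2.9,-0.2,0],[-0.003,-0.0365,0]]
    - [[2.9,-0.2,0],[-0.003,-0.0365,0]]
    - [[2.9,-0.2,0],[-0.003,-0.0365,0]]
    - [[2.9,-0.2,0],[-0.003,-0.0365,0]]
    - [[1.5,-0.1,-1],[-0.001,-0.012,0]]
    - [[1.5,-0.1,-1],[-0.001,-0.012,0]]

```text
time_s: 33.47
position: [0.5432, 0.1526, 0.027]
eef_rot: [90.4, 79.0, -5.1]
wrist_force: [-14.4, 0.3, 6.0]
grip_width: 0.167
```

```bash
python3 wl.py w37
```

```text
33.4667 [0.5432 0.1526 0.027 ] app [ 0.19  -0.017 -0.982] jawyaw -95.53 0.17 [-14.4   0.3   6. ]
```

View pics/w37.png

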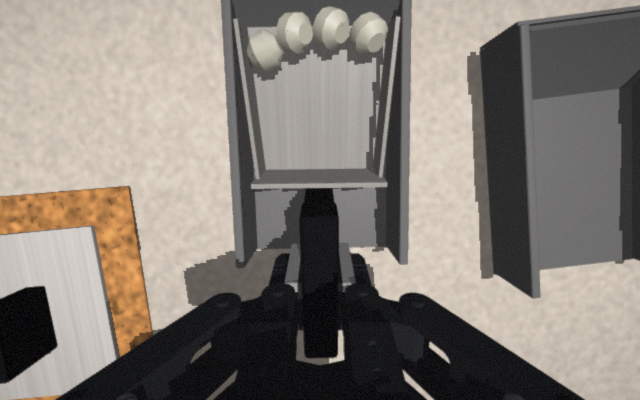

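Request:
send_rows:
  increments:
    - [[-0.3,0,0],[-0.002,-0.025,0]]
    - [[0.2,0,0],[-0.002,-0.025,0]]
    - [[0.3,0,0],[-0.002,-0.025,0]]
    - [[0.3,0,0],[-0.002,-0.025,0]]
    - [[0.3,0,0],[-0.002,-0.025,0]]
    - [[0,0,0],[-0.002,-0.025,0]]
    - [[0,0,0],[-0.002,-0.025,0]]
    - [[0,0,0],[-0.002,-0.025,0]]

```text
time_s: 34.18
position: [0.5473, 0.1526, 0.0285]
eef_rot: [90.8, 67.0, -4.7]
wrist_force: [0.8, -0.2, -1.1]
grip_width: 0.167
```

```bash
python3 wl.py w38
```

```text
34.1833 [0.5473 0.1526 0.0285] app [ 0.389 -0.032 -0.921] jawyaw -95.48 0.17 [ 0.8 -0.2 -1.1]
```

View pics/w38.png

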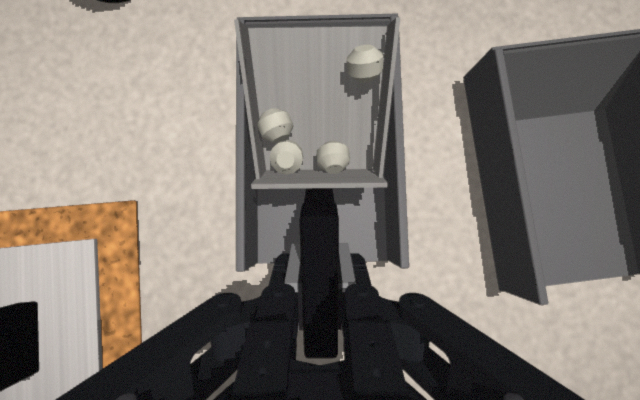

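Request:
send_rows:
  increments:
    - [[0,0,0],[-0.002,-0.025,0]]
    - [[0,0,4],[-0.001,-0.01,0]]
    - [[0,0,12],[0,0,0]]
    - [[0,0,20],[0,0,0]]
    - [[0,0,26],[0,0,0]]
    - [[0,0,26],[0,0,0]]
    - [[0,0,16],[0,0,0]]
    - [[0,0,6],[0,0,0]]
    - [[0,0,0],[0,0,0]]

```text
time_s: 34.98
position: [0.5491, 0.1531, 0.1419]
eef_rot: [91.0, 64.8, -4.5]
wrist_force: [0.5, -0.1, -2.1]
grip_width: 0.162
```

```bash
python3 wl.py w39
python3 - <<'E'
from h import *
b=optics.snapshot('scene');crop(b,220,170,420,300,4,'s39.png')
E
```

```text
34.9833 [0.5491 0.1531 0.1419] app [ 0.425 -0.034 -0.905] jawyaw -95.46 0.16 [ 0.5 -0.1 -2.1]
```

View pics/w39.png

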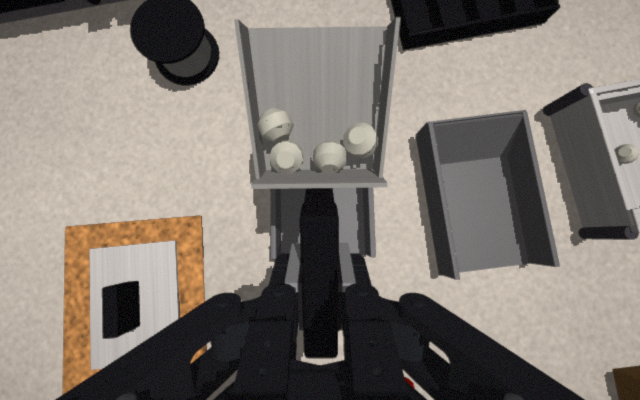

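View pics/s39.png

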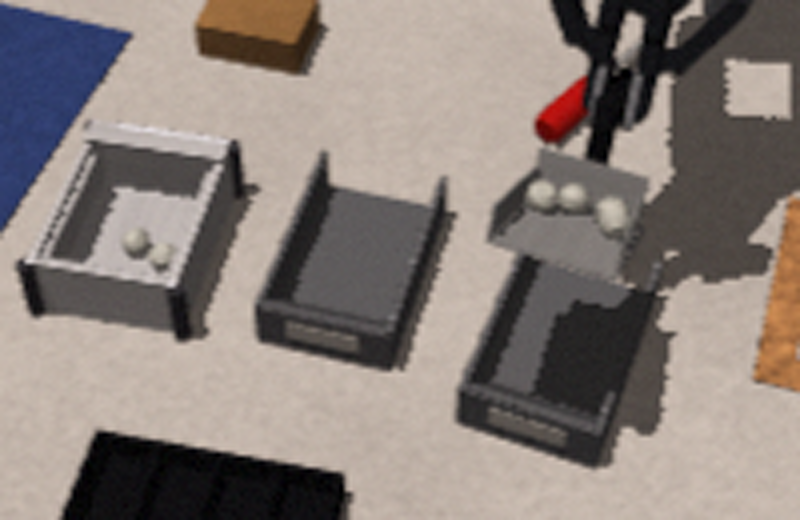

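Request:
send_rows:
  increments:
    - [[-3,-10,0],[0,0,0.008]]
    - [[-6,-22,0],[0,0,0.016]]
    - [[-8,-32,0],[0,0,0.018]]
    - [[-9,-36,0],[0,0,0.02]]
    - [[-10,-38,0],[0,0,0.022]]
    - [[-10,-38,0],[0,0,0.022]]
    - [[-10,-38,0],[0,0,0.022]]
    - [[-10,-38,0],[0,0,0.02]]
    - [[-8,-32,0],[0,0,0.018]]
    - [[-6,-22,-2],[0,0,0.013]]

```text
time_s: 35.92
position: [0.466, -0.1558, 0.1356]
eef_rot: [90.9, 65.1, 5.5]
wrist_force: [0.3, 0.8, -0.6]
grip_width: 0.163
```

Request:
send_rows:
  increments:
    - [[-3,-12,-2],[0,0,0.007]]
    - [[-1,-6,0],[0,0,0]]
    - [[0,0,0],[0,0,0]]
    - [[0,0,0],[0,0,0]]

```text
time_s: 36.25
position: [0.4633, -0.1704, 0.134]
eef_rot: [91.2, 65.1, 6.3]
wrist_force: [0.5, -0.7, -2.6]
grip_width: 0.166
```

```bash
python3 wl.py w40
```

```text
36.25 [ 0.4633 -0.1704  0.134 ] app [ 0.419  0.046 -0.907] jawyaw -84.81 0.17 [ 0.5 -0.7 -2.6]
```

View pics/w40.png

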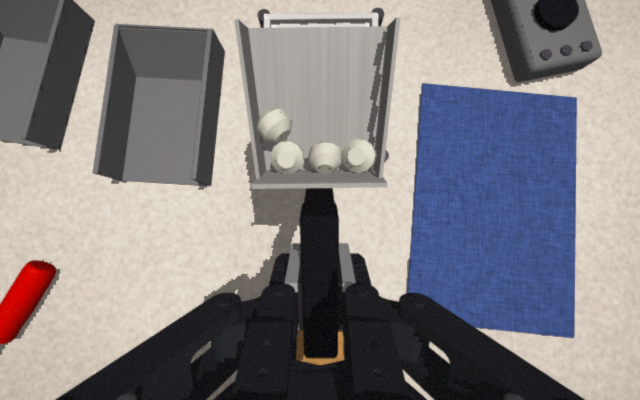

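Request:
send_rows:
  increments:
    - [[0.5,-1,0],[-0.006,0.065,0]]
    - [[0.5,-0.6,-0.3],[-0.006,0.065,0]]
    - [[0.5,0,-2],[-0.006,0.065,0]]
    - [[0,0,-2.3],[-0.006,0.065,0]]
    - [[0.5,0,-2.3],[-0.006,0.065,0]]
    - [[1,0.1,-2.3],[-0.006,0.065,0]]
    - [[1.5,0.1,-2.4],[-0.006,0.065,0]]
    - [[2,0.2,-2.5],[-0.006,0.065,0]]

```text
time_s: 36.97
position: [0.4712, -0.1708, 0.1215]
eef_rot: [-93.0, 85.0, -177.8]
wrist_force: [-0.5, -0.5, -1.3]
grip_width: 0.163
```

Request:
send_rows:
  increments:
    - [[1.7,0.2,3.5],[-0.0045,0.047,0]]
    - [[1.9,0.2,3.4],[-0.0045,0.047,0]]
    - [[2.2,0.2,3.3],[-0.0045,0.047,0]]
    - [[2.4,0.2,3.2],[-0.0045,0.047,0]]
    - [[2.6,0.3,3.1],[-0.0045,0.047,0]]
    - [[2.8,0.3,3],[-0.0045,0.047,0]]
    - [[3.1,0.3,2.8],[-0.0045,0.047,0]]
    - [[3.3,0.3,2.7],[-0.0045,0.047,0]]

```text
time_s: 37.63
position: [0.4914, -0.1687, 0.1465]
eef_rot: [-90.2, 63.4, -175.1]
wrist_force: [-0.0, -0.1, -1.2]
grip_width: 0.162
```

Request:
send_rows:
  increments:
    - [[3.5,0.3,2.5],[-0.0045,0.047,0]]
    - [[3.7,0.4,2.4],[-0.0045,0.047,0]]
    - [[3.8,0.4,2.2],[-0.0045,0.047,0]]
    - [[4,0.4,2],[-0.0045,0.047,0]]
    - [[4.2,0.4,1.8],[-0.0045,0.047,0]]
    - [[4.3,0.4,1.6],[-0.0045,0.047,0]]
    - [[4.5,0.4,1.4],[-0.0045,0.047,0]]
    - [[4.6,0.4,1.2],[-0.0045,0.047,0]]
    - [[0,0,0],[0,0,0]]

```text
time_s: 38.38
position: [0.5242, -0.1653, 0.1594]
eef_rot: [-90.0, 41.8, -174.8]
wrist_force: [-1.0, -0.0, -1.1]
grip_width: 0.166
```

```bash
python3 wl.py w41
python3 - <<'E'
from h import *
b=optics.snapshot('side');crop(b,260,70,400,200,5,'s41.png')
E
```

```text
38.3833 [ 0.5242 -0.1653  0.1594] app [-0.743 -0.067 -0.666] jawyaw -84.84 0.17 [-1.  -0.  -1.1]
```

View pics/w41.png

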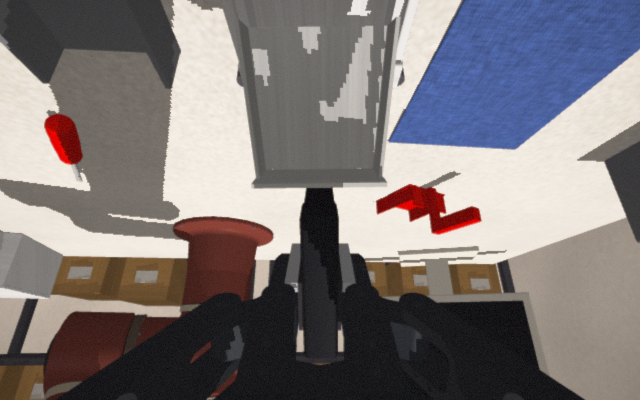

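View pics/s41.png

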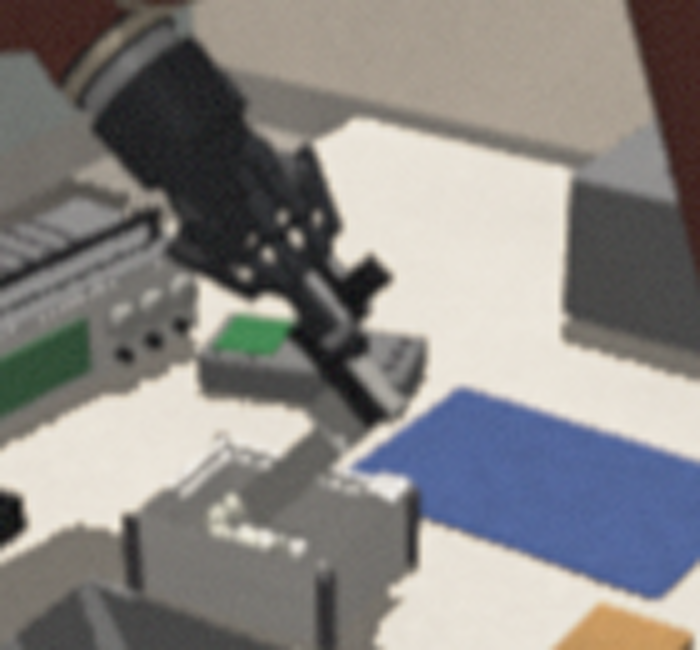

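Request:
send_rows:
  increments:
    - [[-5,0,25],[0.003,-0.03,0]]
    - [[-8,0,30],[0.006,-0.07,0]]
    - [[-3,-10,5],[0.007,-0.074,-0.012]]
    - [[-3,-20,0],[0.007,-0.074,-0.014]]
    - [[-3,-22,0],[0.007,-0.074,-0.014]]
    - [[-3,-22,0],[0.006,-0.074,-0.014]]
    - [[-3,-22,0],[0.005,-0.074,-0.014]]
    - [[-3,-22,-5],[0.004,-0.074,-0.014]]
    - [[-3,-22,-10],[0.003,-0.074,-0.014]]
    - [[-3,-15,-20],[0.002,-0.074,-0.014]]

```text
time_s: 39.32
position: [0.4871, -0.3247, 0.1905]
eef_rot: [-95.8, 82.1, 173.1]
wrist_force: [0.7, -0.8, -1.0]
grip_width: 0.166
```

Request:
send_rows:
  increments:
    - [[-2,-8,-25],[0,-0.074,-0.013]]
    - [[-1,-2,-25],[0,-0.06,-0.012]]
    - [[0,0,-20],[0,0,0]]
    - [[0,0,0],[0,0,0]]
    - [[0,0,0],[0,0,0]]

```text
time_s: 39.73
position: [0.482, -0.3313, 0.116]
eef_rot: [-149.8, 88.3, 117.8]
wrist_force: [-1.0, -0.1, 0.1]
grip_width: 0.162
```

```bash
python3 wl.py w42
python3 - <<'E'
from h import *
b=optics.snapshot('scene');crop(b,160,120,420,300,3,'s42.png')
E
```

```text
39.7333 [ 0.482  -0.3313  0.116 ] app [-0.014  0.026 -1.   ] jawyaw -92.35 0.16 [-1.  -0.1  0.1]
```

View pics/w42.png

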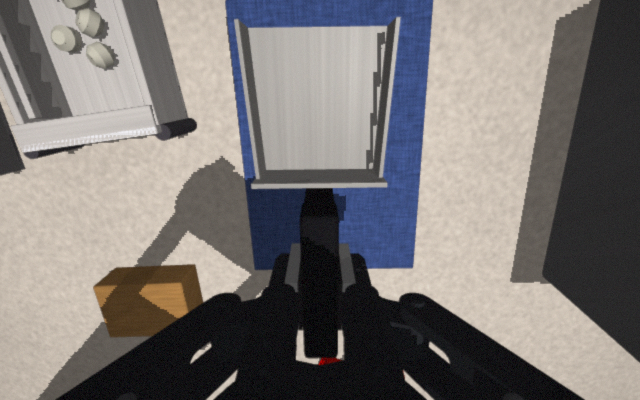

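View pics/s42.png

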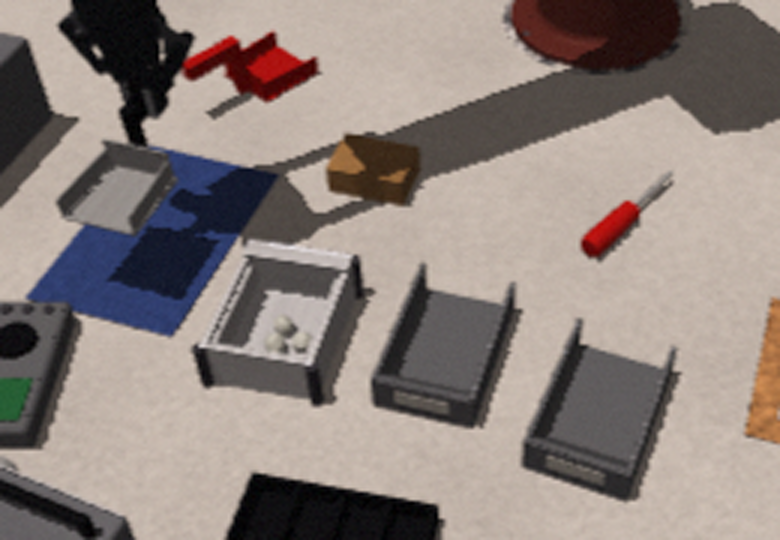

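Request:
send_rows:
  increments:
    - [[1,0,-15],[-0.013,-0.007,0]]
    - [[1,0.5,-25],[-0.013,-0.007,0]]
    - [[0,0.5,-20],[0,0,0]]
    - [[0,0,-14],[0,0,0]]
    - [[0,0,-8],[0,0,0]]
    - [[0,0,0],[0,0,0]]
    - [[0,0,0],[0,0,0]]

```text
time_s: 40.42
position: [0.4856, -0.3317, 0.0354]
eef_rot: [50.6, 89.8, -41.7]
wrist_force: [1.0, -0.6, -1.7]
grip_width: 0.164
```

Request:
send_rows:
  increments:
    - [[0,0,-2.5],[0,0,0]]
    - [[0,0,-1.5],[0,0,0]]
    - [[0,0,0],[0,0,0]]
    - [[0,0,0],[0,0,0]]

```text
time_s: 40.75
position: [0.4852, -0.3316, 0.031]
eef_rot: [50.7, 89.8, -41.7]
wrist_force: [0.6, -0.4, -1.1]
grip_width: 0.163
```

```bash
python3 wl.py w43
```

```text
40.75 [ 0.4852 -0.3316  0.031 ] app [ 0.002 -0.002 -1.   ] jawyaw -92.35 0.16 [ 0.6 -0.4 -1.1]
```

Request:
send_rows:
  increments:
    - [[0,0,-2],[0,0.002,0]]
    - [[0,0,-1.5],[0,0,0]]
    - [[0,0,0],[0,0,0]]

```text
time_s: 41.05
position: [0.485, -0.3314, 0.0269]
eef_rot: [4.5, 89.9, -87.8]
wrist_force: [-0.4, -0.6, -0.7]
grip_width: 0.163
```

Request:
send_rows:
  increments:
    - [[0,0,-1.5],[0,0,0]]
    - [[0,0,0],[0,0,0]]
    - [[0,0,0],[0,0,0]]

```text
time_s: 41.3
position: [0.4851, -0.3315, 0.0268]
eef_rot: [-4.3, 89.9, -96.7]
wrist_force: [-3.4, 2.4, 6.2]
grip_width: 0.164
```

Contact with the mat. Release and retreat.

Request:
send_rows:
  increments:
    - [[0,0,1],[0,0,0]]
    - [[0,0,0],[0,0,0]]
    - [[0,0,0],[0,0,0]]
    - [[0,0,0],[0,0,0]]
    - [[0,0,0],[0,0,0]]
    - [[0,0,15],[0,0,0]]
    - [[0,0,30],[0,0,0]]
    - [[0,0,40],[0,0,0]]
    - [[0,0,40],[0,0,0]]
    - [[0,0,40],[0,0,0]]
  hand: 0.6

```text
time_s: 42.13
position: [0.4845, -0.3308, 0.1926]
eef_rot: [-47.5, 89.9, -139.8]
wrist_force: [0.2, -0.1, 0.7]
grip_width: 0.601
```

Request:
send_rows:
  increments:
    - [[15,15,20],[0,0,0.01]]
    - [[20,30,15],[0,0,0.02]]
    - [[20,35,0],[0,0,0.02]]
    - [[20,35,0],[0,0,0.02]]
    - [[20,35,0],[0,0,0.02]]
    - [[15,20,0],[0,0,0.02]]
    - [[0,0,0],[0,0,0]]
    - [[0,0,0],[0,0,0]]

```text
time_s: 42.8
position: [0.5952, -0.1601, 0.2261]
eef_rot: [-28.8, 89.9, -114.7]
wrist_force: [-0.4, 0.0, -0.0]
grip_width: 0.605
```

```bash
python3 wl.py w44
python3 - <<'E'
from h import *
b=optics.snapshot('scene');cv2.imwrite('pics/sc44.png',b[:,:,::-1])
E
```

```text
42.8 [ 0.5952 -0.1601  0.2261] app [-0.001 -0.002 -1.   ] jawyaw -85.9 0.6 [-0.4  0.  -0. ]
```

View pics/w44.png

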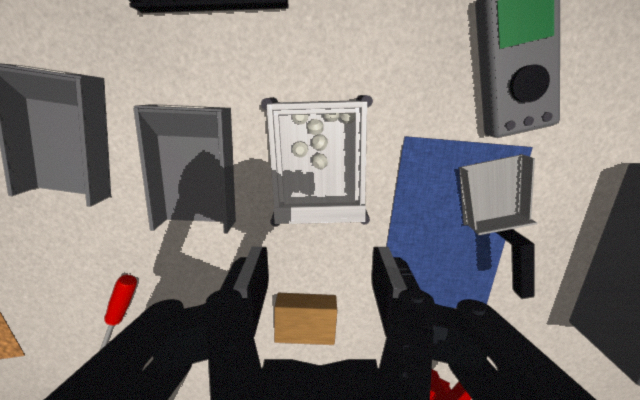

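View pics/sc44.png

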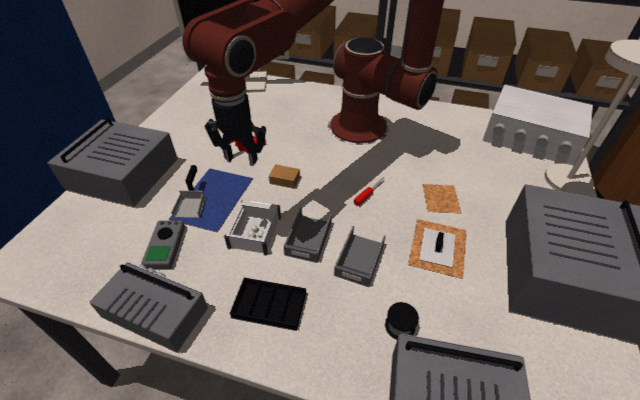

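All 7 beads are in the case, but the scoop has been knocked sideways to the mat's edge (wrist view 497,195). I'll fix that before closing.

Run:
```python
from h import *
b=cv2.imread('pics/w44.png')[:,:,::-1];crop(b,370,120,560,320,3,'w44a.png');crop(b,255,85,385,235,4,'w44b.png')
```

```text
(no output)
```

View pics/w44a.png

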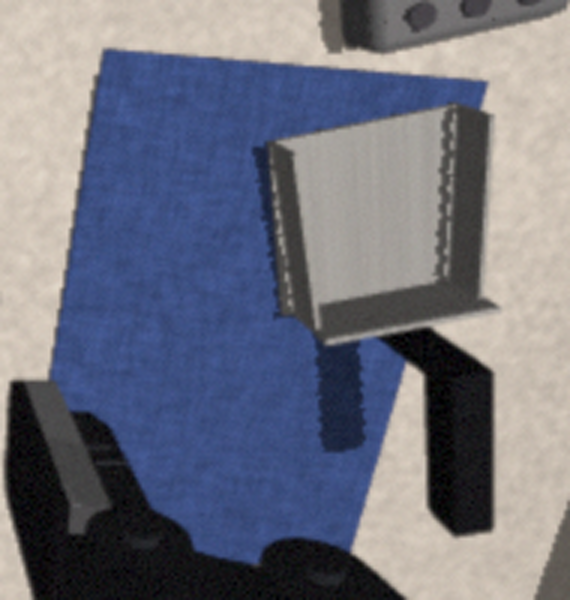

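View pics/w44b.png

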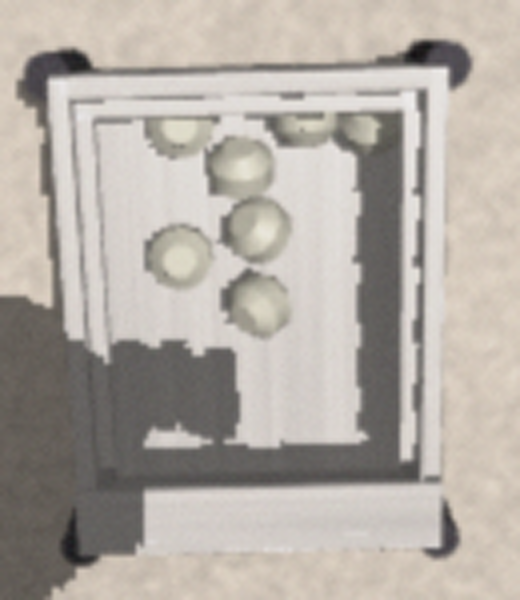

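Run:
```python
from h import *
W=np.load('pics/w44.npy',allow_pickle=True).item()
L=np.array([[-110,8,77],[-110,-8,77],[-41,35,37],[-41,-35,37],[40,39,27],[40,-39,27],[40,37,5.5],[40,-37,5.5]])/1000
u=np.array([[455,535],[493,530],[323,343],[498,306],[268,142],[492,115],[293,150],[447,105]])/3+[370,120]
q,r,f=fit([(W,L,u)],[.558,-.37,5]);print(q,r,f.reshape(-1,2).round(1).tolist())
print('grip',q[:2]+(Rz(q[2])@[-.075,0,0])[:2])
```

```text
[ 0.57108576 -0.38325969 16.51347472] 2.961143770862972 [[-0.9, -0.3], [0.4, -1.2], [0.0, 1.0], [-0.1, 2.0], [6.7, 3.9], [-0.5, -1.1], [-7.6, -3.3], [1.7, -0.9]]
grip [ 0.4991793  -0.40457776]
```

Request:
send_rows:
  increments:
    - [[-6,-18,0],[0,0,0.02]]
    - [[-10,-34,0],[0,0,0.035]]
    - [[-11,-36,0],[0,0,0.035]]
    - [[-11,-36,0],[0,0,0.035]]
    - [[-11,-36,0],[0,0,0.035]]
    - [[-11,-36,0],[0,0,0.035]]
    - [[-10,-32,0],[0,0,0.025]]
    - [[-4,-14,0],[0,0,0]]
    - [[0,0,0],[0,0,0]]
    - [[0,0,0],[0,0,0]]
  hand: 0.8

```text
time_s: 43.73
position: [0.5199, -0.4041, 0.2262]
eef_rot: [0.0, 90.0, -73.6]
wrist_force: [-0.3, 0.5, 0.5]
grip_width: 0.799
```

```bash
python3 wl.py w45
```

```text
43.7333 [ 0.5199 -0.4041  0.2262] app [ 0.    -0.001 -1.   ] jawyaw -73.62 0.8 [-0.3  0.5  0.5]
```

View pics/w45.png

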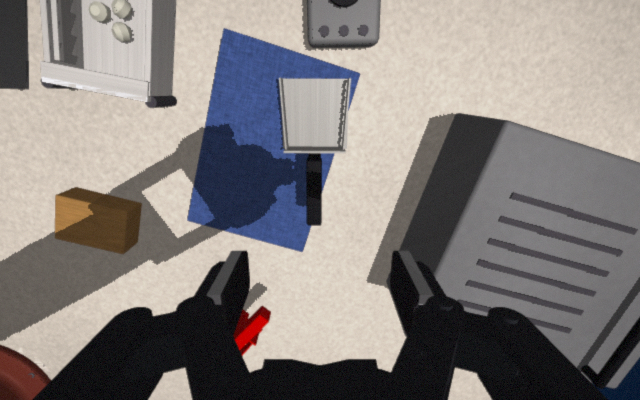

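Run:
```python
from h import *
b=cv2.imread('pics/w45.png')[:,:,::-1];crop(b,240,60,390,240,3.3,'w45a.png')
```

```text
(no output)
```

View pics/w45a.png

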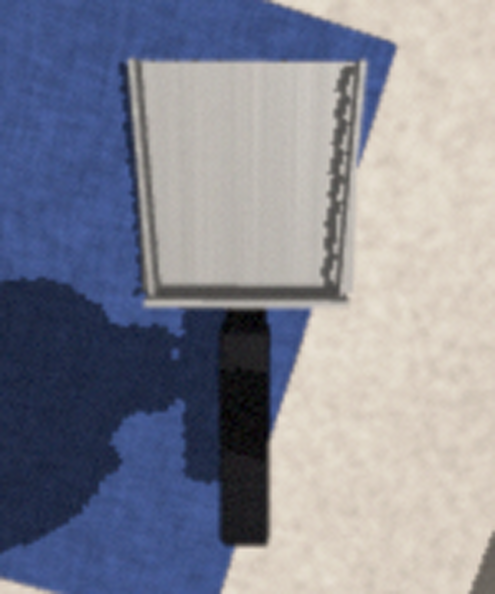

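Run:
```python
from h import *
W=np.load('pics/w45.npy',allow_pickle=True).item()
L=np.array([[-110,8,77],[-110,-8,77],[-40,35,37],[-40,-35,37],[40,39,27],[40,-39,27],[40,0,5.5]])/1000
u=np.array([[220,545],[268,545],[145,303],[347,300],[127,62],[367,62],[247,62]])/3.3+[240,60]
q,r,f=fit([(W,L,u)],[.571,-.383,16]);print(q,r,f.reshape(-1,2).round(1).tolist())
print('grip',q[:2]+(Rz(q[2])@[-.075,0,0])[:2])
print('mat',[np.round(ray(W,np.array(c),.003),3) for c in [(223,28),(360,72),(303,251),(188,220)]])
```

```text
[ 0.57029335 -0.38475056 16.21428862] 0.8663296350057554 [[-0.0, -0.6], [0.3, -0.6], [-0.4, 1.2], [0.5, 2.4], [-0.0, -1.1], [-0.4, -0.8], [0.1, -0.2]]
grip [ 0.49827655 -0.40569286]
mat [array([ 0.63 , -0.262,  0.003]), array([ 0.63 , -0.421,  0.003]), array([ 0.392, -0.42 ,  0.003]), array([ 0.393, -0.262,  0.003])]
```

Run:
```python
from h import *
W=np.load('pics/w45.npy',allow_pickle=True).item()
print('scope base',[np.round(ray(W,np.array(c),0),3) for c in [(432,118),(400,200),(368,284)]])
q=Rz(16.2)
for y in(-.057,.057): print(np.array([.4983,-.4057,0])+q@[0,y,0])
```

```text
scope base [array([ 0.606, -0.521,  0.   ]), array([ 0.498, -0.521, -0.   ]), array([ 0.366, -0.523,  0.   ])]
[ 0.51420249 -0.46043674  0.        ]
[ 0.48239751 -0.35096326  0.        ]
```

Request:
send_rows:
  increments:
    - [[-7,-0.5,-15],[0,0,0]]
    - [[-8,-0.6,-30],[0,0,0]]
    - [[-7,-0.5,-35],[0,0,0]]
    - [[0,0,-35],[0,0,0]]
    - [[0,0,-35],[0,0,0]]
    - [[0,0,-25],[0,0,0]]
    - [[0,0,-15],[0,0,0]]
    - [[0,0,-10],[0,0,0]]
    - [[0,0,-3],[0,0,0]]
    - [[0,0,0],[0,0,0]]

```text
time_s: 44.62
position: [0.4995, -0.4047, 0.024]
eef_rot: [4.9, 89.9, -68.5]
wrist_force: [0.2, -0.4, -0.5]
grip_width: 0.801
```

```bash
python3 wl.py w46
```

```text
44.6167 [ 0.4995 -0.4047  0.024 ] app [ 0.001 -0.002 -1.   ] jawyaw -73.39 0.8 [ 0.2 -0.4 -0.5]
```

View pics/w46.png

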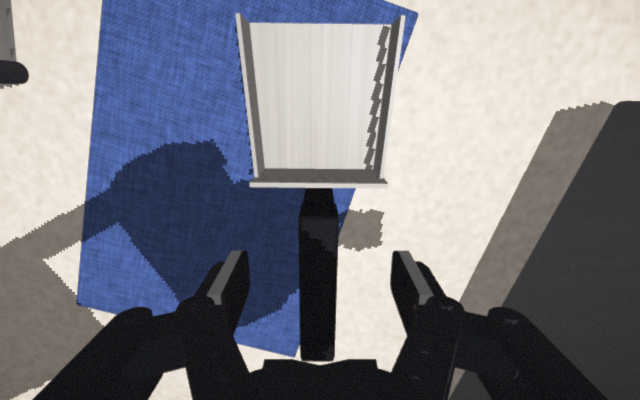

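Request:
send_rows:
  increments:
    - [[0,0,0],[0,0,0]]
    - [[0,0,0],[0,0,0]]
    - [[0,0,0],[0,0,0]]
    - [[0,0,0],[0,0,0]]
    - [[0,0,0],[0,0,0]]
    - [[0,0,0],[0,0,0]]
    - [[0,0,0],[0,0,0]]
  hand: 0

```text
time_s: 45.25
position: [0.4992, -0.4053, 0.0245]
eef_rot: [5.3, 89.9, -68.1]
wrist_force: [-2.2, 1.0, 6.2]
grip_width: 0.17
```

Request:
send_rows:
  increments:
    - [[0,0,10],[0,0,0]]
    - [[0,0,15],[0,0,0]]
    - [[-2,12,10],[0,0,-0.05]]
    - [[-4,20,0],[0,0,-0.08]]
    - [[-4,20,0],[0,0,-0.08]]
    - [[-3,15,0],[0,0,-0.08]]
    - [[-1,7,-10],[0,0,-0.04]]
    - [[0,0,-10],[0,0,0]]
    - [[0,0,-8],[0,0,0]]
    - [[0,0,0],[0,0,0]]

```text
time_s: 46.08
position: [0.4837, -0.3302, 0.0283]
eef_rot: [-99.5, 89.8, 168.2]
wrist_force: [-0.2, 0.6, -2.0]
grip_width: 0.164
```

```bash
python3 wl.py w47
```

```text
46.0833 [ 0.4837 -0.3302  0.0283] app [-0.003  0.001 -1.   ] jawyaw -92.3 0.16 [-0.2  0.6 -2. ]
```

View pics/w47.png

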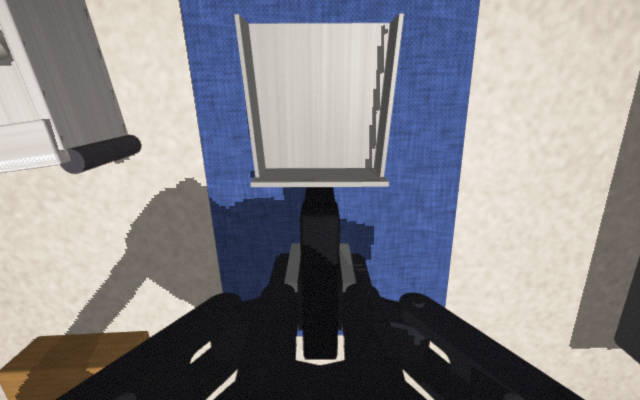

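Request:
send_rows:
  increments:
    - [[0,0,-2],[0,0,0]]
    - [[0,0,-2],[0,0,0]]
    - [[0,0,-1],[0,0,0]]
    - [[0,0,0],[0,0,0]]

```text
time_s: 46.47
position: [0.4849, -0.3311, 0.0254]
eef_rot: [-9.3, 89.9, -101.6]
wrist_force: [-0.3, -0.5, -1.7]
grip_width: 0.163
```

Request:
send_rows:
  increments:
    - [[0,0,-1.5],[0,0,0]]
    - [[0,0,0],[0,0,0]]
    - [[0,0,0],[0,0,0]]

```text
time_s: 46.72
position: [0.4852, -0.3313, 0.0246]
eef_rot: [15.3, 89.9, -77.0]
wrist_force: [-1.4, 0.0, 1.7]
grip_width: 0.167
```

Request:
send_rows:
  increments:
    - [[0,0,-0.3],[0,0,0]]
    - [[0,0,0],[0,0,0]]
    - [[0,0,0],[0,0,0]]
    - [[0,0,0],[0,0,0]]
    - [[0,0,0],[0,0,0]]
    - [[0,0,12],[0,0,0]]
    - [[0,0,30],[0,0,0]]
    - [[0,0,40],[0,0,0]]
    - [[0,0,40],[0,0,0]]
    - [[0,0,40],[0,0,0]]
  hand: 0.6

```text
time_s: 47.55
position: [0.4846, -0.3305, 0.1881]
eef_rot: [-1.8, 89.9, -94.1]
wrist_force: [-0.1, -0.7, 0.4]
grip_width: 0.6
```

```bash
python3 wl.py w48
python3 - <<'E'
from h import *
b=optics.snapshot('scene');cv2.imwrite('pics/sc48.png',b[:,:,::-1])
E
```

```text
47.55 [ 0.4846 -0.3305  0.1881] app [-0.    -0.002 -1.   ] jawyaw -92.34 0.6 [-0.1 -0.7  0.4]
```

View pics/w48.png

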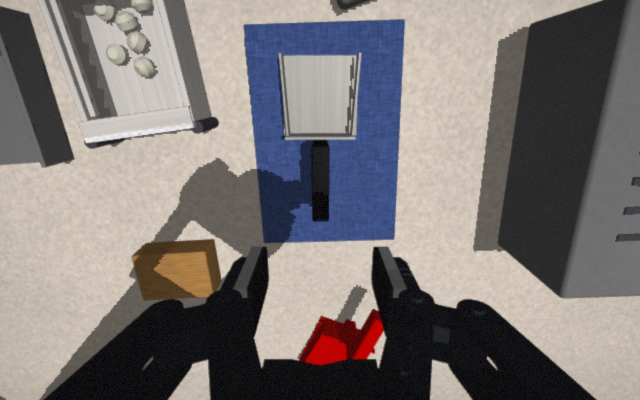

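View pics/sc48.png

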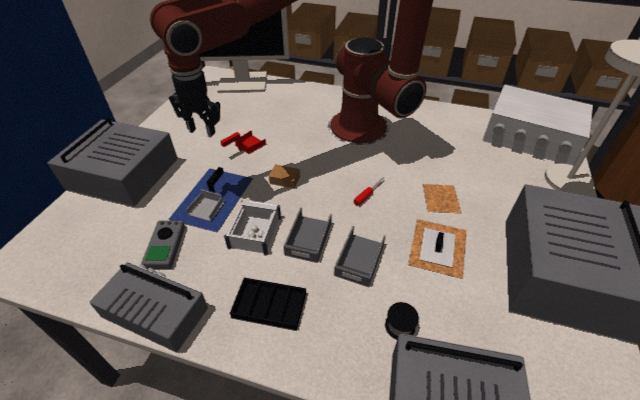

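The scoop is back in the middle of the mat, right way up and empty. Now the cover.

Request:
send_rows:
  increments:
    - [[1,20,10],[0,0,0.002]]
    - [[1,38,10],[0,0,0.003]]
    - [[1,40,10],[0,0,0.003]]
    - [[1,40,10],[0,0,0.003]]
    - [[1,40,0],[0,0,0.003]]
    - [[2,40,0],[0,0,0.003]]
    - [[2,40,0],[0,0,0.003]]
    - [[2,40,0],[0,0,0.003]]
    - [[2,40,0],[0,0,0.003]]
    - [[2,40,0],[0,0,0.003]]

```text
time_s: 48.48
position: [0.4995, 0.0491, 0.2263]
eef_rot: [32.5, 89.9, -58.2]
wrist_force: [0.8, -0.4, 0.1]
grip_width: 0.602
```

Request:
send_rows:
  increments:
    - [[2,40,0],[0,0,0.003]]
    - [[2,40,0],[0,0,0.003]]
    - [[2,40,0],[0,0,0.003]]
    - [[2,40,0],[0,0,0.003]]
    - [[2,40,0],[0,0,0.002]]
    - [[0,40,0],[0,0,0]]
    - [[0,35,0],[0,0,0]]
    - [[0,17,0],[0,0,0]]
    - [[0,0,0],[0,0,0]]
    - [[0,0,0],[0,0,0]]

```text
time_s: 49.32
position: [0.5095, 0.3397, 0.2256]
eef_rot: [-9.7, 89.9, -99.5]
wrist_force: [-0.5, 0.1, -0.1]
grip_width: 0.599
```

```bash
python3 wl.py w49
python3 - <<'E'
from h import *
b=cv2.imread('pics/w49.png')[:,:,::-1];crop(b,240,80,400,260,3.3,'w49a.png')
E
```

```text
49.3167 [0.5095 0.3397 0.2256] app [-0.    -0.002 -1.   ] jawyaw -89.77 0.6 [-0.5  0.1 -0.1]
```

View pics/w49a.png

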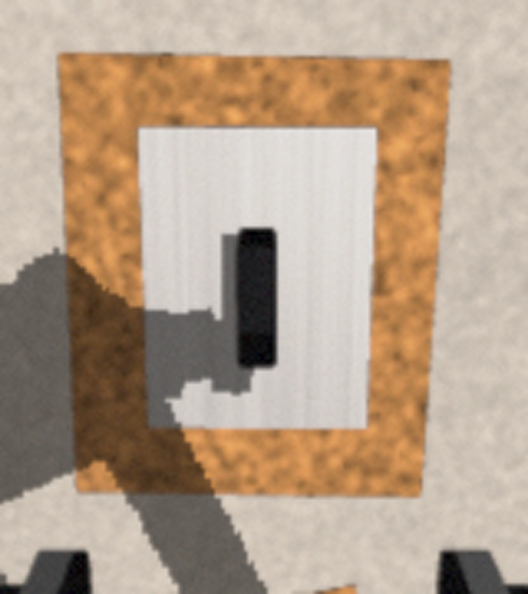

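Run:
```python
from h import *
W=np.load('pics/w49.npy',allow_pickle=True).item()
L=np.array([[57.5,43,7],[57.5,-43,7],[-57.5,43,7],[-57.5,-43,7]])/1000
u=np.array([[137,127],[377,127],[149,430],[367,430]])/3.3+[240,80]
print(fit([(W,L,u)],[.5,.34,0]))
```

```text
(array([0.50146895, 0.34005268, 0.34161058]), np.float64(0.23417233802516832), array([-0.06087076,  0.28891334,  0.12779446,  0.20693555, -0.28263729,
       -0.2297977 ,  0.20925948, -0.34041623]))
```

Request:
send_rows:
  increments:
    - [[-3,0.5,-20],[0,0,0]]
    - [[-4,0.5,-35],[0,0,0]]
    - [[0,0,-38],[0,0,0]]
    - [[0,0,-38],[0,0,0]]
    - [[0,0,-38],[0,0,0]]
    - [[0,0,-30],[0,0,0]]
    - [[0,0,-18],[0,0,0]]
    - [[0,0,-10],[0,0,0]]
    - [[0,0,-4],[0,0,0]]
    - [[0,0,0],[0,0,0]]

```text
time_s: 50.2
position: [0.5031, 0.3393, -0.0053]
eef_rot: [-13.7, 89.9, -103.6]
wrist_force: [0.5, -0.1, 0.8]
grip_width: 0.601
```

Request:
send_rows:
  increments:
    - [[0,0,0],[0,0,0]]
    - [[0,0,0],[0,0,0]]
    - [[0,0,0],[0,0,0]]
    - [[0,0,0],[0,0,0]]
    - [[0,0,0],[0,0,0]]
    - [[0,0,0],[0,0,0]]
  hand: 0
  squeeze: 80

```text
time_s: 50.7
position: [0.5044, 0.3409, -0.0031]
eef_rot: [87.6, 89.8, -2.3]
wrist_force: [-0.7, -0.3, 5.4]
grip_width: 0.144
```

```bash
python3 wl.py w50
```

```text
50.7 [ 0.5044  0.3409 -0.0031] app [ 0.003 -0.    -1.   ] jawyaw -89.86 0.14 [-0.7 -0.3  5.4]
```

View pics/w50.png

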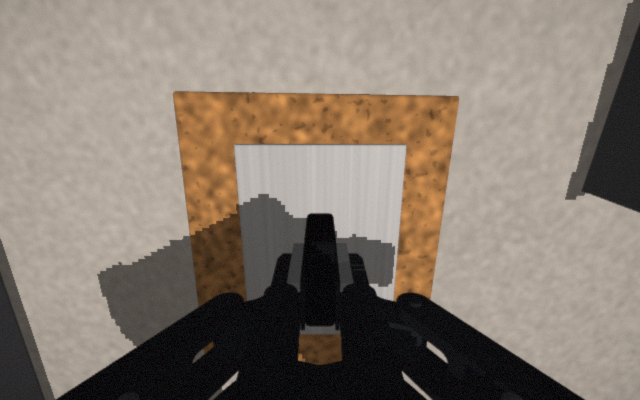

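Run:
```python
from h import *
# fixed cam-in-tool
Rct=np.array([[0,-.313,.95],[0,-.95,-.313],[1,0,0]]);tct=np.array([-.1679,.0802,.001])
T=np.eye(4);T[:3,:3]=Rct;T[:3,3]=tct
p=dict(optics.camera_params('wrist'));s=ctrl.get_state();R=toolR(s)
M=np.eye(4);M[:3,:3]=R;M[:3,3]=s['position']
T2=np.linalg.inv(M)@p['pose'];print(np.round(T2,4))
def inplane(uv,h): # point in tool frame with tool x = -h (h behind TCP)
    d=T2[:3,:3]@np.array([(uv[0]-p['cx'])/p['fx'],(uv[1]-p['cy'])/p['fy'],1]);o=T2[:3,3];k=(-h-o[0])/d[0];return o+k*d
for n,h,us in(('w8',.014,[(232,142),(408,142)]),('w10',.014,[(233,142),(407,142)]),('w50',.0101,[(235,144.5),(406,144.5)])):
    a,b=[inplane(u,h)for u in us];print(n,'edge tool y',a[1].round(4),b[1].round(4),'z',a[2].round(4),b[2].round(4),'width',abs(a[2]-b[2]).round(4))
```

```text
[[-1.000e-04 -3.130e-01  9.498e-01 -1.679e-01]
 [ 1.100e-03 -9.498e-01 -3.130e-01  8.060e-02]
 [ 1.000e+00  1.000e-03  4.000e-04  1.000e-03]
 [ 0.000e+00  0.000e+00  0.000e+00  1.000e+00]]
w8 edge tool y 0.0573 0.0574 z -0.0411 0.0435 width 0.0845
w10 edge tool y 0.0573 0.0574 z -0.0406 0.043 width 0.0836
w50 edge tool y 0.0555 0.0555 z -0.0407 0.0437 width 0.0844
```

Request:
send_rows:
  increments:
    - [[0,0,10],[0,0,0]]
    - [[0,0,25],[0,0,0]]
    - [[0,0,35],[0,0,0]]
    - [[0,0,38],[0,0,0]]
    - [[2,-10,35],[0,0,0.005]]
    - [[6,-25,20],[0,-0.02,0.008]]
    - [[8,-34,0],[0,-0.025,0.008]]
    - [[9,-38,0],[0,-0.03,0.008]]
    - [[9,-38,0],[0,-0.03,0.008]]
    - [[10,-38,0],[0,-0.03,0.008]]

```text
time_s: 51.58
position: [0.5463, 0.1558, 0.1578]
eef_rot: [87.6, 82.2, 0.3]
wrist_force: [0.8, -0.3, -2.4]
grip_width: 0.143
```

Request:
send_rows:
  increments:
    - [[10,-38,0],[0.001,-0.03,0.008]]
    - [[10,-38,0],[0.002,-0.03,0.008]]
    - [[10,-38,0],[0.003,-0.03,0.008]]
    - [[10,-38,0],[0.003,-0.03,0.008]]
    - [[10,-38,0],[0.003,-0.03,0.008]]
    - [[10,-38,0],[0.003,-0.03,0.008]]
    - [[10,-38,0],[0.003,-0.03,0.007]]
    - [[10,-36,0],[0.003,-0.03,0.003]]
    - [[6,-26,0],[0,0,0]]
    - [[4,-16,0],[0,0,0]]

```text
time_s: 52.42
position: [0.6362, -0.1897, 0.1572]
eef_rot: [89.5, 68.5, 5.4]
wrist_force: [-0.3, 0.4, -1.7]
grip_width: 0.144
```

Request:
send_rows:
  increments:
    - [[0,-6,0],[0,0,0]]
    - [[0,0,0],[0,0,0]]
    - [[0,0,0],[0,0,0]]

```text
time_s: 52.67
position: [0.6366, -0.1916, 0.1573]
eef_rot: [89.7, 68.5, 5.7]
wrist_force: [0.3, -0.1, -3.1]
grip_width: 0.143
```

```bash
python3 wl.py w51
```

```text
52.6667 [ 0.6366 -0.1916  0.1573] app [ 0.364  0.037 -0.931] jawyaw -84.0 0.14 [ 0.3 -0.1 -3.1]
```

View pics/w51.png

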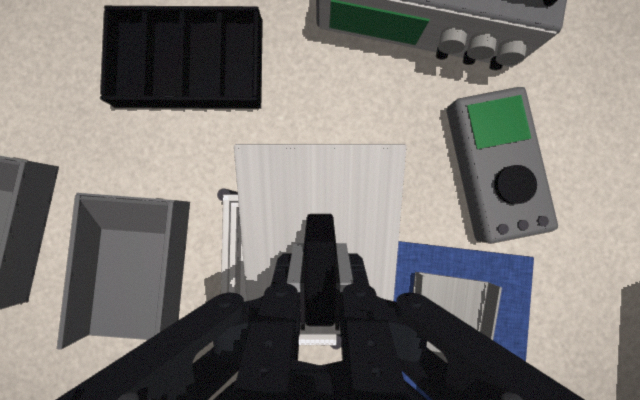

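Request:
send_rows:
  increments:
    - [[-4,15,0],[0,0,0]]
    - [[-5,19,0],[0,0,0]]
    - [[0,0,-10],[0,0,0]]
    - [[0,0,-25],[0,0,0]]
    - [[0,0,-20],[0,0,0]]
    - [[0,0,-10],[0,0,0]]
    - [[0,0,0],[0,0,0]]
    - [[0,0,0],[0,0,0]]

```text
time_s: 53.38
position: [0.6276, -0.1579, 0.0921]
eef_rot: [89.6, 68.5, 5.7]
wrist_force: [0.4, 0.2, -0.8]
grip_width: 0.143
```

```bash
python3 wl.py w52;  python3 - <<'E'
from h import *
b=optics.snapshot('side');crop(b,260,70,400,200,5,'s52.png')
b=optics.snapshot('scene');crop(b,200,150,310,260,5.4,'sc52.png')
E
```

```text
53.3833 [ 0.6276 -0.1579  0.0921] app [ 0.364  0.036 -0.931] jawyaw -84.01 0.14 [ 0.4  0.2 -0.8]
```

View pics/w52.png

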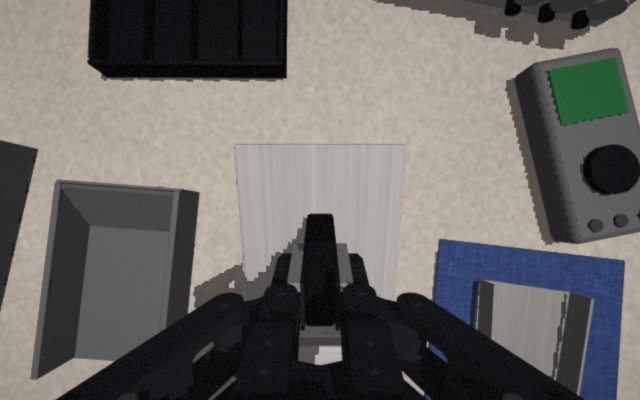

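View pics/s52.png

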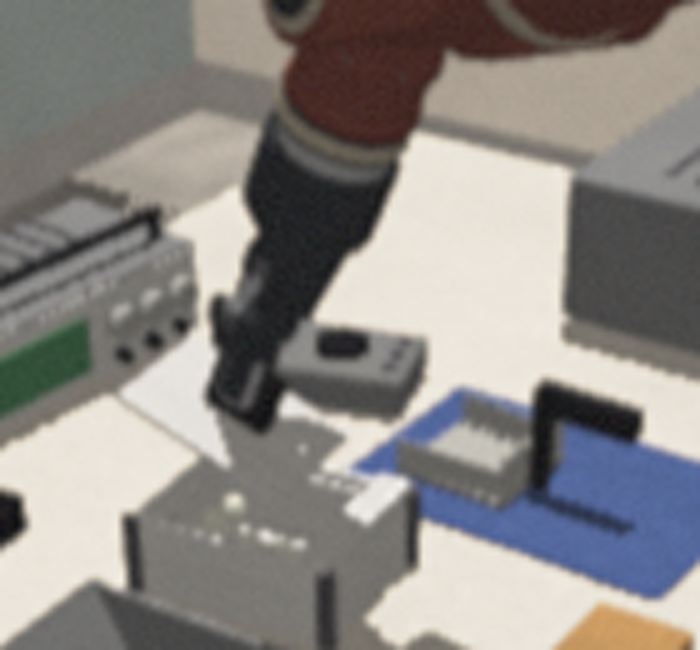

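View pics/sc52.png

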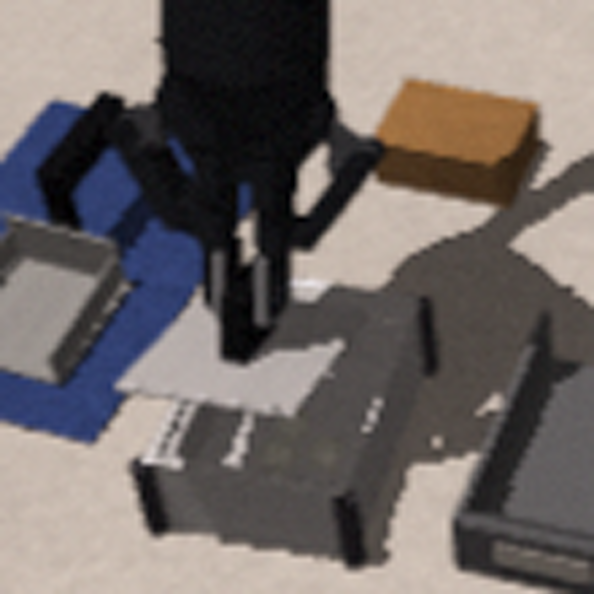

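Request:
send_rows:
  increments:
    - [[0,0.4,-8],[0,0,0]]
    - [[0,0,-8],[0,0,0]]
    - [[0,0,-6],[0,0,0]]
    - [[0,0,0],[0,0,0]]

```text
time_s: 53.87
position: [0.6263, -0.1578, 0.0679]
eef_rot: [89.9, 68.7, 5.8]
wrist_force: [-0.3, 0.2, -2.4]
grip_width: 0.145
```

Request:
send_rows:
  increments:
    - [[-4.6,-0.5,-1.8],[0,0,0]]
    - [[-4.6,-0.5,-1.8],[0,0,0]]
    - [[-4.6,-0.5,-1.8],[0,0,0]]
    - [[0,0,0],[0,0,0]]

```text
time_s: 54.2
position: [0.6129, -0.1598, 0.0646]
eef_rot: [89.6, 68.5, 5.6]
wrist_force: [-0.3, 0.9, -2.6]
grip_width: 0.145
```

```bash
python3 wl.py w53;  python3 - <<'E'
from h import *
b=optics.snapshot('side');crop(b,270,90,390,200,6,'s53.png')
E
```

```text
54.2 [ 0.6129 -0.1598  0.0646] app [ 0.364  0.036 -0.931] jawyaw -84.07 0.15 [-0.3  0.9 -2.6]
```

View pics/s53.png

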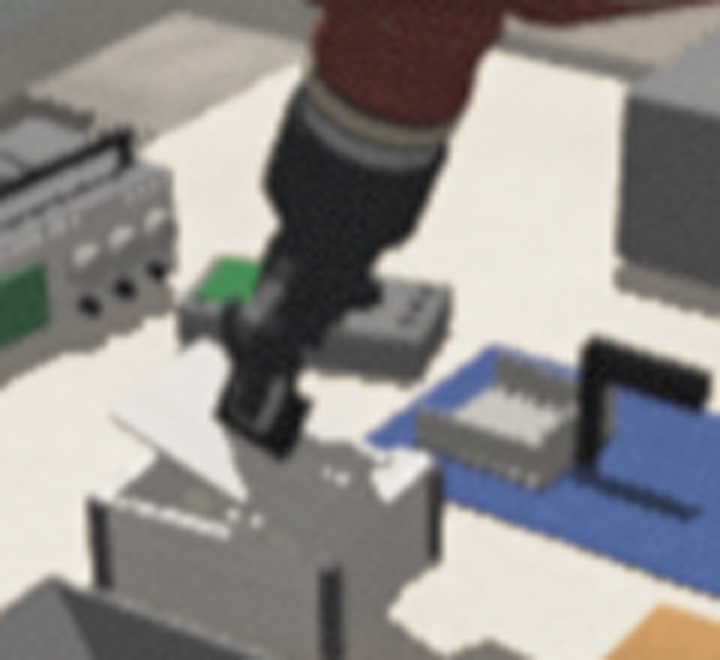

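View pics/w53.png

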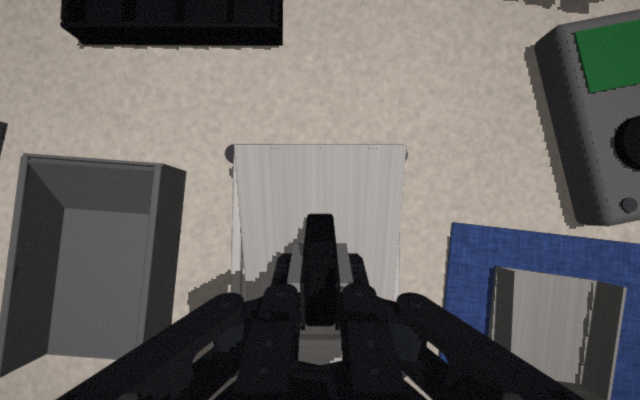

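Request:
send_rows:
  increments:
    - [[-4.4,-0.3,-1.8],[0,0,0]]
    - [[-4.4,-0.3,-1.8],[0,0,0]]
    - [[-4.2,-0.2,-1.8],[0,0,0]]
    - [[0,0,0],[0,0,0]]
    - [[0,0,0],[0,0,0]]

```text
time_s: 54.72
position: [0.6006, -0.1609, 0.0595]
eef_rot: [89.5, 68.5, 5.4]
wrist_force: [0.2, 0.1, -1.8]
grip_width: 0.142
```

```bash
python3 wl.py w54;  python3 - <<'E'
from h import *
b=optics.snapshot('side');crop(b,270,90,390,200,6,'s54.png')
E
```

```text
54.7167 [ 0.6006 -0.1609  0.0595] app [ 0.365  0.035 -0.93 ] jawyaw -84.07 0.14 [ 0.2  0.1 -1.8]
```

View pics/s54.png

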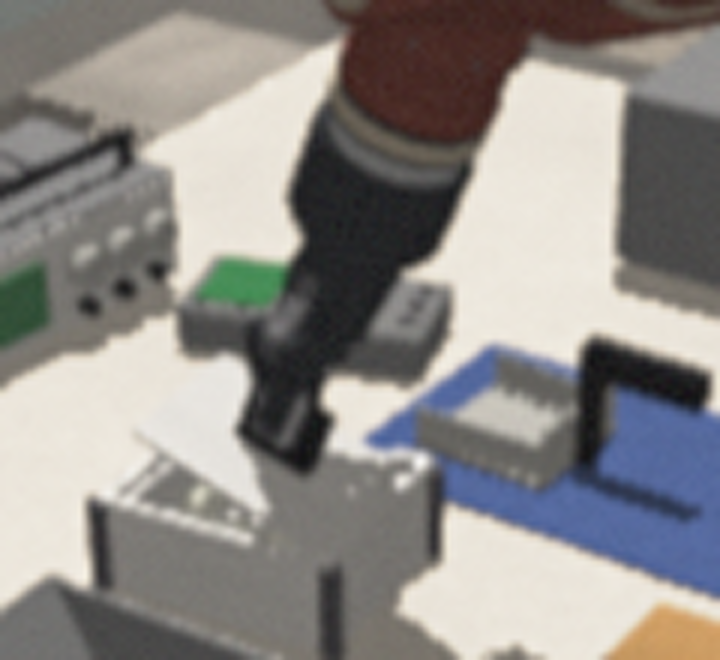

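View pics/w54.png

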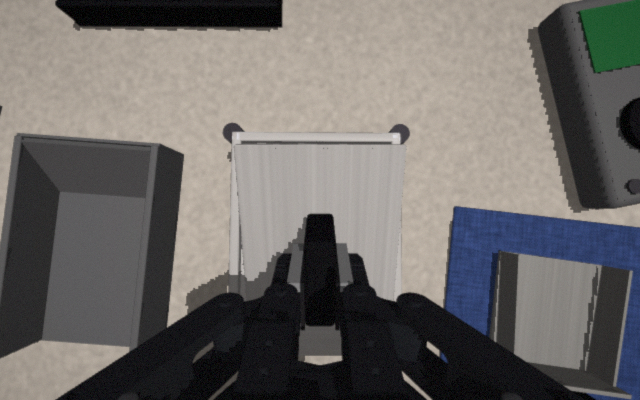

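Request:
send_rows:
  increments:
    - [[0,0.8,0],[0,0,0]]
    - [[0.2,0.7,-2.1],[-0.0044,0.0434,0]]
    - [[0.2,0,-2.1],[-0.0044,0.0434,0]]
    - [[0.2,0,-2.1],[-0.0044,0.0434,0]]
    - [[0.2,0,-2.1],[-0.0044,0.0434,0]]
    - [[0.2,0,-2.1],[-0.0044,0.0434,0]]
    - [[0,0,0],[0,0,0]]

```text
time_s: 55.4
position: [0.6039, -0.1594, 0.0499]
eef_rot: [88.8, 80.9, 4.8]
wrist_force: [-0.4, 0.6, -0.5]
grip_width: 0.145
```

```bash
python3 wl.py w55;  python3 - <<'E'
from h import *
b=optics.snapshot('side');crop(b,270,90,390,200,6,'s55.png')
E
```

```text
55.4 [ 0.6039 -0.1594  0.0499] app [ 0.157  0.013 -0.987] jawyaw -83.98 0.14 [-0.4  0.6 -0.5]
```

View pics/s55.png

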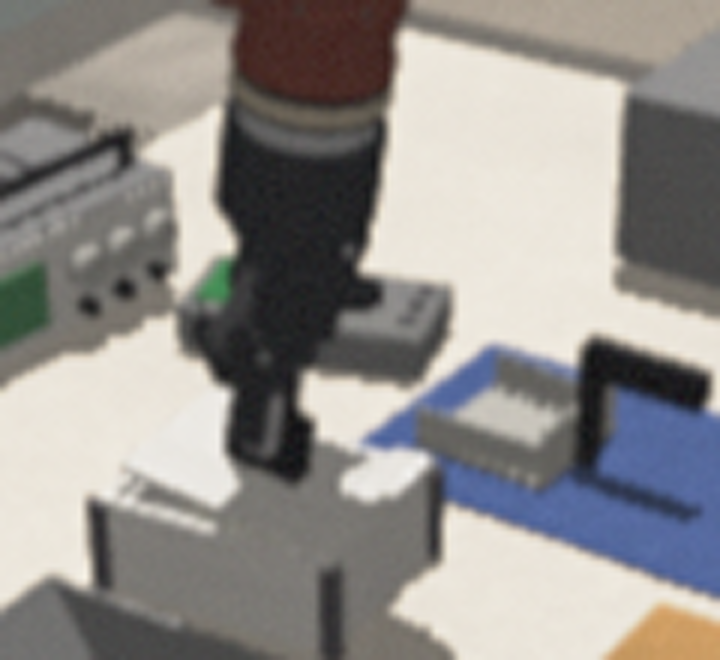

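View pics/w55.png

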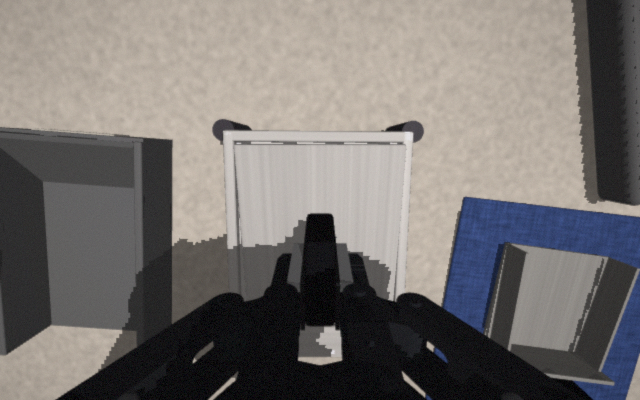

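Request:
send_rows:
  increments:
    - [[0,0.3,0],[0,0,0]]
    - [[0,0,0],[0,0,0]]
    - [[0,0,0],[0,0,0]]

```text
time_s: 55.75
position: [0.6016, -0.159, 0.0493]
eef_rot: [89.1, 81.0, 5.1]
wrist_force: [0.8, 0.1, -1.6]
grip_width: 0.144
```

Request:
send_rows:
  increments:
    - [[0,0,-1.8],[-0.0035,0.0348,0]]
    - [[0,0,-1.8],[-0.0035,0.0348,0]]
    - [[0,0,-1.8],[-0.0035,0.0348,0]]
    - [[-0.2,0,-1.5],[-0.0035,0.0348,0]]
    - [[0,0,0],[0,0,0]]
    - [[0,0,0],[0,0,0]]
    - [[0,0,0],[0,0,0]]

```text
time_s: 56.33
position: [0.6016, -0.159, 0.0424]
eef_rot: [84.6, 88.9, 0.5]
wrist_force: [0.3, 0.2, -1.1]
grip_width: 0.143
```

```bash
python3 wl.py w56;  python3 - <<'E'
from h import *
b=optics.snapshot('side');crop(b,270,90,390,200,6,'s56.png')
b=optics.snapshot('scene');crop(b,200,150,310,260,5.4,'sc56.png')
E
```

```text
56.3333 [ 0.6016 -0.159   0.0424] app [ 0.018  0.    -1.   ] jawyaw -84.01 0.14 [ 0.3  0.2 -1.1]
```

View pics/s56.png

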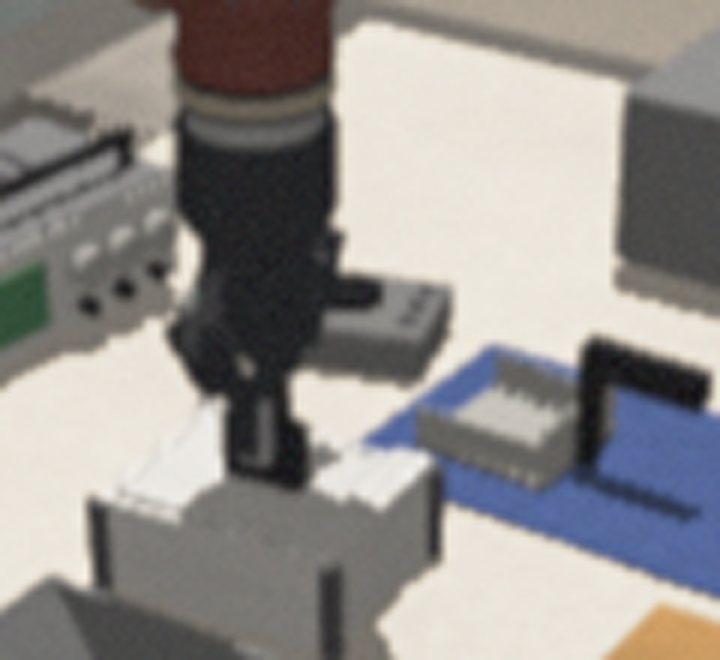

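View pics/w56.png

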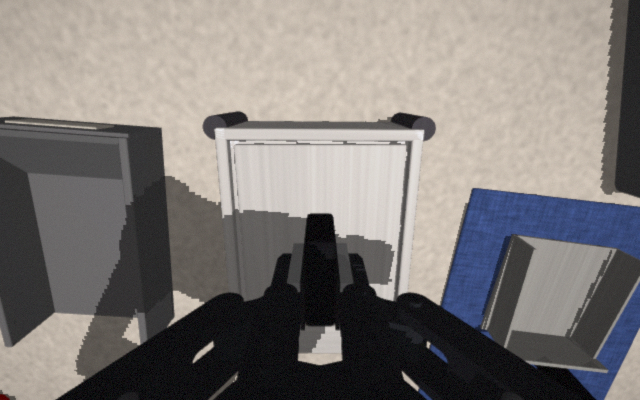

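Request:
send_rows:
  increments:
    - [[0,0,-1.2],[-0.001,0.01,0]]
    - [[0,0,-1],[-0.001,0.008,0]]
    - [[0,0,0],[0,0,0]]
    - [[0,0,0],[0,0,0]]

```text
time_s: 56.82
position: [0.602, -0.1589, 0.0402]
eef_rot: [-13.0, 89.9, -97.0]
wrist_force: [-0.5, -0.5, -1.8]
grip_width: 0.143
```

Request:
send_rows:
  increments:
    - [[0,0,-1],[0,0,0]]
    - [[0,0,0],[0,0,0]]
    - [[0,0,0],[0,0,0]]

```text
time_s: 57.07
position: [0.6022, -0.1591, 0.0399]
eef_rot: [5.2, 89.9, -78.8]
wrist_force: [-2.7, -0.0, 1.9]
grip_width: 0.144
```

Contact comes exactly at the predicted seated height. Release.

Request:
send_rows:
  increments:
    - [[0,0,0],[0,0,0]]
    - [[0,0,0],[0,0,0]]
    - [[0,0,0],[0,0,0]]
    - [[0,0,0],[0,0,0]]
    - [[0,0,6],[0,0,0]]
    - [[0,0,20],[0,0,0]]
    - [[0,0,35],[0,0,0]]
    - [[0,0,40],[0,0,0]]
    - [[0,0,40],[0,0,0]]
    - [[0,0,40],[0,0,0]]
  hand: 0.5

```text
time_s: 57.9
position: [0.6015, -0.1588, 0.2224]
eef_rot: [-8.6, 89.9, -92.6]
wrist_force: [0.6, 0.7, 0.4]
grip_width: 0.505
```

Request:
send_rows:
  increments:
    - [[0,0,15],[0,0,0]]
    - [[0,0,0],[0,0,0]]
    - [[0,0,0],[0,0,0]]

```text
time_s: 58.15
position: [0.6024, -0.1591, 0.2367]
eef_rot: [31.8, 89.8, -52.2]
wrist_force: [-0.6, 0.1, -0.2]
grip_width: 0.501
```

```bash
python3 wl.py w57;  python3 - <<'E'
from h import *
b=optics.snapshot('side');crop(b,240,100,400,210,5,'s57.png')
b=optics.snapshot('scene');cv2.imwrite('pics/sc57.png',b[:,:,::-1]);crop(b,160,140,420,300,3,'sc57a.png')
b=cv2.imread('pics/w57.png')[:,:,::-1];crop(b,240,80,400,240,3.6,'w57a.png')
E
```

```text
58.15 [ 0.6024 -0.1591  0.2367] app [ 0.002 -0.003 -1.   ] jawyaw -84.0 0.5 [-0.6  0.1 -0.2]
```

View pics/s57.png

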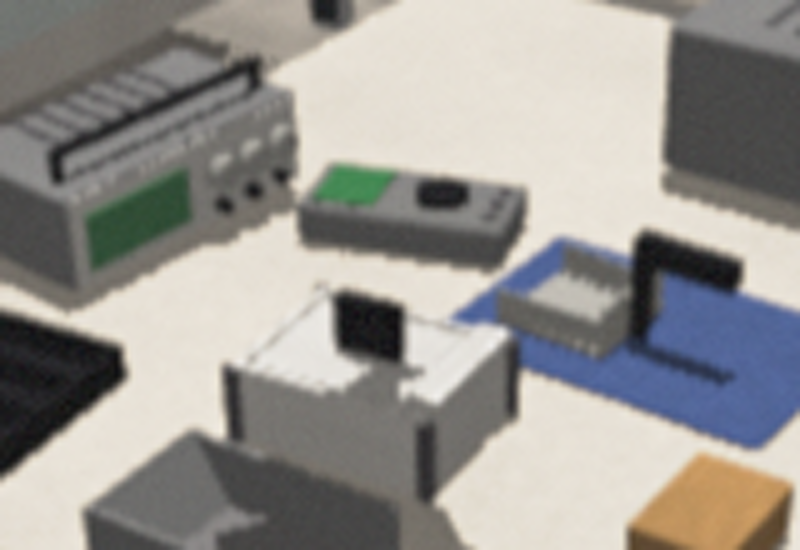

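View pics/sc57a.png

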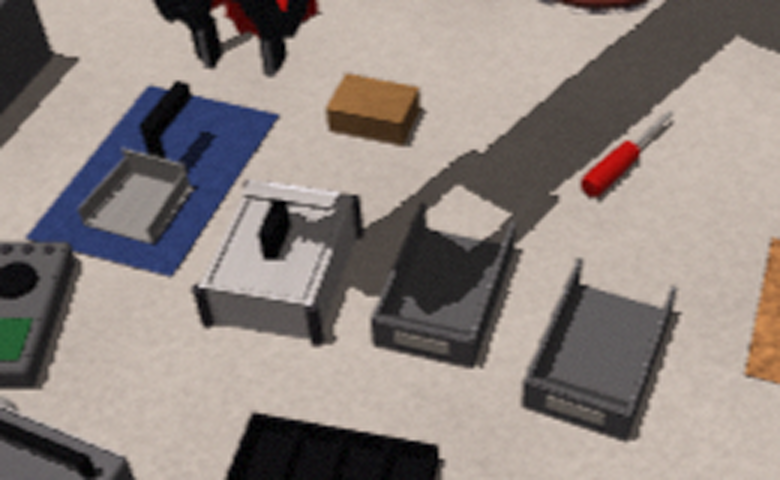

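View pics/w57.png

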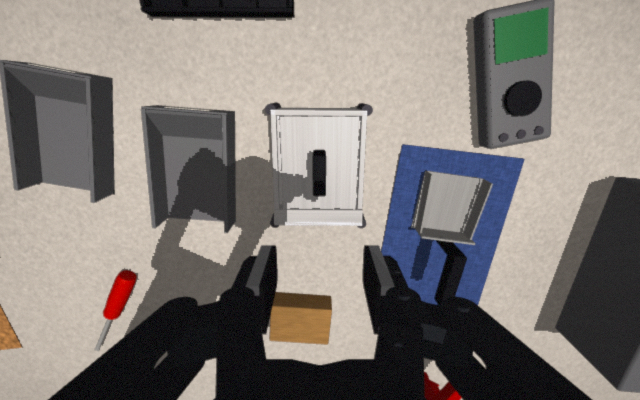

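View pics/w57a.png

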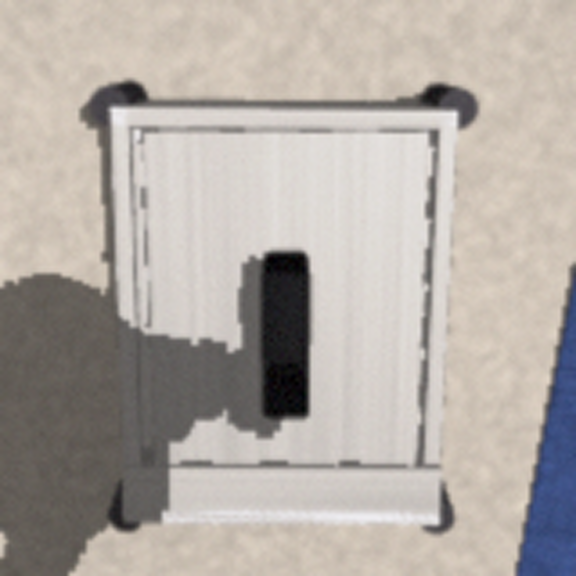

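The cover is seated as at the start, the scoop is on the mat, the bins are empty and nothing is touched. Handing in.

```bash
python3 -c "
from cell import finish_job
print(finish_job())"
```

```text
the job is handed in; nothing more can be done
None
```

The job is done and was handed in at about 58 s of the 192 s allowed; `finish_job()` gives no verdict.

**What I did:**
- **Cover off:** I tilted the cover plate about 20°, drew it out from under the lip and laid it flat in the middle of the larger cork pad.
- **Beads:** I scooped 3 beads from bin1 and 4 from bin2 into the case. My fingers touched no bead and none was spilled.
- **Scoop and closing:** I put the scoop back on the mat and closed the case with the short edge under the lip.

**Last checks:**
- Before closing, the camera showed 7 beads in the case and both bins empty.
- The plate made contact at the height predicted for seated. All three cameras then showed it lying flat under the lip, as at the start.
- The scoop is right way up and empty in the middle of the mat.
- The screwdriver, meter and cardboard box looked unmoved. The spool was not in the last close views; it was in its place just before I fetched the cover.

**What disagreed or went wrong:**
- **Fingertip position:** In all three cameras the fingertips sat about 26 mm short of the reported TCP. My first grip on the cover therefore closed on nothing, just above the fin, and I allowed for the offset from then on.
- **Scoop knocked:** After I first set the scoop down, it was knocked a few centimetres to the mat's edge. I picked it up and set it down again.
- **Camera offset:** The scene and wrist cameras differed by 2 to 3 mm in y for some objects, so I relied on the wrist camera for the fits.

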